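# Take a sample tin from the back of a tip-out bin and put it on the balance

## Task

Tip the wide bin of the cabinet forward until it rests on its stop, take the tall sample tin out from behind the divider and stand it upright, lid up, in the middle of the balance's pan, setting it down gently. Then shut the bin fully. Ease the bin open and shut without letting it drop or slam, leave the four flat tins in the bin, and leave the other things on the bench where they stand.

Things in the scene. Friction and masses are not known exactly. Their poses are not given: they have to be found in the camera images.
- bin (a joint): Tilt of the wide white tip-out bin, rad: 0 shut (front upright), 0.85 on its open stop (front leaning 49 degrees towards the robot). No catch: its weight keeps it shut, or open on the stop; it balances near 0.6 (0.5 without the tall tin) and falls shut from below that unless held. About 1 kg; some 4 N at the rim move it. Open, over 3 N pressed on the floor behind the divider can tip it back.
- pivot (a point): Middle of the wide bin's pivot line, on the fixed grey cabinet, 20 mm above the bench. Axes: x from the cabinet's front inwards, y along its width (the pivot line), z up. Opening turns the bin about -y: its top comes towards -x. The wide bin spans y = -152 to 152 mm; a narrow bin that stays shut stands beside it at y = 164 to 294 mm, both between 8 mm side panels.
- roof_edge (a point): Middle of the lower front edge of the cabinet's roof, 60 mm behind and 145 mm above the pivot line; axes as pivot. The roof is 10 mm thick (top 175 mm above the bench), runs along y over both bins and back to the cabinet's rear, x = 173 mm from the pivot; it covers the back of the shut bin. A carton 30 mm high lies on it from y = 146 to 254 mm. Side panels end at x = 60 mm above 76 mm.
- rim (a point): Middle of the wide bin's rolled front rim, a round bar 16 mm thick and 304 mm long on top of the 4 mm front wall. On the bar's axis; moves with the bin, axes are the bin's (as pivot's when shut): z up along the front wall. The pivot is at x = +2, z = -128 mm in them. Shut, 54 mm are free between bar and roof. Pinch it along z; the wall below makes the fingers turn with the bin.
- bin_mid (a point): Point in the wide bin, 60 mm behind the pivot line and 30 mm above the floor, mid-width; axes are the bin's. In them, from the pivot: floor z = 0, front wall x = 0, back wall x = 116 mm (75 high), sides y = -148 and 148 mm, 128 mm high at the front down to 75 at the back; a divider 40 mm high at x = 40 to 43 mm across the full width.
- tall_tin_center (a point): Centre of the tall aluminium sample tin, a closed upright cylinder 44 mm in diameter and 50 mm high, about 0.12 kg; its z axis points to its lid. It starts standing behind the divider in the shut bin, near mid-width; when the bin is tipped it slides on the floor against the divider and leans with the bin.
- flat_tin_a_center (a point): Centre of a flat aluminium tin, 32 mm in diameter, 18 mm high, behind the divider, towards +y. Stays in the bin.
- flat_tin_b_center (a point): Like flat_tin_a, behind the divider, towards -y. Stays in the bin.
- flat_tin_c_center (a point): Like flat_tin_a, in front of the divider, towards +y. Stays in the bin.
- flat_tin_d_center (a point): Like flat_tin_a, in front of the divider, towards -y. Stays in the bin.
- pan (a point): Centre of the top face of the balance's round steel pan, 160 mm in diameter, 88 mm above the bench. White balance body 210 mm wide (y), 300 mm deep, from 195 mm in front of (-x) to 105 mm behind the pan's centre, top 72 mm high; fixed to the bench.
- red_jar: White jar with a red cap, 68 mm in diameter, 100 mm high, on the bench; origin under its centre. Bystander.
- black_jar: White jar with a black cap, 60 mm in diameter, 75 mm high, on the bench; origin under its centre. Bystander.
- beaker: Glass beaker, 68 mm in diameter, 90 mm high, on the bench; origin under its centre. Bystander.
- mortar: White porcelain mortar bowl, 104 mm in diameter, 55 mm high, on the bench; origin under its centre. Bystander.
- spatula: Steel lab spatula, 180 mm long and 5 mm thick, lying on the bench; origin under its middle. Bystander.
- dropper: Amber dropper bottle, 40 mm in diameter, 70 mm high, on the bench; origin under its centre. Bystander.
Things that resemble listed ones, but are neither listed nor needed, are in the scene too. There is more than one size of the part that bears tall_tin_center; the job needs the smaller.

How it is judged (in metres and radians):
On the way:
1. the wide bin has been tipped onto its open stop (value of joint bin above 0.8 rad), for 0.2 s.
At the end, for the whole second after the job is handed in: The wide bin is shut (within 0.04 rad) with the four flat tins in it, and the tall tin stands still and upright, lid up (within 0.1 rad), on the pan, its centre within 35 mm of the pan's centre (value of joint bin below 0.04 rad and horizontal distance between tall_tin_center and pan below 0.035 m and z of tall_tin_center in the frame of pan between 0.019 and 0.031 m and angle between tall_tin_center's own z axis and vertical below 0.1 rad and linear speed of tall_tin below 0.02 m/s and distance between each of flat_tin_a_center, flat_tin_b_center, flat_tin_c_center, flat_tin_d_center and bin_mid below 0.17 m); the robot touches nothing.
It fails at once if the bin drops or slams (faster than 1.5 rad/s) (velocity of joint bin above 1.5 rad/s or velocity of joint bin below -1.5 rad/s).
It fails at once if the tin is banged or pressed on the balance (over 35 N) (contact force between tall_tin and balance above 35 N).
It fails at once if a flat tin leaves the bin (distance between any of flat_tin_a_center, flat_tin_b_center, flat_tin_c_center, flat_tin_d_center and bin_mid above 0.17 m).
It fails at once if a bystander on the bench is pushed more than 40 mm (distance of any of red_jar, black_jar, beaker, mortar, spatula, dropper from where it was at the start of the episode above 0.04 m).
It also fails if it takes over 72 s, if anything falls off the work surface, if the arm or the gripper's body presses on something with over 40 N, if the wrist force passes 120 N, or if a joint passes its speed limit or range.

## Robot

A 6-joint arm with a two-finger parallel gripper is mounted at the origin on the work surface. World frame = base frame: x ahead of the robot, y to its left, z up, the work surface at z = 0. Lengths are in mm, angles in rad, forces in N, time in s.
With the tool pointing down it reaches from about 350 to 875 mm from the base axis. Payload 4.2 kg.
Tool frame: the origin (TCP) lies midway between the tips of the shut fingers; the grasp point (between the pads) lies 19 mm behind it; z points along the fingers, y is the direction in which the jaws open and shut (so a half turn about z gives the same grasp; the last joint's range is limited). The gripper opens to 85 mm and grips with 20 to 120 N. Pads are 22 mm wide; open, the fingers measure 114 mm over their backs; the gripper's body (76 mm by 85 mm) begins 54 mm behind the grasp point. The pads swing forward as they close: fully open they stand 13 mm farther back than shut.
Start: joints at [1.55, 0.385, 0.008, 0, -1.194, -0.259], TCP at [172.57, 600.682, 231.312] pointing down, gripper open.
Joint ranges: [-3.14, 3.14], [-1.21, 2.06], [-1.07, 1.41], [-3.16, 2.05], [-2.99, -0.16], [-3.1, 3.1]. Speed limits (rad/s): [2.79, 2.79, 3.14, 3.14, 3.14, 3.14].

## Interface

Orientations are given as a unit quaternion [x, y, z, w].
In Python, from bench import arm gives the robot as it stands. The module is installed in compiled form; this text tells all that it offers.
- The arm moves only by the tool drive_tool, never from a script. Its argument "moves" is a list that holds one entry, the list of rows, each a list of 7 numbers: the opening, from 0 (shut) to 1 (fully open), then the shift along the tool's x, y, z in m, then the turn, a rotation vector about the tool's x, y, z in rad. In form: [[[hand, dx, dy, dz, wx, wy, wz], ...]]. A call has 1 to 20 rows; each row shifts and turns the pose as measured when the row begins, along the tool's axes as they then stand; what a row does not reach is not made up. A row lasts 1/10 s, in which the tool goes at most 50 mm and 8.59 degrees, less where a joint would pass 70% of its speed; a pose out of reach is approached as far as the arm can. A call with a gripper value outside its range is refused whole. The fingers move at their own pace and stop on an object; the grip force is fixed at half the most. Time passes only in rows, so rows that do not move let the fingers close. It gives the time, the measured TCP pose, the force and the opening at its end, in the units of the state.
- arm.read_state(): the state, without advancing time (a new reading comes with each control period).
- arm.get_image(name): name is "side" or "top" or "wrist"; returns (picture, depth): 400x640x3 uint8, red, green, blue; 400x640 float32, mm along the optical axis (not along the pixel's ray), 0 where there is no reading.
- arm.camera_params(name): a dict with "fov_y" (degrees; the focal length in pixels is half the picture's height over the tangent of half this angle, whatever the lens; pixels are square), "cx", "cy" (the principal point, pixels), "world_from_camera" (4x4, takes a point from camera to world coordinates); the wrist camera has in their place "T_tool_cam" (4x4, takes a point from camera to tool coordinates, whose origin is the TCP and whose axes are the flange's). Camera axes: x right, y down, z forward; pixel columns grow to the right and rows downward; lengths in mm; the calibration is good to about 2 mm. A picture is of the moment at which its call begins: read the wrist's pose just before it. camera_params takes no time and is no camera call.
- arm.job_done(): hands the job in, once; it reports no verdict.
The state is a dict: "clock": time; "joints": joint angles; "joint_vel": joint speeds; "joint_efforts": joint torques, N m; "position": TCP position; "ee_rot": TCP orientation; "contact_force": force on the tool from outside, world axes, zero at the start; "wrist_torque": the same for the moment, N m; "gripper_width": finger opening in mm.
Only numpy, scipy, OpenCV 4.12 (cv2) and the standard library are available. Lean on these libraries where they do the work, as an engineer would, in place of code of your own. Each camera call takes 0.05 s, during which the arm holds its last target.

## Working session

There is one attempt and no reset: what is moved stays moved. The work goes in short steps, Python scripts to look and compute and a tool call to move; the robot and the scene stay as the last step left them, time stands still between calls to the robot, and variables do not carry over. Pictures are saved under pics/ and viewed, and the job is handed in when it is done.

Besides the shell and the picture viewer there is one more tool, called after "Emit:" as name(argument=value, ...), one argument or row to a line, values as JSON. drive_tool: Moves the arm, as the interface text tells. Its arguments: {"type":"object","properties":{"moves":{"type":"array","items":{"type":"array","items":{"type":"array","items":{"type":"number"}}}}},"required":["moves"]}

```bash
mkdir -p pics; cat > h.py <<'E'
import numpy as np, cv2, json
from bench import arm
from scipy.spatial.transform import Rotation as R
def snap(n,f):
    s=arm.read_state(); im,d=arm.get_image(n); p=arm.camera_params(n)
    cv2.imwrite(f'pics/{f}.png',im[:,:,::-1]); np.save(f'pics/{f}_d.npy',d)
    if n=='wrist':
        T=np.eye(4);T[:3,:3]=R.from_quat(s['ee_rot']).as_matrix();T[:3,3]=s['position']
        W=T@np.array(p['T_tool_cam'])
    else: W=np.array(p['world_from_camera'])
    json.dump(dict(f=200/np.tan(np.radians(p['fov_y'])/2),cx=p['cx'],cy=p['cy'],W=W.tolist()),open(f'pics/{f}.json','w'))
    return im,d
def pts(f):
    d=np.load(f'pics/{f}_d.npy');c=json.load(open(f'pics/{f}.json'))
    v,u=np.mgrid[:400,:640]
    P=np.stack([(u-c['cx'])/c['f']*d,(v-c['cy'])/c['f']*d,d],-1)
    W=np.array(c['W']);Q=P@W[:3,:3].T+W[:3,3];Q[d==0]=np.nan;return Q
def proj(f,X):
    c=json.load(open(f'pics/{f}.json'));W=np.linalg.inv(np.array(c['W']))
    q=W[:3,:3]@np.array(X)+W[:3,3];return q[0]/q[2]*c['f']+c['cx'],q[1]/q[2]*c['f']+c['cy']
def crop(f,x0,y0,x1,y1,k,o):
    im=cv2.imread(f'pics/{f}.png')[y0:y1,x0:x1];cv2.imwrite(f'pics/{o}.png',cv2.resize(im,None,fx=k,fy=k,interpolation=cv2.INTER_CUBIC))
def st():
    s=arm.read_state();print({k:np.round(s[k],3).tolist() for k in s})
E
python3 - <<'E'
from h import *
st()
for n in ['side','top','wrist']:
    snap(n,n+'0');print(n,{k:np.round(v,3).tolist() for k,v in arm.camera_params(n).items()})
E
```

```text
{'clock': 0.0, 'joints': [1.55, 0.386, 0.007, -0.001, -1.194, -0.259], 'joint_vel': [-0.001, 0.0, -0.001, -0.001, -0.001, -0.0], 'joint_efforts': [0.0, -39.228, 18.84, 4.186, -0.005, 0.0], 'position': [172.395, 600.13, 230.221], 'ee_rot': [0.99, -0.14, -0.0, 0.001], 'contact_force': [0.135, 0.511, -0.494], 'wrist_torque': [0.041, 0.027, 0.017], 'gripper_width': 85.379}
side {'fov_y': 50.583, 'cx': 316.426, 'cy': 194.573, 'world_from_camera': [[-0.967, -0.185, 0.174, 420.2], [-0.254, 0.737, -0.627, 793.166], [-0.012, -0.65, -0.76, 1001.582], [0.0, 0.0, 0.0, 1.0]]}
top {'fov_y': 55.424, 'cx': 317.993, 'cy': 191.766, 'world_from_camera': [[0.003, -0.993, 0.122, 503.253], [-1.0, -0.004, -0.009, 82.066], [0.01, -0.122, -0.993, 1063.163], [0.0, 0.0, 0.0, 1.0]]}
wrist {'fov_y': 63.732, 'cx': 317.959, 'cy': 200.918, 'T_tool_cam': [[-0.0, -0.958, -0.285, 73.346], [1.0, -0.0, 0.0, -1.253], [-0.0, -0.285, 0.958, -143.326], [0.0, 0.0, 0.0, 1.0]]}
```

View pics/side0.png

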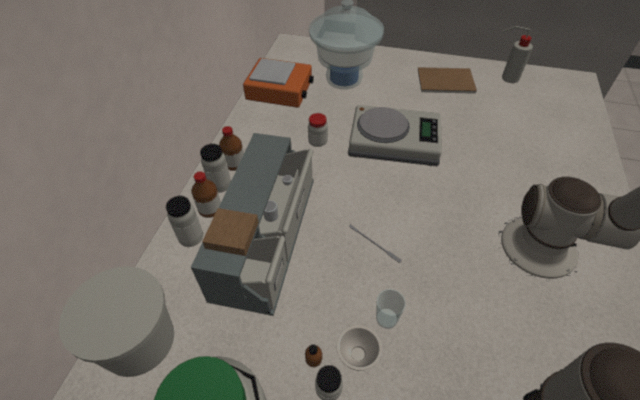

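View pics/top0.png

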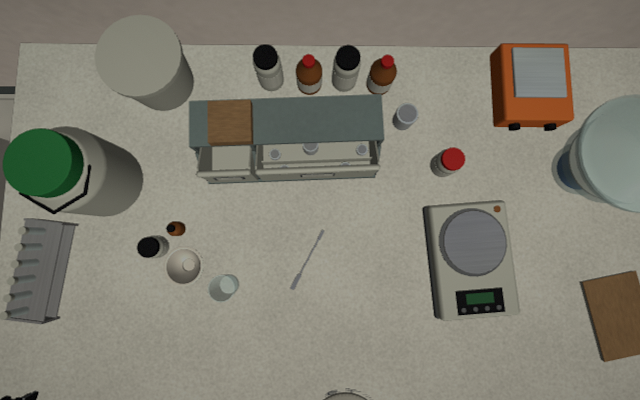

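View pics/wrist0.png

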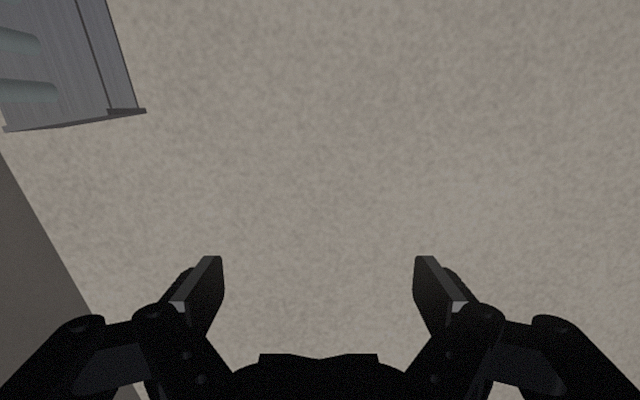

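The bin is at top-view (320,155), with three tins visible in it. Candidates for the tall tin are (310,148) mid-bin behind the divider, and (405,115), a tin standing on the bench beside the cabinet. The flat tins are at (275,155) and (362,151). The one in the bin fits the description; I'll check it in a crop.

```bash
python3 - <<'E'
from h import *
crop('top0',180,80,440,200,3,'c1')
crop('side0',190,120,330,310,3,'c2')
Q=pts('top0')
for u,v in [(310,146),(405,108),(275,153),(362,150),(320,120),(230,120),(474,242),(452,158),(208,180),(262,178),(318,176),(375,174),(384,98),(384,142),(190,98),(190,144),(320,142),(255,143)]:
    print((u,v),np.round(Q[v,u],1))
S=pts('side0')
for u,v in [(271,212),(287,180),(384,124)]: print('s',(u,v),np.round(S[v,u],1))
E
```

```text
(310, 146) [747.6  94.4  71.6]
(405, 108) [ 855.2 -162.6   68.1]
(275, 153) [735.2 190.6  40. ]
(362, 150) [744.5 -47.9  41.5]
(320, 120) [786.1  69.4 175.2]
(230, 120) [774.8 278.2 206.7]
(474, 242) [ 495.5 -323.6   91.8]
(452, 158) [ 710.7 -273.1  100.3]
(208, 180) [656.9 365.6  58. ]
(262, 178) [663.  222.2  57.7]
(318, 176) [670.1  72.7  51.5]
(375, 174) [684.2 -88.4   5.2]
(384, 98) [ 9.091e+02 -1.190e+02 -4.000e-01]
(384, 142) [ 777.7 -116.3    1.2]
(190, 98) [904.6 442.4   1.7]
(190, 144) [725.8 379.1 173.6]
(320, 142) [734.3  69.2 166.2]
(255, 143) [728.3 224.  176.7]
s (271, 212) [742.5 114.2  65. ]
s (287, 180) [743.5 -35.3  39.9]
s (384, 124) [ 490.6 -310.7   88.9]
```

View pics/c1.png

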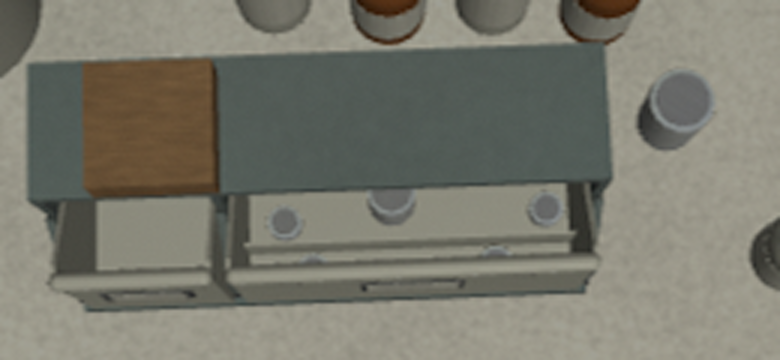

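View pics/c2.png

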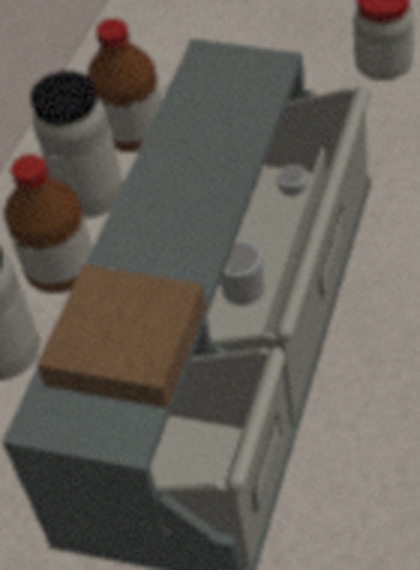

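```bash
python3 - <<'E'
from h import *
Q=pts('top0')
for u in (262,290,320,350,374):
    print(u,[(v,np.round(Q[v,u],0).tolist()) for v in range(138,180,2)][9:20])
# roof region
m=(Q[...,2]>165)&(Q[...,2]<185)&(Q[...,0]>690)&(Q[...,0]<920)&(Q[...,1]>-140)&(Q[...,1]<400)
P=Q[m][:,:2].astype(np.float32);r=cv2.minAreaRect(P);print(r,np.median(Q[m][:,2]));print(cv2.boxPoints(r))
m=(Q[...,2]>135)&(Q[...,2]<160)&(Q[...,0]>640)&(Q[...,0]<705)&(Q[...,1]>-140)&(Q[...,1]<400)
P=Q[m];print(len(P),P[:,1].min(),P[:,1].max(),np.percentile(P[:,2],[50,90,98]))
l=np.polyfit(P[:,1],P[:,0],1);print(l,np.std(P[:,0]-np.polyval(l,P[:,1])))
m=(Q[...,2]>82)&(Q[...,2]<100)&(abs(Q[...,0]-495)<100)&(abs(Q[...,1]+323)<110)
P=Q[m];c,rad=cv2.minEnclosingCircle(P[:,:2].astype(np.float32));print('pan',c,rad,P[:,:2].mean(0),np.median(P[:,2]))
S=pts('side0')
m=(S[...,2]>82)&(S[...,2]<100)&(abs(S[...,0]-495)<100)&(abs(S[...,1]+323)<110)
P=S[m];c,rad=cv2.minEnclosingCircle(P[:,:2].astype(np.float32));print('pan side',c,rad,P[:,:2].mean(0),np.median(P[:,2]))
m=(S[...,2]>135)&(S[...,2]<160)&(S[...,0]>640)&(S[...,0]<705)&(S[...,1]>-140)&(S[...,1]<400)
P=S[m];l=np.polyfit(P[:,1],P[:,0],1);print('rim side',len(P),l,P[:,1].min(),P[:,1].max(),P[:,2].max())
m=(S[...,2]>168)&(S[...,2]<182)&(S[...,0]>690)&(S[...,0]<920)&(S[...,1]>-140)&(S[...,1]<400)
r=cv2.minAreaRect(S[m][:,:2].astype(np.float32));print(r);print(cv2.boxPoints(r))
E
```

```text
262 [(156, [729.0, 228.0, 29.0]), (158, [723.0, 227.0, 31.0]), (160, [717.0, 227.0, 31.0]), (162, [707.0, 224.0, 53.0]), (164, [706.0, 226.0, 33.0]), (166, [700.0, 226.0, 35.0]), (168, [672.0, 209.0, 153.0]), (170, [667.0, 209.0, 156.0]), (172, [662.0, 209.0, 154.0]), (174, [658.0, 210.0, 148.0]), (176, [663.0, 218.0, 88.0])]
290 [(156, [732.0, 151.0, 18.0]), (158, [725.0, 150.0, 24.0]), (160, [711.0, 148.0, 62.0]), (162, [710.0, 149.0, 40.0]), (164, [708.0, 150.0, 22.0]), (166, [703.0, 150.0, 22.0]), (168, [672.0, 142.0, 154.0]), (170, [668.0, 141.0, 154.0]), (172, [663.0, 141.0, 154.0]), (174, [667.0, 145.0, 100.0]), (176, [667.0, 147.0, 71.0])]
320 [(156, [732.0, 67.0, 21.0]), (158, [725.0, 67.0, 25.0]), (160, [714.0, 67.0, 50.0]), (162, [714.0, 67.0, 22.0]), (164, [709.0, 67.0, 20.0]), (166, [678.0, 69.0, 153.0]), (168, [672.0, 69.0, 160.0]), (170, [668.0, 69.0, 155.0]), (172, [664.0, 69.0, 151.0]), (174, [668.0, 68.0, 97.0]), (176, [670.0, 67.0, 54.0])]
350 [(156, [733.0, -17.0, 19.0]), (158, [718.0, -13.0, 60.0]), (160, [717.0, -15.0, 39.0]), (162, [716.0, -17.0, 19.0]), (164, 
[... 710 characters left out ...]
7.44858]
 [833.8243  388.81915]]
1273 -75.08549653103613 372.24072235240305 [155.12729781 157.98272941 159.23141903]
[-3.45152949e-02  6.74264428e+02] 7.975814320015654
pan (496.705322265625, -325.0310363769531) 80.61129760742188 [ 496.58957881 -324.25600227] 89.00615549307525
pan side (494.8775634765625, -323.7724304199219) 82.15483093261719 [ 494.40438077 -320.44712374] 87.81082240815215
rim side 1020 [-3.44204283e-02  6.72903462e+02] -74.73647494319312 372.88547008932096 159.8643284951238
((785.228759765625, 152.51495361328125), (115.70116424560547, 469.25189208984375), 2.5274534225463867)
[[717.0879   384.36157 ]
 [737.781    -84.43385 ]
 [853.3696   -79.331665]
 [832.6765   389.46375 ]]
```

```bash
cat >> h.py <<'E'
YAW=0.0436; PIV=np.array([672.6,76.9,20.])
Cm=R.from_euler('z',YAW)
def cab(p): return PIV+Cm.apply(p)          # pivot coords -> world
def binp(p,th):                              # bin coords (from pivot) -> world
    return cab(R.from_rotvec([0,-th,0]).apply(p))
# tool orientations in the bin frame (tool z = -bin z)
PINCH=R.from_matrix(np.array([[0,-1,0],[-1,0,0],[0,0,-1.]]))   # cols: x=-y, y=-x, z=-z
TIN=R.from_matrix(np.array([[1,0,0],[0,-1,0],[0,0,-1.]]))      # x=+x, y=-y
def ori(M,th): return Cm*R.from_rotvec([0,-th,0])*M
def cur():
    s=arm.read_state();return np.array(s['position']),R.from_quat(s['ee_rot']),s
def plan(target,Rt,n,h,p0=None,R0=None):
    if p0 is None: p0,R0,_=cur()
    rv=(R0.inv()*Rt).as_rotvec(); out=[]
    for i in range(n):
        Ri=R0*R.from_rotvec(rv*i/n)
        d=Ri.inv().apply((np.array(target)-p0)/n)/1000
        out.append([h]+np.round(d,4).tolist()+np.round(rv/n,4).tolist())
    print('dist',np.linalg.norm(target-p0)/n,'deg',np.degrees(np.linalg.norm(rv))/n,'target',np.round(target,1));print(json.dumps([out]))
def err(target,Rt):
    p,r,s=cur(); rv=(r.inv()*Rt).as_rotvec(); d=r.inv().apply(target-p)
    print('t',round(s['clock'],2),'pos',np.round(p,1),'err tool mm',np.round(d,1),'rot',np.round(rv,3),'F',np.round(s['contact_force'],1),'w',round(s['gripper_width'],1),'q',np.round(s['joints'],2))
E
python3 - <<'E'
from h import *
plan(binp([-2,0,128-19+110],0),ori(PINCH,0),18,0.5)
print(binp([-2,0,109],0))
E
```

```text
dist 40.1470310812872 deg 3.97010952374353 target [670.6  76.8 239. ]
[[[0.5, 0.0346, 0.0203, -0.0004, 0.0001, -0.0001, 0.0693], [0.5, 0.036, 0.0179, -0.0004, 0.0001, -0.0001, 0.0693], [0.5, 0.0371, 0.0153, -0.0004, 0.0001, -0.0001, 0.0693], [0.5, 0.0381, 0.0127, -0.0004, 0.0001, -0.0001, 0.0693], [0.5, 0.0389, 0.0101, -0.0004, 0.0001, -0.0001, 0.0693], [0.5, 0.0395, 0.0073, -0.0005, 0.0001, -0.0001, 0.0693], [0.5, 0.0399, 0.0046, -0.0005, 0.0001, -0.0001, 0.0693], [0.5, 0.0401, 0.0018, -0.0005, 0.0001, -0.0001, 0.0693], [0.5, 0.0401, -0.001, -0.0005, 0.0001, -0.0001, 0.0693], [0.5, 0.04, -0.0037, -0.0005, 0.0001, -0.0001, 0.0693], [0.5, 0.0396, -0.0065, -0.0005, 0.0001, -0.0001, 0.0693], [0.5, 0.0391, -0.0092, -0.0005, 0.0001, -0.0001, 0.0693], [0.5, 0.0383, -0.0119, -0.0005, 0.0001, -0.0001, 0.0693], [0.5, 0.0374, -0.0145, -0.0005, 0.0001, -0.0001, 0.0693], [0.5, 0.0363, -0.0171, -0.0005, 0.0001, -0.0001, 0.0693], [0.5, 0.0351, -0.0196, -0.0005, 0.0001, -0.0001, 0.0693], [0.5, 0.0336, -0.0219, -0.0005, 0.0001, -0.0001, 0.0693], [0.5, 0.032, -0.0242, -0.0005, 0.0001, -0.0001, 0.0693]]]
[670.60190066  76.81282762 129.        ]
```

Emit:
drive_tool(
  moves=[
    [[0.5,0.0346,0.0203,-0.0005,0,0,0.069],[0.5,0.036,0.018,-0.0005,0,0,0.069],[0.5,0.037,0.0153,-0.0005,0,0,0.069],[0.5,0.038,0.0127,-0.0005,0,0,0.069],[0.5,0.039,0.01,-0.0005,0,0,0.069],[0.5,0.0395,0.0073,-0.0005,0,0,0.069],[0.5,0.04,0.0046,-0.0005,0,0,0.069],[0.5,0.04,0.0018,-0.0005,0,0,0.069],[0.5,0.04,-0.001,-0.0005,0,0,0.069],[0.5,0.04,-0.0037,-0.0005,0,0,0.069],[0.5,0.0396,-0.0065,-0.0005,0,0,0.069],[0.5,0.039,-0.0092,-0.0005,0,0,0.069],[0.5,0.0383,-0.012,-0.0005,0,0,0.069],[0.5,0.0374,-0.0145,-0.0005,0,0,0.069],[0.5,0.0363,-0.017,-0.0005,0,0,0.069],[0.5,0.035,-0.0196,-0.0005,0,0,0.069],[0.5,0.0336,-0.022,-0.0005,0,0,0.069],[0.5,0.032,-0.0242,-0.0005,0,0,0.069]],
  ],
)

```text
clock: 1.95
position: [673.5, 48.8, 234.9]
ee_rot: [0.709, -0.705, 0.0, 0.005]
contact_force: [-0.4, 0.4, 0.4]
gripper_width: 42.4
```

```bash
python3 - <<'E'
from h import *
err(binp([-2,0,219],0),ori(PINCH,0))
snap('wrist','w1')
Q=pts('w1')
m=(Q[...,2]>125)&(Q[...,2]<165)&(Q[...,0]>640)&(Q[...,0]<705)&(Q[...,1]>-140)&(Q[...,1]<230)
P=Q[m];
for y in range(-80,230,30):
    k=abs(P[:,1]-y)<8
    if k.sum()>5:print(y,k.sum(),P[k][:,0].min().round(1),P[k][:,0].max().round(1),np.percentile(P[k][:,2],95).round(1))
plan(binp([-2,0,109],0),ori(PINCH,0),7,0.5)
E
```

```text
t 1.95 pos [673.5  48.8 234.9] err tool mm [-28.    2.8  -4.2] rot [ 0.007 -0.007 -0.037] F [-0.4  0.4  0.4] w 42.4 q [ 0.31  0.47  0.16  0.01 -1.26 -0.31]
-80 216 671.5 705.0 155.2
-50 645 668.4 684.5 157.2
-20 571 667.4 683.3 157.2
10 521 666.2 682.0 157.1
40 461 665.0 680.6 157.2
70 409 663.8 679.1 157.2
100 372 662.4 678.3 157.2
130 343 661.1 676.6 157.1
160 305 659.6 675.7 157.1
dist 15.734327017201318 deg 0.36908634487762276 target [670.6  76.8 129. ]
[[[0.5, -0.0048, 0.0008, 0.015, 0.0009, -0.0014, -0.0062], [0.5, -0.0048, 0.0008, 0.015, 0.0009, -0.0014, -0.0062], [0.5, -0.0048, 0.0008, 0.015, 0.0009, -0.0014, -0.0062], [0.5, -0.0048, 0.0007, 0.015, 0.0009, -0.0014, -0.0062], [0.5, -0.0047, 0.0007, 0.015, 0.0009, -0.0014, -0.0062], [0.5, -0.0047, 0.0007, 0.015, 0.0009, -0.0014, -0.0062], [0.5, -0.0047, 0.0007, 0.015, 0.0009, -0.0014, -0.0062]]]
```

View pics/w1.png

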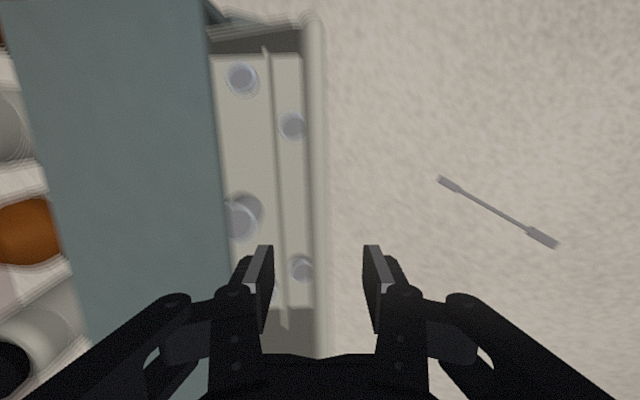

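Emit:
drive_tool(
  moves=[
    [[0.5,-0.015,0.001,0.0,0.003,-0.004,-0.02],[0.5,-0.01,0.001,0.0,0.003,-0.003,-0.015],[0.5,0,0,0,0,0,0]],
  ],
)

```text
clock: 2.3
position: [674.7, 68.3, 231.2]
ee_rot: [0.719, -0.695, -0.0, 0.002]
contact_force: [-0.5, -0.9, 1.1]
gripper_width: 43.1
```

```bash
python3 - <<'E'
from h import *
err(binp([-1.5,0,109],0),ori(PINCH,0))
E
```

```text
t 2.3 pos [674.7  68.3 231.2] err tool mm [ -8.9   2.9 102.1] rot [ 0.004 -0.003 -0.01 ] F [-0.5 -0.9  1.1] w 43.1 q [ 0.34  0.48  0.16  0.   -1.25 -0.31]
```

Emit:
drive_tool(
  moves=[
    [[0.5,-0.003,0.001,0.018,0,0,-0.005],[0.5,-0.003,0.001,0.02,0,0,-0.003],[0.5,-0.002,0.001,0.02,0,0,0],[0.5,0,0,0.014,0,0,0],[0.5,0,0,0.008,0,0,0],[0.5,0,0,0.002,0,0,0]],
  ],
)

```text
clock: 2.9
position: [667.9, 84.5, 150.1]
ee_rot: [0.726, -0.687, 0.001, 0.0]
contact_force: [-0.5, -0.2, -0.1]
gripper_width: 42.7
```

```bash
python3 - <<'E'
from h import *
err(binp([-1.5,0,109],0),ori(PINCH,0))
E
```

```text
t 2.9 pos [667.9  84.5 150.1] err tool mm [ 7.8 -2.7 21.1] rot [-0.001 -0.001  0.012] F [-0.5 -0.2 -0.1] w 42.7 q [ 0.37  0.53  0.03  0.   -1.07 -0.31]
```

Emit:
drive_tool(
  moves=[
    [[0.5,0.003,-0.001,0.008,0,0,0.005],[0.5,0.002,-0.001,0.006,0,0,0.003],[0.5,0,0,0.003,0,0,0],[0.5,0,0,0.001,0,0,0]],
  ],
)

```text
clock: 3.3
position: [671.1, 80.2, 133.0]
ee_rot: [0.724, -0.69, 0.002, -0.001]
contact_force: [-1.2, 0.7, 0.2]
gripper_width: 42.7
```

```bash
python3 - <<'E'
from h import *
err(binp([-1.5,0,109],0),ori(PINCH,0))
snap('side','s2');crop('side0',190,120,330,310,1,'x');crop('s2',190,60,390,280,3,'s2c')
E
```

```text
t 3.3 pos [671.1  80.2 133. ] err tool mm [3.3 0.2 4. ] rot [-0.004 -0.001  0.005] F [-1.2  0.7  0.2] w 42.7 q [ 0.36  0.54  0.01  0.   -1.04 -0.31]
```

View pics/s2c.png

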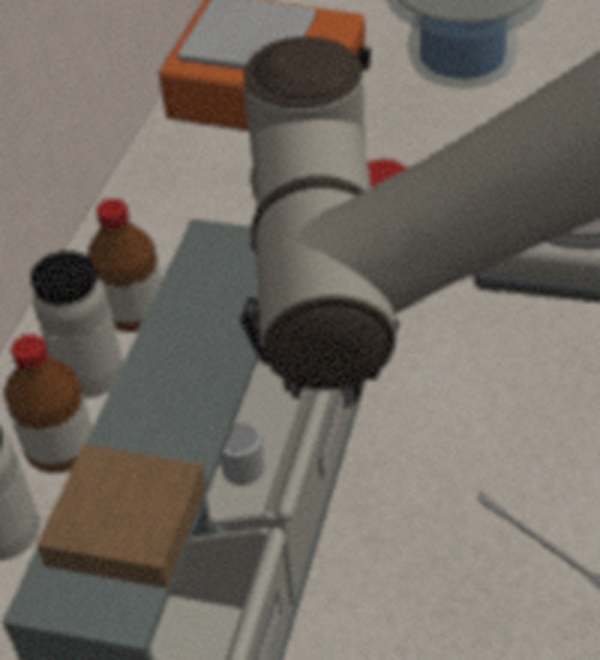

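Emit:
drive_tool(
  moves=[
    [[0.5,0,0,0.003,0,0,0],[0,0,0,0.001,0,0,0],[0,0,0,0,0,0,0],[0,0,0,0,0,0,0],[0,0,0,0,0,0,0],[0,0,0,0,0,0,0]],
  ],
)

```text
clock: 3.95
position: [669.7, 79.7, 129.3]
ee_rot: [0.724, -0.69, 0.001, 0.0]
contact_force: [-1.1, 0.5, 0.1]
gripper_width: 13.9
```

```bash
python3 - <<'E'
from h import *
err(binp([-1.5,0,109],0),ori(PINCH,0))
E
```

```text
t 3.95 pos [669.7  79.7 129.3] err tool mm [ 3.  -1.2  0.3] rot [-0.001 -0.001  0.004] F [-1.1  0.5  0.1] w 13.9 q [ 0.36  0.55  0.01  0.   -1.03 -0.31]
```

Emit:
drive_tool(
  moves=[
    [[0,0,0.0022,0.0001,0.02,0,0],[0,0,0.0033,0.0001,0.03,0,0],[0,0,0.0033,0.0001,0.03,0,0],[0,0,0.0033,0.0001,0.03,0,0],[0,0,0.0033,0.0001,0.03,0,0],[0,0,0.0033,0.0001,0.03,0,0]],
  ],
)

```text
clock: 4.55
position: [654.3, 79.1, 127.9]
ee_rot: [0.721, -0.687, 0.063, -0.066]
contact_force: [0.3, -0.3, -0.5]
gripper_width: 14.0
```

```bash
cat >> h.py <<'E'
def tilt():
    p,r,s=cur(); v=Cm.inv().apply(p-PIV); z=Cm.inv().apply(r.apply([0,0,1]))
    print('t',round(s['clock'],2),'rad',round(np.hypot(v[0],v[2]),1),'y',round(v[1],1),'th_pos',round(np.arctan2(-v[0],v[2])-.016,3),'th_rot',round(np.arctan2(z[0],-z[2]),3),'F',np.round(s['contact_force'],1),'M',np.round(s['wrist_torque'],2),'w',round(s['gripper_width'],1),'q',np.round(s['joints'],2))
E
python3 - <<'E'
from h import *
tilt()
E
```

```text
t 4.55 rad 109.5 y 3.0 th_pos 0.151 th_rot 0.182 F [ 0.3 -0.3 -0.5] M [-0.21  0.57 -0.05] w 14.0 q [ 0.39  0.45 -0.22  0.09 -0.73 -0.41]
```

```bash
cat > fk.py <<'E'
from h import *
from scipy.optimize import least_squares
data=[ # q, pos
 ([1.55,.385,.008,0,-1.194,-.259],[172.57,600.682,231.312]),
 ([.31,.47,.16,.01,-1.26,-.31],[673.5,48.8,234.9]),
 ([.34,.48,.16,0,-1.25,-.31],[674.7,68.3,231.2]),
 ([.37,.53,.03,0,-1.07,-.31],[667.9,84.5,150.1]),
 ([.36,.54,.01,0,-1.04,-.31],[671.1,80.2,133.0]),
]
p,r,s=cur(); data.append((s['joints'],p)); print(np.round(s['joints'],4),p)
def fk(x,q):
    a1,d,h,bx,bz,cx,cz,L=x; E=R.from_euler
    B=E('z',q[0]); F=B*E('y',q[1]-q[2]); 
    W=F*E('x',S4*q[3])*E('y',-q[4])
    pos=B.apply([a1,d,h])+(B*E('y',q[1])).apply([bx,0,bz])+F.apply([cx,0,cz])+W.apply([L,0,0])
    return pos,W*E('x',S6*q[5])
x0=np.array([0,-160,300,0,350,400,0,250.])
for S4 in (1,-1):
  for S6 in (1,-1):
    # orientation consistency between start and current
    q0=[1.55,.385,.008,0,-1.194,-.259];R0=R.from_quat([0.99,-0.14,0,0.001])
    K=fk(x0,q0)[1].inv()*R0
    print(S4,S6,'ori err',(fk(x0,s['joints'])[1]*K).inv().__mul__(r).magnitude())
E
python3 fk.py
```

```text
[ 0.3932  0.4458 -0.2221  0.0932 -0.7337 -0.4099] [654.26222411  79.07801792 127.94178757]
1 1 ori err 0.20450520223544846
1 -1 ori err 0.18758032807443797
-1 1 ori err 0.30061420150177576
-1 -1 ori err 0.002144769180545297
```

```bash
cat >> fk.py <<'E'
S4=S6=-1
prior=np.array([0,-160,300,0,350,380,0,250.]);sg=np.array([60,10,120,60,100,100,80,60.])
def res(x):
    out=[]
    for i,(q,p) in enumerate(data):
        w=1. if i in(0,) or i>=5 else .3
        out+=list(w*(fk(x,q)[0]-p))
    return np.r_[out,.3*(x-prior)/sg]
sol=least_squares(res,prior);X=sol.x
if __name__=='__main__':
    print(np.round(X,1),np.round(sol.fun,1))
    J=sol.jac;print(np.round(np.sqrt(np.diag(np.linalg.inv(J.T@J))),1))
E
python3 fk.py|tail -12
```

```text
[ 0.3932  0.4458 -0.2221  0.0932 -0.7337 -0.4099] [654.26222411  79.07801792 127.94178757]
1 1 ori err 0.20450520223544846
1 -1 ori err 0.18758032807443797
-1 1 ori err 0.30061420150177576
-1 -1 ori err 0.002144769180545297
[  20.6 -159.6  155.4   32.6  555.1  367.7    8.9  298.8] [-0.4  0.2  0.4 -0.3 -1.2 -0.5 -0.4  0.2 -1.3  0.6  1.2  0.2 -0.3  0.4
  1.4  0.  -0.6 -0.3  0.1  0.  -0.4  0.2  0.6 -0.   0.   0.2]
[14.9  0.8 27.1 16.8 17.   8.   9.9 17.4]
```

```bash
cat > ik.py <<'E'
from fk import *
K=fk(X,[1.55,.385,.008,0,-1.194,-.259])[1].inv()*R.from_quat([0.99,-0.14,0,0.0])
lo=np.array([-3.14,-1.21,-1.07,-3.16,-2.99,-3.1]);hi=np.array([3.14,2.06,1.41,2.05,-.16,3.1])
def ik(p,Rt,q0,wide=.0):
    f=lambda q: np.r_[fk(X,q)[0]-p,200*(Rt.inv()*fk(X,q)[1]*K).as_rotvec(),1e-3*(q-q0)]
    b=least_squares(f,np.clip(q0,lo+1e-3,hi-1e-3),bounds=(lo,hi));return b.x,np.linalg.norm(f(b.x)[:6])
E
cat > t1.py <<'E'
from ik import *
q=np.array(s['joints'])
for th in np.arange(.15,.9,.05):
    q,e=ik(binp([-2,3,109],th),ori(PINCH,th),q);print(round(th,2),np.round(q,2),round(e,1))
E
python3 t1.py|tail -15
```

```text
0.15 [ 0.39  0.46 -0.19  0.07 -0.78 -0.39] 0.0
0.2 [ 0.4   0.43 -0.25  0.11 -0.7  -0.43] 0.0
0.25 [ 0.41  0.41 -0.32  0.15 -0.62 -0.48] 0.0
0.3 [ 0.43  0.39 -0.38  0.22 -0.54 -0.55] 0.0
0.35 [ 0.44  0.37 -0.44  0.3  -0.46 -0.65] 0.0
0.4 [ 0.46  0.35 -0.5   0.43 -0.38 -0.78] 0.0
0.45 [ 0.47  0.34 -0.56  0.62 -0.32 -0.98] 0.0
0.5 [ 0.49  0.33 -0.62  0.9  -0.27 -1.28] 0.0
0.55 [ 0.5   0.32 -0.67  1.29 -0.24 -1.68] 0.0
0.6 [ 0.52  0.32 -0.73  1.69 -0.27 -2.09] 0.0
0.65 [ 0.54  0.33 -0.79  1.99 -0.32 -2.42] 0.0
0.7 [ 0.57  0.33 -0.82  2.05 -0.38 -2.51] 6.3
0.75 [ 0.6   0.34 -0.85  2.05 -0.45 -2.55] 14.3
0.8 [ 0.64  0.35 -0.88  2.05 -0.52 -2.6 ] 22.1
0.85 [ 0.68  0.36 -0.91  2.05 -0.59 -2.65] 29.5
```

```bash
cat > t2.py <<'E'
from ik import *
def ori2(th,d,lean):  # tool pitched th-d, leaning sideways about bin x
    return Cm*R.from_rotvec([0,-(th-d),0])*R.from_rotvec([lean,0,0])*PINCH
def run(y,d0,d1,lean,sd,pr=False):
    q=np.array([.37,.54,.01,0,-1.04,-.31]);Q=[];E=[]
    for th in np.linspace(0,.86,18):
        d=d0+(d1-d0)*th/.86
        Rt=ori2(th,d,lean);p=binp([-2,y,128],th)+Rt.apply([0,0,sd])
        q,e=ik(p,Rt,q);Q.append(q);E.append(e)
        if pr:print(round(th,2),round(d,2),np.round(q,2),round(e,1))
    Q=np.array(Q)
    return max(E),Q[:,3].max(),Q[:,4].max(),Q[-1]
if __name__=='__main__':
  for y in (0,60,120):
    for d0,d1 in ((0,.3),(.2,.5),(-.2,.4),(.3,.5)):
      for lean in (-.2,0,.2):
        r_=run(y,d0,d1,lean,10);print(y,d0,d1,lean,np.round(r_[0],1),np.round(r_[1:3],2),np.round(r_[3],2))
E
python3 t2.py|tail -36
```

```text
0 0 0.3 -0.2 0.0 [ 1.38 -0.49] [ 0.66  0.34 -0.77  1.38 -0.49 -1.93]
0 0 0.3 0 0.0 [ 1.75 -0.24] [ 0.54  0.32 -0.8   1.75 -0.26 -2.18]
0 0 0.3 0.2 15.0 [-0.23 -0.16] [ 0.4   0.33 -0.81 -3.13 -0.16  2.83]
0 0.2 0.5 -0.2 0.0 [ 0.76 -0.53] [ 0.59  0.36 -0.61  0.76 -0.53 -1.24]
0 0.2 0.5 0 0.0 [ 0.5  -0.32] [ 0.48  0.33 -0.63  0.5  -0.32 -0.9 ]
0 0.2 0.5 0.2 0.0 [-0.24 -0.2 ] [ 0.36  0.34 -0.64 -0.4  -0.2   0.1 ]
0 -0.2 0.4 -0.2 0.0 [ 1.05 -0.48] [ 0.62  0.34 -0.69  1.05 -0.48 -1.56]
0 -0.2 0.4 0 0.0 [ 1.04 -0.23] [ 0.51  0.32 -0.71  1.04 -0.23 -1.45]
0 -0.2 0.4 0.2 13.0 [-0.23 -0.16] [ 0.36  0.33 -0.66 -0.54 -0.16  0.26]
0 0.3 0.5 -0.2 0.0 [ 0.76 -0.53] [ 0.59  0.36 -0.61  0.76 -0.53 -1.24]
0 0.3 0.5 0 0.0 [ 0.5  -0.32] [ 0.48  0.33 -0.63  0.5  -0.32 -0.9 ]
0 0.3 0.5 0.2 0.0 [-0.25 -0.2 ] [ 0.36  0.34 -0.64 -0.4  -0.2   0.1 ]
60 0 0.3 -0.2 0.0 [ 1.26 -0.55] [ 0.77  0.36 -0.72  1.26 -0.55 -1.91]
60 0 0.3 0 0.0 [ 1.56 -0.3 ] [ 0.67  0.33 -0.77  1.56 -0.31 -2.11]
60 0 0.3 0.2 15.3 [ 2.05 -0.16] [ 0.58  0.32 -0.77  2.05 -0.16 -2.51]
60 0.2 0.5 -0.2 0.0 [ 0.72 -0.59] [ 0.7   0.38 -0.56  0.72
[... 738 characters left out ...]
 [ 2.05 -0.16] [ 0.67  0.34 -0.75  2.05 -0.17 -2.58]
120 0.2 0.5 -0.2 0.0 [ 0.68 -0.65] [ 0.79  0.41 -0.5   0.68 -0.65 -1.33]
120 0.2 0.5 0 0.0 [ 0.57 -0.41] [ 0.7   0.37 -0.56  0.57 -0.41 -1.16]
120 0.2 0.5 0.2 0.0 [ 0.07 -0.2 ] [ 0.6   0.36 -0.6   0.07 -0.2  -0.59]
120 -0.2 0.4 -0.2 0.0 [ 0.9  -0.61] [ 0.83  0.4  -0.58  0.9  -0.61 -1.59]
120 -0.2 0.4 0 0.0 [ 0.95 -0.36] [ 0.74  0.36 -0.64  0.95 -0.36 -1.57]
120 -0.2 0.4 0.2 9.3 [ 0.74 -0.16] [ 0.65  0.34 -0.65  0.74 -0.16 -1.27]
120 0.3 0.5 -0.2 0.0 [ 0.68 -0.65] [ 0.79  0.41 -0.5   0.68 -0.65 -1.33]
120 0.3 0.5 0 0.0 [ 0.57 -0.41] [ 0.7   0.37 -0.56  0.57 -0.41 -1.16]
120 0.3 0.5 0.2 0.0 [ 0.07 -0.2 ] [ 0.6   0.36 -0.6   0.07 -0.2  -0.59]
```

```bash
cat > t3.py <<'E'
from t2 import *
print(run(60,.15,.35,0,11,True)[:3])
E
python3 t3.py|tail -19
```

```text
0.0 0.15 [ 0.41  0.63  0.17 -0.06 -1.26 -0.35] 0.0
0.05 0.16 [ 0.42  0.6   0.11 -0.04 -1.19 -0.36] 0.0
0.1 0.17 [ 0.43  0.57  0.06 -0.03 -1.13 -0.37] 0.0
0.15 0.19 [ 0.44  0.54 -0.   -0.01 -1.06 -0.39] 0.0
0.2 0.2 [ 0.45  0.51 -0.06  0.   -1.   -0.41] 0.0
0.25 0.21 [ 0.47  0.49 -0.11  0.02 -0.93 -0.43] 0.0
0.3 0.22 [ 0.48  0.46 -0.17  0.05 -0.87 -0.46] 0.0
0.35 0.23 [ 0.49  0.44 -0.22  0.07 -0.8  -0.49] 0.0
0.4 0.24 [ 0.5   0.42 -0.27  0.11 -0.74 -0.53] 0.0
0.46 0.26 [ 0.52  0.4  -0.33  0.15 -0.67 -0.58] 0.0
0.51 0.27 [ 0.53  0.38 -0.38  0.19 -0.61 -0.64] 0.0
0.56 0.28 [ 0.55  0.37 -0.43  0.26 -0.54 -0.71] 0.0
0.61 0.29 [ 0.56  0.36 -0.48  0.34 -0.48 -0.8 ] 0.0
0.66 0.3 [ 0.58  0.35 -0.53  0.44 -0.42 -0.91] 0.0
0.71 0.31 [ 0.59  0.34 -0.58  0.59 -0.37 -1.07] 0.0
0.76 0.33 [ 0.61  0.33 -0.63  0.78 -0.33 -1.27] 0.0
0.81 0.34 [ 0.63  0.33 -0.68  1.02 -0.3  -1.53] 0.0
0.86 0.35 [ 0.65  0.33 -0.73  1.3  -0.29 -1.83] 0.0
(np.float64(1.9014149781365698e-08), np.float64(1.2996858230258923), np.float64(-0.29204601110491774))
```

Emit:
drive_tool(
  moves=[
    [[0,0,-0.003,0,-0.028,0,0],[0,0,-0.0033,0.0001,-0.035,0,0],[0,0,-0.0033,0.0001,-0.035,0,0],[0,0,-0.0033,0.0001,-0.03,0,0],[0,0,-0.0022,0.0001,-0.025,0,0],[0,0,-0.0008,0,-0.01,0,0]],
  ],
)

```text
clock: 5.15
position: [670.0, 79.8, 129.3]
ee_rot: [0.724, -0.69, 0.006, -0.006]
contact_force: [-2.5, 0.9, 2.4]
gripper_width: 14.0
```

```bash
python3 -c "
from h import *
tilt()"
```

```text
t 5.15 rad 109.4 y 3.0 th_pos 0.007 th_rot 0.016 F [-2.5  0.9  2.4] M [ 0.21  0.68 -0.05] w 14.0 q [ 0.36  0.54 -0.01  0.01 -1.01 -0.32]
```

Emit:
drive_tool(
  moves=[
    [[0,0,-0.001,0,-0.01,0,0],[0.5,0,0,0,0,0,0],[0.5,0,0,0,0,0,0],[0.5,0,0,-0.004,0,0,0]],
  ],
)

```text
clock: 5.55
position: [669.8, 79.8, 132.8]
ee_rot: [0.724, -0.69, 0.001, -0.001]
contact_force: [-0.7, 1.2, -0.3]
gripper_width: 42.9
```

```bash
cat > t4.py <<'E'
from t2 import *
Rt=ori2(0,.15,0);p=binp([-1.8,60,128],0)+Rt.apply([0,0,11])
tilt();err(p,Rt);plan(p,Rt,5,.5)
E
python3 t4.py|tail -4
```

```text
t 5.55 rad 112.8 y 3.0 th_pos 0.008 th_rot 0.003 F [-0.7  1.2 -0.3] M [ 0.02  0.04 -0.08] w 42.9 q [ 0.36  0.54  0.01  0.   -1.03 -0.31]
t 5.55 pos [669.8  79.8 132.8] err tool mm [-57.    0.5  -4.4] rot [-0.153 -0.001  0.005] F [-0.7  1.2 -0.3] w 42.9 q [ 0.36  0.54  0.01  0.   -1.03 -0.31]
dist 11.431710099049901 deg 1.7574926696647952 target [666.5 136.7 137.1]
[[[0.5, -0.0114, 0.0001, -0.0009, -0.0307, -0.0002, 0.0009], [0.5, -0.0114, 0.0001, -0.0009, -0.0307, -0.0002, 0.0009], [0.5, -0.0114, 0.0002, -0.0009, -0.0307, -0.0002, 0.0009], [0.5, -0.0114, 0.0002, -0.0009, -0.0307, -0.0002, 0.0009], [0.5, -0.0114, 0.0002, -0.0008, -0.0307, -0.0002, 0.0009]]]
```

Emit:
drive_tool(
  moves=[
    [[0.5,-0.011,0,-0.001,-0.03,0,0.001],[0.5,-0.011,0,-0.001,-0.03,0,0.001],[0.5,-0.011,0,-0.001,-0.03,0,0.001],[0.5,-0.011,0,-0.001,-0.03,0,0.001],[0.5,-0.006,0,0,-0.018,0,0],[0.5,0,0,0,0,0,0]],
  ],
)

```text
clock: 6.15
position: [668.4, 131.1, 140.6]
ee_rot: [0.721, -0.69, -0.046, 0.048]
contact_force: [0.2, -0.1, 1.3]
gripper_width: 42.5
```

```bash
python3 t4.py|tail -4
```

```text
t 6.15 rad 120.6 y 54.3 th_pos -0.001 th_rot -0.132 F [ 0.2 -0.1  1.3] M [ 0.02 -0.23  0.01] w 42.5 q [ 0.41  0.61  0.17 -0.05 -1.25 -0.35]
t 6.15 pos [668.4 131.1 140.6] err tool mm [-5.7  1.2  3.6] rot [-0.018 -0.     0.001] F [ 0.2 -0.1  1.3] w 42.5 q [ 0.41  0.61  0.17 -0.05 -1.25 -0.35]
dist 1.3712616431435785 deg 0.20244538773746207 target [666.5 136.7 137.1]
[[[0.5, -0.0011, 0.0002, 0.0007, -0.0035, -0.0001, 0.0001], [0.5, -0.0011, 0.0002, 0.0007, -0.0035, -0.0001, 0.0001], [0.5, -0.0011, 0.0002, 0.0007, -0.0035, -0.0001, 0.0001], [0.5, -0.0011, 0.0002, 0.0007, -0.0035, -0.0001, 0.0001], [0.5, -0.0011, 0.0002, 0.0007, -0.0035, -0.0001, 0.0001]]]
```

Emit:
drive_tool(
  moves=[
    [[0.5,-0.004,0.001,0.004,-0.018,0,0],[0.4,0,0,0.001,0,0,0],[0,0,0,0,0,0,0],[0,0,0,0,0,0,0],[0,0,0,0,0,0,0],[0,0,0,0,0,0,0]],
  ],
)

```text
clock: 6.75
position: [665.4, 134.3, 135.7]
ee_rot: [0.72, -0.69, -0.053, 0.055]
contact_force: [0.3, 1.7, 0.3]
gripper_width: 13.8
```

```bash
cat > t5.py <<'E'
from t2 import *
# rim-relative frame estimate from grip; theta-from-bar-pos given current tool
def thetas():
    p,r_,s=cur(); tz=r_.apply([0,0,1]); b=p-S*tz
    v=Cm.inv().apply(b-PIV); z=Cm.inv().apply(tz)
    th=np.arctan2(-v[0],v[2])-.0156; tp=np.arctan2(z[0],-z[2])
    print('t',round(s['clock'],2),'R',round(np.hypot(v[0],v[2]),1),'y',round(v[1],1),'theta',round(th,3),'tool',round(tp,3),'d',round(th-tp,3),'F',np.round(s['contact_force'],1),'M',np.round(s['wrist_torque'],2),'w',round(s['gripper_width'],1),'q',np.round(s['joints'],2))
    return th,tp
S=11
E
python3 -c "
from t5 import *
thetas()"|tail -1;python3 t4.py|tail -3|head -1
```

```text
t 6.75 R 126.6 y 57.7 theta 0.009 tool -0.152 d 0.16 F [0.3 1.7 0.3] M [ 0.27 -0.21 -0.01] w 13.8 q [ 0.41  0.62  0.18 -0.06 -1.27 -0.35]
t 6.75 pos [665.4 134.3 135.7] err tool mm [-2.3 -1.  -1.6] rot [ 0.002  0.    -0.   ] F [0.3 1.7 0.3] w 13.8 q [ 0.41  0.62  0.18 -0.06 -1.27 -0.35]
```

```bash
sed -i 's/^S=11/S=12.5/' t5.py; cat >> t5.py <<'E'
def arc(ths,h,d0=.16,d1=.35,y=57.7,dfun=None):
    """rows from current pose through the ideal poses at ths (differences of ideal poses; first row from current)"""
    p,r_,s=cur(); out=[]
    for th in ths:
        d=d0+(d1-d0)*th/.86 if dfun is None else dfun(th)
        Rt=ori2(th,d,0);pt=binp([-2,y,128],th)+Rt.apply([0,0,S])
        out.append([h]+np.round(r_.inv().apply(pt-p)/1000,4).tolist()+np.round((r_.inv()*Rt).as_rotvec(),3).tolist())
        p,r_=pt,Rt
    print(json.dumps([out]))
E
python3 -c "
from t5 import *
thetas();arc(np.array([.02,.05,.09,.13,.17,.21,.25,.29]),0)"|tail -2
```

```text
t 6.75 R 128.0 y 57.7 theta 0.007 tool -0.152 d 0.158 F [0.3 1.7 0.3] M [ 0.27 -0.21 -0.01] w 13.8 q [ 0.41  0.62  0.18 -0.06 -1.27 -0.35]
[[[0, -0.0, 0.0016, 0.0003, 0.007, 0.0, -0.0], [0, 0.0, 0.0035, 0.0007, 0.023, 0.0, 0.0], [0, 0.0, 0.0046, 0.001, 0.031, -0.0, 0.0], [0, -0.0, 0.0046, 0.0011, 0.031, 0.0, 0.0], [0, -0.0, 0.0046, 0.0011, 0.031, -0.0, -0.0], [0, 0.0, 0.0046, 0.0012, 0.031, -0.0, -0.0], [0, 0.0, 0.0046, 0.0012, 0.031, 0.0, -0.0], [0, -0.0, 0.0046, 0.0013, 0.031, 0.0, 0.0]]]
```

Emit:
drive_tool(
  moves=[
    [[0,0,0.0016,0.0003,0.007,0,0],[0,0,0.0035,0.0007,0.023,0,0],[0,0,0.0046,0.001,0.031,0,0],[0,0,0.0046,0.0011,0.031,0,0],[0,0,0.0046,0.0011,0.031,0,0],[0,0,0.0046,0.0012,0.031,0,0],[0,0,0.0046,0.0012,0.031,0,0],[0,0,0.0046,0.0013,0.031,0,0]],
  ],
)

```text
clock: 7.55
position: [638.8, 133.2, 131.6]
ee_rot: [0.721, -0.691, 0.031, -0.035]
contact_force: [1.3, -1.1, -1.3]
gripper_width: 14.1
```

```bash
python3 -c "
from t5 import *
th,_=thetas();arc(th+.04*np.arange(1,9),0)"|tail -2
```

```text
t 7.55 R 128.2 y 57.6 theta 0.24 tool 0.093 d 0.147 F [ 1.3 -1.1 -1.3] M [-0.07 -0.19 -0.06] w 14.1 q [ 0.47  0.47 -0.14  0.05 -0.87 -0.45]
[[[0, -0.0, 0.0054, 0.0011, -0.035, 0.003, -0.0], [0, -0.0, 0.0046, 0.0013, 0.031, -0.0, -0.0], [0, -0.0, 0.0046, 0.0013, 0.031, 0.0, -0.0], [0, 0.0, 0.0045, 0.0014, 0.031, -0.0, 0.0], [0, 0.0, 0.0045, 0.0014, 0.031, 0.0, 0.0], [0, -0.0, 0.0045, 0.0015, 0.031, -0.0, 0.0], [0, -0.0, 0.0045, 0.0015, 0.031, -0.0, -0.0], [0, 0.0, 0.0045, 0.0016, 0.031, 0.0, 0.0]]]
```

Emit:
drive_tool(
  moves=[
    [[0,0,0.0046,0.0012,0.018,0,0],[0,0,0.0046,0.0013,0.02,0,0],[0,0,0.0046,0.0013,0.022,0,0],[0,0,0.0045,0.0014,0.022,0,0],[0,0,0.0045,0.0014,0.022,0,0],[0,0,0.0045,0.0015,0.022,0,0],[0,0,0.0045,0.0015,0.022,0,0],[0,0,0.0045,0.0016,0.022,0,0]],
  ],
)

```text
clock: 8.35
position: [613.5, 132.2, 121.3]
ee_rot: [0.715, -0.683, 0.099, -0.111]
contact_force: [3.9, -4.4, -0.1]
gripper_width: 13.9
```

```bash
python3 -c "
from t5 import *
th,_=thetas();arc(th+.04*np.arange(1,9),0)"|tail -2
```

```text
t 8.35 R 128.3 y 57.7 theta 0.474 tool 0.299 d 0.175 F [ 3.9 -4.4 -0.1] M [-1.26 -0.6  -0.45] w 13.9 q [ 0.52  0.37 -0.47  0.28 -0.48 -0.7 ]
[[[0, 0.0002, 0.0057, 0.0014, -0.059, 0.01, 0.002], [0, -0.0, 0.0045, 0.0016, 0.031, -0.0, 0.0], [0, 0.0, 0.0045, 0.0016, 0.031, -0.0, -0.0], [0, -0.0, 0.0045, 0.0016, 0.031, 0.0, 0.0], [0, -0.0, 0.0044, 0.0017, 0.031, -0.0, -0.0], [0, 0.0, 0.0044, 0.0017, 0.031, 0.0, -0.0], [0, 0.0, 0.0044, 0.0018, 0.031, -0.0, 0.0], [0, -0.0, 0.0044, 0.0018, 0.031, 0.0, 0.0]]]
```

Emit:
drive_tool(
  moves=[
    [[0,0,0.0046,0.001,0.008,0,0],[0,0,0.0046,0.0012,0.01,0,0],[0,0,0.0046,0.0013,0.012,0,0],[0,0,0.0045,0.0014,0.012,0,0],[0,0,0.0045,0.0015,0.012,0,0]],
  ],
)

```text
clock: 8.85
position: [600.8, 131.8, 113.8]
ee_rot: [0.711, -0.678, 0.122, -0.14]
contact_force: [3.5, -4.0, 0.8]
gripper_width: 13.7
```

```bash
python3 -c "
from t5 import *
th,_=thetas()
err(binp([-2,57.7,128],th)+0,ori2(th,.35,0))"|tail -2
```

```text
t 8.85 R 128.8 y 57.7 theta 0.596 tool 0.373 d 0.223 F [ 3.5 -4.   0.8] M [-1.41 -0.5  -0.66] w 13.7 q [ 0.51  0.33 -0.65  0.56 -0.29 -0.98]
t 8.85 pos [600.8 131.8 113.8] err tool mm [  0.   -0.2 -11.8] rot [-0.127  0.017  0.001] F [ 3.5 -4.   0.8] w 13.7 q [ 0.51  0.33 -0.65  0.56 -0.29 -0.98]
```

```bash
cat > t6.py <<'E'
from t2 import *
p,r_,s=cur();q0=np.array(s['joints']);print('model err',fk(X,q0)[0]-p,'ori',((fk(X,q0)[1]*K).inv()*r_).as_rotvec())
print('ik',np.round(ik(p,r_,q0)[0],3),np.round(q0,3))
print(np.round(X,1),np.round(sol.fun,1))
q=q0
for th in np.arange(.6,.87,.03):
  for d in (.25,.35):
    Rt=ori2(th,d,0);qq,e=ik(binp([-2,57.7,128],th)+Rt.apply([0,0,12.5]),Rt,q);print(round(th,2),d,np.round(qq,2),round(e,1))
  q=qq
E
python3 t6.py|tail -22
```

```text
[  52.7 -158.8  -25.4  117.5  499.6  240.8   90.   155.7] [-1.2  2.1  1.4 -4.4 -1.8 -3.5 -4.2 -0.9 -4.2  1.8  2.   1.2  1.8  1.5
  2.9  0.3 -1.9 -0.4  0.3  0.  -0.8  0.6  0.4 -0.4  0.3 -0.5]
0.6 0.25 [ 0.52  0.34 -0.63  0.51 -0.33 -0.94] 0.0
0.6 0.35 [ 0.51  0.36 -0.57  0.27 -0.43 -0.69] 0.0
0.63 0.25 [ 0.52  0.33 -0.67  0.65 -0.29 -1.08] 0.0
0.63 0.35 [ 0.51  0.35 -0.61  0.34 -0.39 -0.77] 0.0
0.66 0.25 [ 0.53  0.32 -0.7   0.82 -0.26 -1.26] 0.0
0.66 0.35 [ 0.52  0.34 -0.64  0.43 -0.34 -0.86] 0.0
0.69 0.25 [ 0.54  0.32 -0.74  1.03 -0.24 -1.47] 0.0
0.69 0.35 [ 0.52  0.33 -0.68  0.55 -0.3  -0.99] 0.0
0.72 0.25 [ 0.54  0.31 -0.77  1.28 -0.23 -1.72] 0.0
0.72 0.35 [ 0.53  0.33 -0.71  0.7  -0.26 -1.14] 0.0
0.75 0.25 [ 0.55  0.31 -0.8   1.52 -0.23 -1.97] 0.0
0.75 0.35 [ 0.54  0.32 -0.74  0.9  -0.24 -1.35] 0.0
0.78 0.25 [ 0.56  0.31 -0.84  1.75 -0.25 -2.2 ] 0.0
0.78 0.35 [ 0.54  0.32 -0.78  1.14 -0.22 -1.59] 0.0
0.81 0.25 [ 0.56  0.31 -0.87  1.93 -0.28 -2.39] 0.0
0.81 0.35 [ 0.55  0.31 -0.81  1.4  -0.22 -1.86] 0.0
0.84 0.25 [ 0.57  0.3  -0.9   2.05 -0.32 -2.52] 1.0
0.84 0.35 [ 0.56  0.31 -0.84  1.65 -0.23 -2.11] 0.0
0.87 0.25 [ 0.58  0.3  -0.91  2.05 -0.35 -2.53] 6.2
0.87 0.35 [ 0.56  0.31 -0.88  1.86 -0.26 -2.33] 0.0
```

```bash
cat > fk.py <<'E'
from h import *
from scipy.optimize import least_squares
data=[([1.55,.385,.008,0,-1.194,-.259],[172.57,600.682,231.312]),
 ([.31,.47,.16,.01,-1.26,-.31],[673.5,48.8,234.9]),
 ([.34,.48,.16,0,-1.25,-.31],[674.7,68.3,231.2]),
 ([.37,.53,.03,0,-1.07,-.31],[667.9,84.5,150.1]),
 ([.36,.54,.01,0,-1.04,-.31],[671.1,80.2,133.0]),
 ([.36,.54,-.01,.01,-1.01,-.32],[670,79.8,129.3]),
 ([.41,.61,.17,-.05,-1.25,-.35],[668.4,131.1,140.6]),
 ([.41,.62,.18,-.06,-1.27,-.35],[665.4,134.3,135.7]),
 ([.47,.47,-.14,.05,-.87,-.45],[638.8,133.2,131.6]),
 ([.52,.37,-.47,.28,-.48,-.70],[613.5,132.2,121.3]),
 ([.3932,.4458,-.2221,.0932,-.7337,-.4099],[654.262,79.078,127.942])]
wts=[1]+[.2]*9+[1]
p,r,s=cur(); data.append((s['joints'],p));wts.append(1)
S4=S6=-1
def fk(x,q):
    a1,d,h,bx,bz,cx,cz,L,vy,vz=x; E=R.from_euler
    B=E('z',q[0]); F=B*E('y',q[1]-q[2]); G=F*E('x',S4*q[3])
    W=G*E('y',-q[4])
    pos=B.apply([a1,d,h])+(B*E('y',q[1])).apply([bx,0,bz])+F.apply([cx,0,cz])+G.apply([0,vy,vz])+W.apply([L,0,0])
    return pos,W*E('x',S6*q[5])
prior=np.array([0,-160,300,0,350,380,0,250.,0,0]);sg=np.array([60,200,200,60,200,200,80,80.,200,60])
def res(x):
    out=[]
    for (q,p_),w in zip(data,wts): out+=list(w*(fk(x,q)[0]-p_))
    return np.r_[out,.3*(x-prior)/sg]
sol=least_squares(res,prior);X=sol.x
if __name__=='__main__':
    print(np.round(X,1));print(np.round(sol.fun,1))
    J=sol.jac;print(np.round(np.sqrt(np.diag(np.linalg.inv(J.T@J))),1))
    K=fk(X,data[0][0])[1].inv()*R.from_quat([0.99,-0.14,0,0.0]);print(((fk(X,s['joints'])[1]*K).inv()*r).as_rotvec())
E
python3 fk.py; python3 t6.py|tail -21
```

```text
[  -5.    -8.2  155.7   14.3  559.3  412.9    4.4  290.2 -151.9    0.6]
[ 0.  -0.1 -0.1  0.3 -0.7  0.6  0.1  0.2 -0.2  0.2  0.6 -0.5 -0.5  0.1
  0.1 -0.2 -0.3 -0.3  0.   0.  -0.1  0.  -0.2  0.1  0.6  0.2  0.3 -0.1
 -0.2 -0.6 -0.1  0.2  0.2  0.  -0.   0.  -0.   0.2 -0.2  0.1  0.3  0.
  0.   0.2 -0.2  0. ]
[11.4  9.9 22.5 15.9 11.7 11.  10.5 16.2  9.8  4.8]
[-1.96849496e-04  5.22786296e-05 -1.16892998e-03]
  0.   0.2 -0.2  0. ]
0.6 0.25 [ 0.53  0.34 -0.61  0.49 -0.34 -0.93] 0.0
0.6 0.35 [ 0.53  0.37 -0.46  0.23 -0.53 -0.67] 0.0
0.63 0.25 [ 0.5   0.33 -0.7   0.69 -0.26 -1.11] 0.0
0.63 0.35 [ 0.54  0.36 -0.51  0.29 -0.47 -0.74] 0.0
0.66 0.25 [ 0.41  0.31 -0.8   1.11 -0.16 -1.44] 0.1
0.66 0.35 [ 0.54  0.35 -0.57  0.38 -0.4  -0.82] 0.0
0.69 0.25 [ 0.39  0.31 -0.82  1.21 -0.16 -1.52] 6.3
0.69 0.35 [ 0.53  0.34 -0.64  0.51 -0.33 -0.95] 0.0
0.72 0.25 [ 0.34  0.31 -0.84  1.45 -0.16 -1.72] 11.9
0.72 0.35 [ 0.5   0.33 -0.73  0.73 -0.24 -1.14] 0.0
0.75 0.25 [ 0.2   0.31 -0.86  1.99 -0.16 -2.14] 15.3
0.75 0.35 [ 0.42  0.32 -0.81  1.1  -0.16 -1.44] 1.4
0.78 0.25 [ 0.19  0.31 -0.86  2.05 -0.16 -2.18] 17.6
0.78 0.35 [ 0.4   0.31 -0.83  1.21 -0.16 -1.53] 7.7
0.81 0.25 [ 0.19  0.31 -0.86  2.05 -0.16 -2.19] 21.7
0.81 0.35 [ 0.33  0.31 -0.86  1.52 -0.16 -1.78] 13.2
0.84 0.25 [ 0.19  0.31 -0.86  2.05 -0.16 -2.19] 27.0
0.84 0.35 [ 0.19  0.32 -0.87  2.05 -0.16 -2.19] 15.8
0.87 0.25 [ 0.2   0.31 -0.87  2.05 -0.18 -2.2 ] 32.7
0.87 0.35 [ 0.19  0.32 -0.87  2.05 -0.16 -2.19] 18.6
```

```bash
cat > t7.py <<'E'
from t2 import *
q0=np.array(cur()[2]['joints'])
for lean1 in (0,-.1,-.2,-.3):
 for d1 in (.35,.4,.45,.5):
  q=q0;o=[]
  for f in np.linspace(0.1,1,8):
    th=.6+.26*f;d=.223+(d1-.223)*f;lean=lean1*f
    Rt=ori2(th,d,lean);q,e=ik(binp([-2,57.7,128],th)+Rt.apply([0,0,12.5]),Rt,q);o.append((e,q[3],q[4]))
  o=np.array(o);print(lean1,d1,'maxerr',o[:,0].max().round(1),'j5max',o[:,2].max().round(2),np.round(q,2))
E
python3 t7.py|tail -16
```

```text
0 0.35 maxerr 17.4 j5max -0.16 [ 0.19  0.32 -0.87  2.05 -0.16 -2.19]
0 0.4 maxerr 14.5 j5max -0.16 [ 0.28  0.32 -0.87  1.7  -0.16 -1.92]
0 0.45 maxerr 7.2 j5max -0.16 [ 0.41  0.32 -0.83  1.15 -0.16 -1.49]
0 0.5 maxerr 0.0 j5max -0.19 [ 0.47  0.33 -0.79  0.89 -0.19 -1.28]
-0.1 0.35 maxerr 4.9 j5max -0.16 [ 0.21  0.32 -0.88  2.05 -0.21 -2.21]
-0.1 0.4 maxerr 0.0 j5max -0.17 [ 0.24  0.32 -0.88  1.92 -0.19 -2.1 ]
-0.1 0.45 maxerr 0.0 j5max -0.21 [ 0.36  0.33 -0.87  1.49 -0.22 -1.79]
-0.1 0.5 maxerr 0.0 j5max -0.27 [ 0.49  0.34 -0.8   1.04 -0.28 -1.44]
-0.2 0.35 maxerr 0.0 j5max -0.21 [ 0.31  0.34 -0.9   1.88 -0.34 -2.14]
-0.2 0.4 maxerr 0.0 j5max -0.23 [ 0.38  0.34 -0.88  1.63 -0.34 -1.95]
-0.2 0.45 maxerr 0.0 j5max -0.26 [ 0.46  0.34 -0.84  1.34 -0.36 -1.73]
-0.2 0.5 maxerr 0.0 j5max -0.28 [ 0.53  0.36 -0.78  1.06 -0.4  -1.5 ]
-0.3 0.35 maxerr 0.0 j5max -0.24 [ 0.43  0.36 -0.88  1.65 -0.47 -2.03]
-0.3 0.4 maxerr 0.0 j5max -0.26 [ 0.48  0.36 -0.86  1.45 -0.47 -1.88]
-0.3 0.45 maxerr 0.0 j5max -0.28 [ 0.53  0.37 -0.81  1.25 -0.48 -1.71]
-0.3 0.5 maxerr 0.0 j5max -0.29 [ 0.57  0.38 -0.76  1.05 -0.51 -1.54]
```

```bash
cat >> t5.py <<'E'
def arc2(ths,ds,ls,h=0,y=57.7,hold=True):
    p,r_,s=cur(); out=[]; q=np.array(s['joints'])
    for th,d,l in zip(ths,ds,ls):
        Rt=ori2(th,d,l);pt=binp([-2,y,128.4],th)+Rt.apply([0,0,S])
        q,e=ik(pt,Rt,q)
        out.append([h]+np.round(r_.inv().apply(pt-p)/1000,4).tolist()+np.round((r_.inv()*Rt).as_rotvec(),3).tolist())
        print(round(th,3),np.round(q,2),round(e,1))
        p,r_=pt,Rt
    print(json.dumps([out]))
def lean():
    p,r_,s=cur();v=Cm.inv().apply(r_.apply([0,0,1]));print('lean',np.arcsin(v[1]))
E
python3 -c "
from t5 import *
th,tp=thetas();lean()
arc2(th+np.array([.0,.0,.0,.0,.0,.0]),.223+np.array([.01,.02,.03,.04,.05,.05]),-np.array([.06,.12,.18,.24,.28,.3]))
"|tail -9
```

```text
t 8.85 R 128.8 y 57.7 theta 0.596 tool 0.373 d 0.223 F [ 3.5 -4.   0.8] M [-1.41 -0.5  -0.66] w 13.7 q [ 0.51  0.33 -0.65  0.56 -0.29 -0.98]
lean 0.01695587341770429
0.596 [ 0.52  0.34 -0.67  0.7  -0.34 -1.13] 0.0
0.596 [ 0.54  0.35 -0.66  0.75 -0.4  -1.19] 0.0
0.596 [ 0.56  0.36 -0.65  0.78 -0.47 -1.23] 0.0
0.596 [ 0.58  0.38 -0.64  0.8  -0.54 -1.27] 0.0
0.596 [ 0.59  0.39 -0.62  0.8  -0.58 -1.27] 0.0
0.596 [ 0.6   0.39 -0.62  0.81 -0.6  -1.29] 0.0
[[[0, 0.001, 0.0, 0.0003, -0.01, 0.077, -0.0], [0, 0.0007, 0.0001, -0.0, -0.01, 0.06, -0.001], [0, 0.0007, 0.0001, -0.0, -0.01, 0.06, -0.001], [0, 0.0007, 0.0001, -0.0, -0.01, 0.06, -0.002], [0, 0.0005, 0.0001, -0.0, -0.01, 0.04, -0.003], [0, 0.0002, -0.0, -0.0, -0.0, 0.02, 0.0]]]
```

Emit:
drive_tool(
  moves=[
    [[0,0.001,0,0.0002,-0.01,0.07,0],[0,0.0007,0.0001,0,-0.01,0.06,-0.001],[0,0.0007,0.0001,0,-0.01,0.06,-0.001],[0,0.0007,0.0001,0,-0.01,0.06,-0.002],[0,0.0005,0.0001,0,-0.01,0.04,-0.003],[0,0.0002,0,0,0,0.02,0]],
  ],
)

```text
clock: 9.45
position: [598.6, 121.9, 114.7]
ee_rot: [-0.687, 0.693, -0.219, 0.009]
contact_force: [1.8, -2.3, -1.9]
gripper_width: 13.8
```

```bash
python3 -c "
from t5 import *
th,tp=thetas();lean()
n=np.arange(1,8)
arc2(th+.035*n,th-tp+.02*n,-.3+0*n)
"|tail -10
```

```text
t 9.45 R 130.3 y 51.9 theta 0.605 tool 0.321 d 0.284 F [ 1.8 -2.3 -1.9] M [-0.07  0.26 -0.03] w 13.8 q [ 0.59  0.39 -0.63  0.82 -0.61 -1.3 ]
lean -0.3089006830827404
0.64 [ 0.59  0.39 -0.66  0.87 -0.58 -1.35] 0.0
0.675 [ 0.59  0.38 -0.69  0.93 -0.56 -1.41] 0.0
0.71 [ 0.58  0.38 -0.72  0.99 -0.54 -1.48] 0.0
0.745 [ 0.57  0.38 -0.75  1.07 -0.52 -1.54] 0.0
0.78 [ 0.55  0.37 -0.78  1.15 -0.5  -1.62] 0.0
0.815 [ 0.53  0.37 -0.8   1.23 -0.49 -1.69] 0.0
0.85 [ 0.51  0.37 -0.83  1.32 -0.47 -1.77] 0.0
[[[0, -0.0066, 0.0035, 0.0013, 0.014, -0.009, 0.003], [0, -0.0004, 0.0041, 0.0014, 0.014, 0.0, 0.004], [0, -0.0005, 0.004, 0.0015, 0.014, -0.0, 0.004], [0, -0.0005, 0.004, 0.0016, 0.014, -0.0, 0.004], [0, -0.0005, 0.004, 0.0017, 0.014, 0.0, 0.004], [0, -0.0005, 0.0039, 0.0017, 0.014, -0.0, 0.004], [0, -0.0006, 0.0039, 0.0018, 0.014, 0.0, 0.004]]]
```

Emit:
drive_tool(
  moves=[
    [[0,-0.0004,0.0036,0.0018,0.012,0,0.003],[0,-0.0004,0.0041,0.0017,0.012,0,0.004],[0,-0.0005,0.004,0.0016,0.012,0,0.004],[0,-0.0005,0.004,0.0016,0.012,0,0.004]],
  ],
)

```text
clock: 9.85
position: [588.0, 120.8, 106.4]
ee_rot: [-0.68, 0.693, -0.238, 0.03]
contact_force: [7.6, -4.4, -3.8]
gripper_width: 13.8
```

```bash
python3 -c "
from t5 import *
th,tp=thetas();lean()
n=np.arange(1,6)
arc2(th+.035*n,th-tp+.02*n,-.3+0*n,y=51.5)
"|tail -8
```

```text
t 9.85 R 130.6 y 51.3 theta 0.714 tool 0.38 d 0.334 F [ 7.6 -4.4 -3.8] M [-0.25 -1.27  0.51] w 13.8 q [ 0.56  0.37 -0.74  1.05 -0.53 -1.53]
lean -0.30986124685554506
0.749 [ 0.54  0.37 -0.77  1.14 -0.5  -1.59] 0.0
0.784 [ 0.52  0.37 -0.8   1.22 -0.48 -1.67] 0.0
0.819 [ 0.5   0.36 -0.83  1.31 -0.47 -1.74] 0.0
0.854 [ 0.48  0.36 -0.85  1.4  -0.46 -1.82] 0.0
0.889 [ 0.46  0.36 -0.87  1.49 -0.46 -1.89] 0.0
[[[0, -0.0014, 0.0033, 0.0035, 0.014, -0.01, 0.003], [0, -0.0005, 0.004, 0.0016, 0.014, -0.0, 0.004], [0, -0.0005, 0.0039, 0.0017, 0.014, 0.0, 0.004], [0, -0.0005, 0.0039, 0.0018, 0.014, -0.0, 0.004], [0, -0.0006, 0.0039, 0.0019, 0.014, 0.0, 0.004]]]
```

Emit:
drive_tool(
  moves=[
    [[0,-0.0005,0.0037,0.002,0.014,0,0.003],[0,-0.0005,0.0038,0.002,0.014,0,0.004],[0,-0.0005,0.0037,0.0019,0.014,0,0.004],[0,-0.0005,0.0035,0.0019,0.014,0,0.004]],
  ],
)

```text
clock: 10.25
position: [581.3, 120.5, 99.4]
ee_rot: [-0.672, 0.69, -0.262, 0.057]
contact_force: [3.5, -2.7, 1.0]
gripper_width: 13.7
```

```bash
python3 -c "
from t5 import *
th,tp=thetas();lean()
"|tail -2
```

```text
t 10.25 R 130.6 y 51.3 theta 0.794 tool 0.454 d 0.339 F [ 3.5 -2.7  1. ] M [-0.13 -0.57  0.17] w 13.7 q [ 0.48  0.36 -0.84  1.4  -0.48 -1.82]
lean -0.30903819790626935
```

Emit:
drive_tool(
  moves=[
    [[0,-0.0005,0.0035,0.0019,0.01,0,0.004],[0,-0.0005,0.0035,0.0019,0.01,0,0.004],[0,-0.0003,0.0025,0.0013,0.006,0,0.003]],
  ],
)

```text
clock: 10.55
position: [578.2, 120.3, 95.8]
ee_rot: [-0.666, 0.689, -0.275, 0.072]
contact_force: [3.4, -1.0, 0.5]
gripper_width: 13.8
```

```bash
python3 -c "
from t5 import *
th,tp=thetas();lean()
snap('top','t8');crop('t8',180,60,440,240,3,'t8c')
"|tail -2
```

```text
t 10.55 R 130.7 y 51.3 theta 0.834 tool 0.495 d 0.339 F [ 3.4 -1.   0.5] M [ 0.26 -0.21  0.32] w 13.8 q [ 0.43  0.35 -0.88  1.6  -0.47 -1.98]
lean -0.3082251799700891
```

View pics/t8c.png

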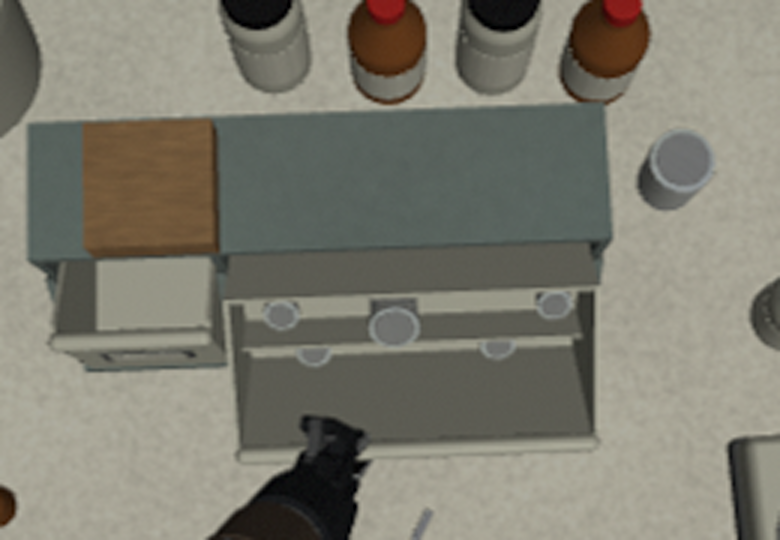

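Emit:
drive_tool(
  moves=[
    [[0,-0.0003,0.003,0.0016,0.008,0,0.003],[0,-0.0003,0.002,0.001,0.004,0,0.002],[0,0,0.002,0.001,0,0,0]],
  ],
)

```text
clock: 10.9
position: [577.2, 120.3, 94.6]
ee_rot: [-0.663, 0.688, -0.283, 0.081]
contact_force: [0.8, -0.3, 5.7]
gripper_width: 14.0
```

```bash
python3 -c "
from t5 import *
th,tp=thetas();lean()
"|tail -2
```

```text
t 10.9 R 130.6 y 51.3 theta 0.848 tool 0.52 d 0.328 F [ 0.8 -0.3  5.7] M [ 0.24 -0.16  0.33] w 14.0 q [ 0.4   0.35 -0.9   1.71 -0.47 -2.06]
lean -0.30751187662641244
```

Emit:
drive_tool(
  moves=[
    [[0.45,0,0,0,0,0,0],[0.45,0,0,0,0,0,0],[0.45,0,0,-0.01,0,0,0],[0.45,0,0,-0.025,0,0,0],[0.45,0,0,-0.035,0,0,0],[0.45,0,0,-0.035,0,0,0],[0.45,0,0,0,0,0,0]],
  ],
)

```text
clock: 11.6
position: [520.3, 149.8, 177.5]
ee_rot: [-0.665, 0.69, -0.275, 0.076]
contact_force: [0.5, 1.0, 0.2]
gripper_width: 38.4
```

```bash
cat > t9.py <<'E'
from ik import *
def tori(a,flip=1): return Cm*R.from_rotvec([0,-a,0])*(TIN if flip>0 else R.from_rotvec([0,0,np.pi])*TIN)
rng=np.random.default_rng(0)
def sols(p,Rt,n=25):
    out=[]
    for _ in range(n):
        q0=np.array([rng.uniform(-.2,1),rng.uniform(0,1),rng.uniform(-1,.6),rng.uniform(-3.1,2),rng.uniform(-2.5,-.2),rng.uniform(-3,3)])
        q,e=ik(p,Rt,q0)
        if e<.5 and not any(np.abs(q-o).max()<.05 for o in out): out.append(q)
    return out
if __name__=='__main__':
  print(np.round(cur()[2]['joints'],2))
  for a in (0,.2,.4,.6,.85):
   for fl in (1,-1):
    Rt=tori(a,fl);c=binp([65,14,28],.85)
    for q in sols(c+Rt.apply([0,0,19]),Rt): print(a,fl,np.round(q,2), 'place:',[np.round(k,2).tolist() for k in sols(np.array([496,-324,116])+tori(a-.85,fl).apply([0,0,19]),tori(a-.85,fl),8)])
E
python3 t9.py
```

```text
[ 0.72  0.18 -0.85  1.07 -0.64 -1.68]
0 1 [ 0.36  0.64  0.02  0.   -0.95  1.25] place: [[-0.22, 0.81, 0.12, 0.2, -1.71, 1.77]]
0 -1 [ 0.36  0.64  0.02 -0.   -0.95 -1.89] place: [[-0.22, 0.81, 0.12, 0.2, -1.71, -1.37]]
0.2 1 [ 0.39  0.57 -0.18  0.11 -0.63  1.14] place: [[-0.23, 0.72, 0.04, 0.16, -1.53, 1.78]]
0.2 -1 [ 0.39  0.57 -0.18  0.11 -0.63 -2.  ] place: [[-0.23, 0.72, 0.04, 0.16, -1.53, -1.36]]
0.4 1 [ 0.37  0.51 -0.49  0.6  -0.22  0.68] place: [[-0.25, 0.63, -0.05, 0.13, -1.33, 1.8]]
0.4 -1 [ 0.37  0.51 -0.49  0.6  -0.23 -2.46] place: [[-0.25, 0.63, -0.05, 0.13, -1.33, -1.34]]
0.85 1 [-0.09  0.52 -0.41 -2.67 -0.22 -1.95] place: [[-0.3, 0.45, -0.25, 0.0, -0.86, 1.92]]
0.85 -1 [-0.09  0.52 -0.4  -2.66 -0.22  1.19] place: [[-0.31, 0.45, -0.25, -0.0, -0.86, -1.22]]
```

```bash
cat > t10.py <<'E'
from t9 import *
for a in (.65,.75,.85,.95,1.05):
  for fl in (1,):
    Rt=tori(a,fl)
    for q in sols(binp([65,14,30],.85)+Rt.apply([0,0,19]),Rt,30):
        o=[]
        qq=q
        for k in (30,60,100,140):
            qq,e=ik(binp([65,14,30],.85)+Rt.apply([0,0,19-k]),Rt,qq);o.append((k,np.round(qq,2).tolist(),round(e,1)))
        print(a,fl,np.round(q,2));[print('    ',x) for x in o]
E
python3 t10.py; python3 - <<'E'
from h import *
snap('wrist','w9');snap('top','t9')
Q=pts('t9')
crop('t9',220,120,400,240,4,'t9c')
E
```

```text
0.85 1 [-0.09  0.51 -0.41 -2.66 -0.22 -1.95]
     (30, [-0.08, 0.45, -0.41, -2.56, -0.17, -2.07], np.float64(0.0))
     (60, [-0.08, 0.39, -0.46, -2.56, -0.16, -2.06], np.float64(2.2))
     (100, [-0.09, 0.31, -0.53, -2.61, -0.16, -2.01], np.float64(6.1))
     (140, [-0.1, 0.23, -0.6, -2.67, -0.16, -1.94], np.float64(10.9))
0.95 1 [-0.12  0.54 -0.52 -2.84 -0.46 -1.75]
     (30, [-0.12, 0.48, -0.57, -2.82, -0.44, -1.76], np.float64(0.0))
     (60, [-0.13, 0.42, -0.61, -2.79, -0.42, -1.79], np.float64(0.0))
     (100, [-0.14, 0.34, -0.64, -2.74, -0.38, -1.84], np.float64(0.0))
     (140, [-0.14, 0.24, -0.66, -2.65, -0.31, -1.94], np.float64(0.0))
1.05 1 [-0.13  0.58 -0.59 -2.9  -0.66 -1.68]
     (30, [-0.14, 0.53, -0.65, -2.88, -0.66, -1.68], np.float64(0.0))
     (60, [-0.15, 0.47, -0.7, -2.87, -0.66, -1.69], np.float64(0.0))
     (100, [-0.16, 0.39, -0.76, -2.84, -0.64, -1.71], np.float64(0.0))
     (140, [-0.18, 0.31, -0.81, -2.8, -0.61, -1.74], np.float64(0.0))
```

View pics/t9c.png

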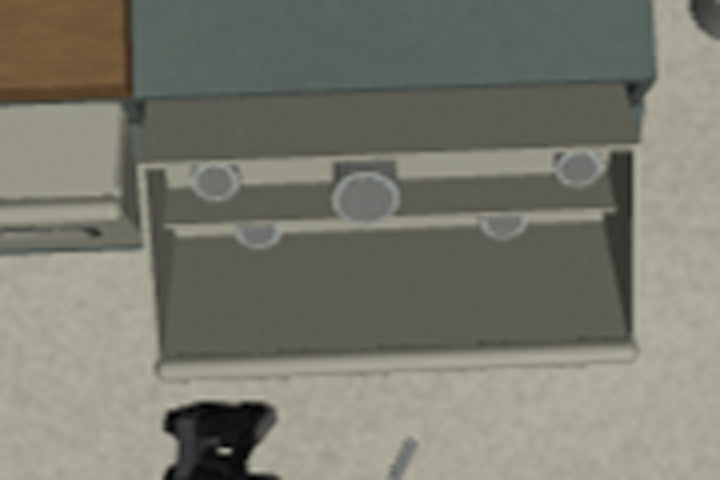

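View pics/w9.png

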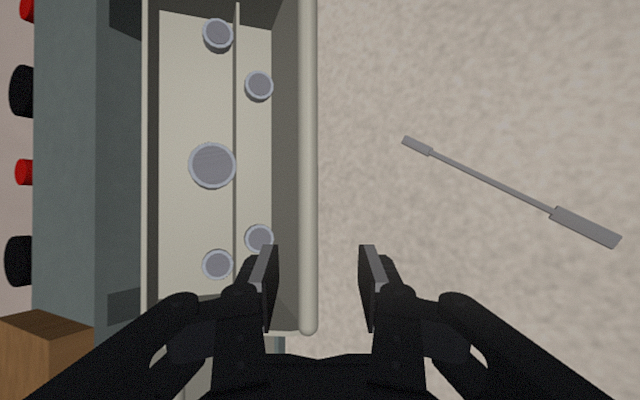

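```bash
python3 - <<'E'
from h import *
def tobin(Pw,th=.85): return R.from_rotvec([0,th,0]).apply(Cm.inv().apply(Pw-PIV))
for f,reg in (('t9',(300,345,155,185)),('w9',(180,245,135,195))):
    Q=pts(f);u0,u1,v0,v1=reg;P=Q[v0:v1,u0:u1].reshape(-1,3);P=P[~np.isnan(P[:,0])]
    B=tobin(P);k=(B[:,2]>44)&(B[:,2]<60)&(B[:,0]>35)&(B[:,0]<100);
    c,r=cv2.minEnclosingCircle(B[k][:,:2].astype(np.float32));print(f,k.sum(),np.median(B[k],0).round(1),c,r)
    # rim bar
    B=tobin(Q.reshape(-1,3));k=(abs(B[:,0]+2)<14)&(B[:,2]>110)&(B[:,2]<145)&(abs(B[:,1]+60)<40);print('rim',k.sum(),B[k].max(0).round(1),B[k].min(0).round(1))
    k=(abs(B[:,0]-100)<10)&(abs(B[:,1]-50)<15)&(abs(B[:,2])<15);print('floor',np.median(B[k][:,2]) if k.sum() else None)
E
```

```text
t9 191 [69.9 15.9 49.3] (68.01658630371094, 15.270902633666992) 23.297664642333984
rim 270 [  9.9 -20.1 138.8] [ -6.8 -99.8 110.1]
floor None
w9 1781 [66.6 15.4 50. ] (66.10121154785156, 15.248417854309082) 21.82272720336914
rim 2197 [  7.5 -20.  138.3] [ -8.3 -99.9 126.3]
floor 0.2913335842149613
```

```bash
cat > t11.py <<'E'
from t9 import *
A=.95; TB=np.array([66,15.3,31.])
Rt=tori(A,1)
def tin_tcp(k): return binp(TB,.85)+Rt.apply([0,0,19-k])
qb=np.array([-.14,.3,-.65,-2.7,-.35,-1.9])
qpre,e=ik(tin_tcp(130),Rt,qb)
def jpath(qs,n,h,p0=None,r0=None):
    """rows following joint waypoints; n steps for each segment"""
    p,r_,s=cur(); out=[];q0=np.array(s['joints'])
    for qw,m in zip(qs,n):
        for i in range(1,m+1):
            q=q0+(qw-q0)*i/m; pt,Ro=fk(X,q);Ro=Ro*K
            out.append([h]+np.round(r_.inv().apply(pt-p)/1000,4).tolist()+np.round((r_.inv()*Ro).as_rotvec(),3).tolist())
            print(i,np.round(q,2),np.round(pt),'tz',np.round(Ro.apply([0,0,1]),2),'step',np.linalg.norm(out[-1][1:4])*1e3//1,np.degrees(np.linalg.norm(out[-1][4:])).round(1))
            p,r_=pt,Ro
        q0=qw
    print(json.dumps([out]))
if __name__=='__main__':
    print('qpre',qpre,e,tin_tcp(130))
    jpath([qpre],[20],1)
E
python3 t11.py
```

```text
qpre [-0.13554961  0.26462708 -0.66043011 -2.67760687 -0.32939099 -1.90692739] 1.1029847387399966e-09 [601.97974736  89.13355833 154.61080719]
1 [ 0.68  0.19 -0.84  0.89 -0.62 -1.69] [506. 105. 154.] tz [ 0.36 -0.29 -0.89] step 49.0 13.5
2 [ 0.63  0.19 -0.83  0.7  -0.6  -1.7 ] [486.  71. 132.] tz [ 0.26 -0.26 -0.93] step 45.0 13.4
3 [ 0.59  0.2  -0.82  0.51 -0.59 -1.71] [461.  45. 112.] tz [ 0.17 -0.21 -0.96] step 41.0 13.5
4 [ 0.55  0.2  -0.81  0.32 -0.57 -1.72] [434.  28.  93.] tz [ 0.1  -0.14 -0.98] step 37.0 13.5
5 [ 0.5   0.21 -0.8   0.14 -0.56 -1.74] [407.  20.  75.] tz [ 0.04 -0.06 -1.  ] step 33.0 13.5
6 [ 0.46  0.21 -0.79 -0.05 -0.54 -1.75] [382.  20.  60.] tz [ 0.01  0.03 -1.  ] step 29.0 13.5
7 [ 0.42  0.21 -0.79 -0.24 -0.53 -1.76] [361.  28.  48.] tz [ 0.    0.13 -0.99] step 25.0 13.5
8 [ 0.38  0.22 -0.78 -0.43 -0.51 -1.77] [345.  42.  39.] tz [ 0.02  0.23 -0.97] step 23.0 13.5
9 [ 0.33  0.22 -0.77 -0.61 -0.5  -1.78] [335.  60.  33.] tz [ 0.06  0.31 -0.95] step 21.0 13.5
10 [ 0.29  0.22 -0.76 -0.8  -0.48 -1.79] [332.  81.  31.] tz [ 0.12  0.38 -0.92] step 21.0 13.6
11 [ 0
[... 1279 characters left out ...]
3, 0.0123, -0.098, -0.006, 0.215], [1, 0.0159, 0.013, 0.0108, -0.097, -0.009, 0.215], [1, 0.013, 0.0144, 0.0095, -0.097, -0.012, 0.215], [1, 0.0105, 0.0164, 0.0086, -0.098, -0.014, 0.215], [1, 0.0087, 0.0191, 0.0079, -0.099, -0.015, 0.215], [1, 0.0075, 0.0221, 0.0075, -0.1, -0.016, 0.214], [1, 0.0072, 0.0253, 0.0074, -0.101, -0.015, 0.213], [1, 0.0076, 0.0286, 0.0075, -0.102, -0.014, 0.213], [1, 0.009, 0.0318, 0.0079, -0.103, -0.012, 0.212], [1, 0.0111, 0.0347, 0.0086, -0.104, -0.009, 0.212], [1, 0.0141, 0.0371, 0.0093, -0.104, -0.005, 0.212], [1, 0.0177, 0.0389, 0.0102, -0.103, -0.001, 0.212], [1, 0.022, 0.0399, 0.0111, -0.102, 0.004, 0.212], [1, 0.0266, 0.04, 0.012, -0.099, 0.009, 0.213]]]
```

```bash
cat > t12.py <<'E'
from t11 import *
jpath([np.array([.45,0.0,-.75,-.3,-.6,-1.8]),np.array([.15,0.05,-.75,-1.5,-.5,-1.85]),qpre],[14,12,14],1)
E
python3 t12.py
```

```text
1 [ 0.7   0.17 -0.85  0.98 -0.63 -1.69] [514. 125. 172.] tz [ 0.42 -0.28 -0.86] step 23.0 7.2
2 [ 0.68  0.16 -0.84  0.88 -0.63 -1.7 ] [506. 105. 169.] tz [ 0.38 -0.28 -0.88] step 22.0 7.1
3 [ 0.66  0.15 -0.83  0.78 -0.63 -1.7 ] [496.  87. 165.] tz [ 0.34 -0.26 -0.9 ] step 20.0 7.1
4 [ 0.64  0.13 -0.82  0.68 -0.62 -1.71] [485.  72. 161.] tz [ 0.3  -0.24 -0.92] step 19.0 7.1
5 [ 0.62  0.12 -0.82  0.58 -0.62 -1.72] [473.  59. 156.] tz [ 0.26 -0.21 -0.94] step 18.0 7.1
6 [ 0.6   0.11 -0.81  0.49 -0.62 -1.73] [460.  48. 152.] tz [ 0.23 -0.17 -0.96] step 17.0 7.1
7 [ 0.58  0.09 -0.8   0.39 -0.62 -1.74] [446.  41. 147.] tz [ 0.2  -0.13 -0.97] step 16.0 7.1
8 [ 0.56  0.08 -0.79  0.29 -0.61 -1.75] [433.  36. 142.] tz [ 0.17 -0.08 -0.98] step 15.0 7.1
9 [ 0.55  0.07 -0.79  0.19 -0.61 -1.76] [419.  34. 138.] tz [ 0.15 -0.03 -0.99] step 14.0 7.1
10 [ 0.53  0.05 -0.78  0.09 -0.61 -1.77] [406.  34. 134.] tz [ 0.14  0.02 -0.99] step 13.0 7.1
11 [ 0.51  0.04 -0.77 -0.01 -0.61 -1.77] [394.  37. 131.] tz [ 0.13  0.08 -0.99] step 13.0 7.1
12 [ 0.49  0.03 -0.76 -0.1  -0.6  -1.78] [383.  42. 128.] tz [ 0
[... 4023 characters left out ...]
08, -0.044, -0.014, 0.095], [1, 0.0004, 0.0138, 0.0081, -0.045, -0.015, 0.096], [1, 0.0005, 0.0143, 0.0083, -0.045, -0.015, 0.096], [1, 0.0007, 0.0149, 0.0085, -0.045, -0.015, 0.096], [1, 0.001, 0.0154, 0.0087, -0.045, -0.015, 0.096], [1, 0.0014, 0.0159, 0.0089, -0.045, -0.015, 0.096], [1, 0.0018, 0.0164, 0.0092, -0.046, -0.015, 0.096], [1, 0.0023, 0.0168, 0.0094, -0.046, -0.015, 0.096], [1, 0.0029, 0.0172, 0.0097, -0.046, -0.014, 0.096], [1, 0.0036, 0.0175, 0.01, -0.046, -0.014, 0.096], [1, 0.0043, 0.0178, 0.0102, -0.046, -0.014, 0.096], [1, 0.0051, 0.018, 0.0105, -0.046, -0.013, 0.096], [1, 0.0059, 0.0181, 0.0108, -0.046, -0.012, 0.096], [1, 0.0069, 0.0181, 0.0111, -0.046, -0.012, 0.097]]]
```

Emit:
drive_tool(
  moves=[
    [[0.8,0.0213,0.0075,0.0054,-0.05,0,0.115],[0.8,0.0203,0.007,0.005,-0.05,-0.001,0.114],[0.8,0.019,0.0065,0.0046,-0.05,-0.002,0.114],[0.8,0.018,0.006,0.004,-0.05,-0.004,0.114],[0.8,0.017,0.006,0.0037,-0.05,-0.005,0.113],[0.8,0.0158,0.006,0.0033,-0.05,-0.006,0.113],[0.8,0.0147,0.006,0.003,-0.052,-0.008,0.112],[0.8,0.0136,0.0062,0.0025,-0.053,-0.009,0.111],[0.8,0.0125,0.0065,0.0022,-0.054,-0.01,0.111],[0.8,0.0115,0.007,0.0018,-0.055,-0.011,0.11]],
  ],
)

```text
clock: 12.7
position: [396.2, 20.8, 119.0]
ee_rot: [-0.173, 0.983, -0.001, 0.056]
contact_force: [0.2, -0.9, -0.0]
gripper_width: 68.6
```

```bash
cat > t13.py <<'E'
from t11 import *
jpath([np.array([.3,0.0,-.72,-.8,-.6,-1.8]),np.array([.15,0.05,-.73,-1.5,-.5,-1.85])],[8,7],.8)
E
python3 t13.py; python3 -c "
from h import *
print(np.round(arm.read_state()['joints'],3), arm.read_state()['position'])"
```

```text
1 [ 0.47  0.06 -0.77 -0.04 -0.62 -1.78] [381.  23. 112.] tz [ 0.1   0.08 -0.99] step 17.0 7.6
2 [ 0.45  0.05 -0.76 -0.15 -0.61 -1.78] [366.  29. 106.] tz [ 0.09  0.14 -0.99] step 16.0 7.5
3 [ 0.42  0.04 -0.76 -0.26 -0.61 -1.78] [353.  37. 101.] tz [ 0.1   0.21 -0.97] step 16.0 7.5
4 [ 0.4   0.04 -0.75 -0.37 -0.61 -1.79] [343.  49.  98.] tz [ 0.11  0.27 -0.96] step 15.0 7.5
5 [ 0.37  0.03 -0.74 -0.48 -0.61 -1.79] [334.  62.  96.] tz [ 0.13  0.33 -0.94] step 16.0 7.5
6 [ 0.35  0.02 -0.73 -0.58 -0.6  -1.79] [328.  77.  96.] tz [ 0.15  0.39 -0.91] step 16.0 7.5
7 [ 0.32  0.01 -0.73 -0.69 -0.6  -1.8 ] [324.  94.  99.] tz [ 0.19  0.44 -0.88] step 17.0 7.5
8 [ 0.3   0.   -0.72 -0.8  -0.6  -1.8 ] [323. 112. 103.] tz [ 0.23  0.49 -0.84] step 18.0 7.5
1 [ 0.28  0.01 -0.72 -0.9  -0.59 -1.81] [322. 126. 101.] tz [ 0.26  0.52 -0.81] step 14.0 7.1
2 [ 0.26  0.01 -0.72 -1.   -0.57 -1.81] [323. 140. 100.] tz [ 0.3   0.55 -0.78] step 13.0 7.1
3 [ 0.24  0.02 -0.72 -1.1  -0.56 -1.82] [326. 153. 100.] tz [ 0.34  0.57 -0.75] step 13.0 7.1
4 [ 0.21  0.03 -0.73 -1.2  -0.54 -1.83] [331. 166. 102.] tz [ 0.38
[... 499 characters left out ...]
44, -0.066, -0.009, 0.113], [0.8, 0.0103, 0.0117, 0.0042, -0.067, -0.01, 0.112], [0.8, 0.0095, 0.0129, 0.004, -0.069, -0.01, 0.111], [0.8, 0.0089, 0.0143, 0.0039, -0.071, -0.01, 0.109], [0.8, 0.0084, 0.0157, 0.0039, -0.072, -0.01, 0.108], [0.8, 0.0079, 0.0084, 0.0086, -0.053, -0.009, 0.111], [0.8, 0.0072, 0.0087, 0.0082, -0.053, -0.01, 0.112], [0.8, 0.0065, 0.0091, 0.0079, -0.053, -0.011, 0.112], [0.8, 0.006, 0.0096, 0.0077, -0.053, -0.012, 0.112], [0.8, 0.0055, 0.0102, 0.0075, -0.053, -0.013, 0.112], [0.8, 0.0051, 0.0108, 0.0074, -0.053, -0.014, 0.113], [0.8, 0.0049, 0.0114, 0.0073, -0.053, -0.015, 0.113]]]
[ 0.497  0.07  -0.777  0.065 -0.618 -1.772] [396.16515578  20.84905222 118.99596103]
```

Emit:
drive_tool(
  moves=[
    [[0.8,0.0145,0.0077,0.004,-0.062,-0.006,0.118],[0.8,0.0133,0.0085,0.004,-0.063,-0.007,0.115],[0.8,0.0122,0.0094,0.004,-0.064,-0.008,0.114],[0.8,0.0112,0.0105,0.004,-0.066,-0.009,0.113],[0.8,0.0103,0.0117,0.004,-0.067,-0.01,0.112],[0.8,0.0095,0.013,0.004,-0.069,-0.01,0.111],[0.8,0.009,0.0143,0.004,-0.07,-0.01,0.109],[0.8,0.0084,0.0155,0.004,-0.07,-0.01,0.108],[0.8,0.008,0.0084,0.008,-0.053,-0.009,0.111],[0.8,0.0072,0.0087,0.008,-0.053,-0.01,0.112],[0.8,0.0065,0.009,0.008,-0.053,-0.011,0.112],[0.8,0.006,0.0096,0.0077,-0.053,-0.012,0.112]],
  ],
)

```text
clock: 13.9
position: [325.6, 150.1, 90.3]
ee_rot: [0.501, 0.786, 0.362, 0.024]
contact_force: [-0.4, -0.2, -0.3]
gripper_width: 68.1
```

```bash
cat > t14.py <<'E'
from t11 import *
err(tin_tcp(130),Rt)
jpath([np.array([0,.14,-.7,-2.0,-.45,-1.88]),qpre],[8,8],.8)
E
python3 t14.py
```

```text
t 13.9 pos [325.6 150.1  90.3] err tool mm [-165.2  236.7   29.8] rot [-0.748 -0.193  1.613] F [-0.4 -0.2 -0.3] w 68.1 q [ 0.16  0.05 -0.78 -1.28 -0.52 -1.78]
1 [ 0.14  0.07 -0.77 -1.37 -0.51 -1.79] [339. 160.  95.] tz [ 0.44  0.54 -0.71] step 17.0 6.9
2 [ 0.12  0.08 -0.76 -1.46 -0.5  -1.8 ] [354. 170. 100.] tz [ 0.49  0.54 -0.69] step 18.0 6.8
3 [ 0.1   0.09 -0.75 -1.55 -0.49 -1.82] [371. 177. 106.] tz [ 0.53  0.53 -0.66] step 19.0 6.8
4 [ 0.08  0.1  -0.74 -1.64 -0.48 -1.83] [389. 183. 113.] tz [ 0.58  0.51 -0.64] step 19.0 6.8
5 [ 0.06  0.11 -0.73 -1.73 -0.47 -1.84] [408. 187. 120.] tz [ 0.62  0.49 -0.61] step 20.0 6.8
6 [ 0.04  0.12 -0.72 -1.82 -0.47 -1.85] [428. 189. 128.] tz [ 0.66  0.46 -0.59] step 21.0 6.8
7 [ 0.02  0.13 -0.71 -1.91 -0.46 -1.87] [448. 189. 136.] tz [ 0.7   0.43 -0.57] step 22.0 6.7
8 [ 0.    0.14 -0.7  -2.   -0.45 -1.88] [470. 188. 144.] tz [ 0.74  0.4  -0.55] step 22.0 6.8
1 [-0.02  0.15 -0.69 -2.06 -0.43 -1.91] [488. 178. 146.] tz [ 0.76  0.35 -0.55] step 21.0 6.0
2 [-0.04  0.17 -0.67 -2.12 -0.4  -1.93] [507. 168. 148.] tz [ 0.78  0.31 -0.55] step 21.0 6.1
3
[... 719 characters left out ...]
6], [0.8, 0.0042, 0.0176, 0.0083, -0.052, -0.009, 0.106], [0.8, 0.0047, 0.0182, 0.0085, -0.053, -0.008, 0.106], [0.8, 0.0053, 0.0187, 0.0088, -0.053, -0.007, 0.106], [0.8, 0.0061, 0.0192, 0.0091, -0.053, -0.006, 0.105], [0.8, 0.0069, 0.0196, 0.0094, -0.054, -0.005, 0.105], [0.8, -0.0007, 0.019, 0.009, -0.046, -0.021, 0.092], [0.8, 0.0003, 0.0189, 0.0092, -0.046, -0.02, 0.093], [0.8, 0.0013, 0.0187, 0.0094, -0.045, -0.019, 0.093], [0.8, 0.0023, 0.0184, 0.0095, -0.045, -0.017, 0.094], [0.8, 0.0034, 0.0181, 0.0097, -0.044, -0.016, 0.094], [0.8, 0.0044, 0.0177, 0.0098, -0.043, -0.015, 0.095], [0.8, 0.0055, 0.0172, 0.01, -0.042, -0.014, 0.096], [0.8, 0.0065, 0.0166, 0.01, -0.042, -0.013, 0.096]]]
```

Emit:
drive_tool(
  moves=[
    [[0.8,0.0031,0.0158,0.0077,-0.051,-0.011,0.107],[0.8,0.0034,0.0164,0.0078,-0.051,-0.01,0.106],[0.8,0.0037,0.017,0.008,-0.052,-0.01,0.106],[0.8,0.0042,0.0176,0.0083,-0.052,-0.009,0.106],[0.8,0.0047,0.0182,0.0085,-0.053,-0.008,0.106],[0.8,0.0053,0.0187,0.0088,-0.053,-0.007,0.106],[0.8,0.006,0.019,0.009,-0.053,-0.006,0.105],[0.8,0.007,0.0196,0.0094,-0.054,-0.005,0.105]],
  ],
)

```text
clock: 14.7
position: [467.2, 170.1, 125.6]
ee_rot: [0.795, 0.397, 0.458, 0.003]
contact_force: [1.2, -0.2, -0.1]
gripper_width: 68.3
```

```bash
cat > t15.py <<'E'
from t11 import *
err(tin_tcp(130),Rt)
jpath([qpre],[8],.8)
E
python3 t15.py
```

```text
t 14.7 pos [467.2 170.1 125.6] err tool mm [  5.4 150.9  52.7] rot [-0.332 -0.081  0.705] F [ 1.2 -0.2 -0.1] w 68.3 q [-0.04  0.17 -0.73 -2.05 -0.45 -1.84]
1 [-0.05  0.18 -0.72 -2.11 -0.43 -1.87] [486. 163. 130.] tz [ 0.75  0.32 -0.58] step 20.0 5.7
2 [-0.07  0.19 -0.7  -2.17 -0.41 -1.89] [504. 154. 133.] tz [ 0.77  0.28 -0.57] step 20.0 5.6
3 [-0.08  0.2  -0.69 -2.23 -0.39 -1.92] [522. 145. 137.] tz [ 0.79  0.23 -0.57] step 20.0 5.6
4 [-0.1   0.21 -0.67 -2.29 -0.37 -1.95] [539. 135. 141.] tz [ 0.8   0.19 -0.57] step 20.0 5.6
5 [-0.11  0.22 -0.66 -2.35 -0.35 -1.97] [556. 124. 145.] tz [ 0.81  0.15 -0.57] step 19.0 5.6
6 [-0.13  0.23 -0.64 -2.41 -0.32 -2.  ] [572. 113. 148.] tz [ 0.81  0.11 -0.57] step 19.0 5.6
7 [-0.14  0.24 -0.63 -2.47 -0.3  -2.02] [587. 101. 151.] tz [ 0.81  0.07 -0.58] step 19.0 5.6
8 [-0.15  0.25 -0.61 -2.53 -0.28 -2.05] [602.  89. 155.] tz [ 0.81  0.04 -0.58] step 19.0 5.6
[[[0.8, 0.0031, 0.0185, 0.0088, -0.044, -0.015, 0.087], [0.8, 0.0041, 0.0181, 0.0089, -0.043, -0.013, 0.087], [0.8, 0.005, 0.0176, 0.009, -0.043, -0.012, 0.087], [0.8, 0.006, 0.017, 0.0091, -0.042, -0.011, 0.088], [0.8, 0.0069, 0.0164, 0.0091, -0.041, -0.01, 0.089], [0.8, 0.0078, 0.0157, 0.0092, -0.04, -0.009, 0.089], [0.8, 0.0087, 0.015, 0.0092, -0.038, -0.008, 0.09], [0.8, 0.0096, 0.0141, 0.0092, -0.037, -0.007, 0.09]]]
```

Emit:
drive_tool(
  moves=[
    [[0.8,0.0087,0.0044,-0.007,0,0,0],[0.8,0.0031,0.0185,0.0088,-0.044,-0.015,0.087],[0.8,0.0041,0.018,0.009,-0.043,-0.013,0.087],[0.8,0.005,0.0176,0.009,-0.043,-0.012,0.087],[0.8,0.006,0.017,0.009,-0.042,-0.011,0.088],[0.8,0.007,0.0164,0.009,-0.041,-0.01,0.089],[0.8,0.0078,0.0157,0.009,-0.04,-0.009,0.089],[0.8,0.0087,0.014,0.005,-0.035,-0.008,0.085],[0.8,0,0.003,0,0,0,0]],
  ],
)

```text
clock: 15.6
position: [577.8, 75.3, 141.1]
ee_rot: [0.899, 0.045, 0.436, 0.002]
contact_force: [-0.6, 0.3, 0.1]
gripper_width: 68.3
```

```bash
cat > t16.py <<'E'
from t11 import *
err(tin_tcp(130),Rt)
plan(tin_tcp(100),Rt,4,.8)
E
python3 t16.py
```

```text
t 15.6 pos [577.8  75.3 141.1] err tool mm [ 26.6 -11.3  11.1] rot [-0.003  0.047  0.054] F [-0.6  0.3  0.1] w 68.3 q [-0.13  0.23 -0.59 -2.33 -0.2  -2.21]
dist 12.732316025890986 deg 1.0339083625087404 target [626.4  90.2 137.2]
[[[0.8, 0.007, -0.0028, 0.0103, -0.0008, 0.0118, 0.0136], [0.8, 0.0068, -0.0029, 0.0103, -0.0008, 0.0118, 0.0136], [0.8, 0.0067, -0.003, 0.0104, -0.0008, 0.0118, 0.0136], [0.8, 0.0065, -0.0031, 0.0105, -0.0008, 0.0118, 0.0136]]]
```

Emit:
drive_tool(
  moves=[
    [[0.8,0.01,-0.004,0.002,0,0.02,0.02],[0.8,0.01,-0.004,0.003,0,0.02,0.02],[0.8,0.005,-0.002,0.003,0,0.007,0.014],[0.8,0,0,0,0,0,0]],
  ],
)

```text
clock: 16.0
position: [595.3, 80.5, 146.4]
ee_rot: [0.893, 0.016, 0.449, -0.009]
contact_force: [-0.4, 1.2, -0.7]
gripper_width: 68.5
```

```bash
python3 t16.py
```

```text
t 16.0 pos [595.3  80.5 146.4] err tool mm [10.7 -8.4  0.7] rot [ 0.005  0.019 -0.006] F [-0.4  1.2 -0.7] w 68.5 q [-0.16  0.25 -0.62 -2.5  -0.27 -2.07]
dist 8.451371607259071 deg 0.29368249821259784 target [626.4  90.2 137.2]
[[[0.8, 0.0028, -0.0021, 0.0077, 0.0012, 0.0047, -0.0015], [0.8, 0.0028, -0.0021, 0.0077, 0.0012, 0.0047, -0.0015], [0.8, 0.0028, -0.0021, 0.0077, 0.0012, 0.0047, -0.0015], [0.8, 0.0027, -0.0021, 0.0077, 0.0012, 0.0047, -0.0015]]]
```

Emit:
drive_tool(
  moves=[
    [[0.8,0.004,-0.003,0.005,0.001,0.006,-0.002],[0.8,0.0035,-0.0025,0.006,0.001,0.006,-0.002],[0.8,0.003,-0.002,0.008,0.001,0.005,-0.001],[0.8,0.001,-0.001,0.008,0,0.002,0],[0.8,0,0,0.004,0,0,0]],
  ],
)

```text
clock: 16.5
position: [623.9, 87.7, 131.2]
ee_rot: [0.892, 0.019, 0.452, -0.008]
contact_force: [0.4, -0.0, -1.1]
gripper_width: 68.3
```

```bash
cat > t17.py <<'E'
from t11 import *
import sys
err(tin_tcp(float(sys.argv[1])),Rt)
plan(tin_tcp(float(sys.argv[1])),Rt,int(sys.argv[2]),.8)
E
python3 t17.py 50 4; python3 -c "
from h import *
snap('wrist','w17');snap('side','s17');crop('s17',190,100,390,300,3,'s17c')"
```

```text
t 16.5 pos [623.9  87.7 131.2] err tool mm [ 6.9 -2.6 48.5] rot [0.004 0.012 0.001] F [ 0.4 -0.  -1.1] w 68.3 q [-0.16  0.33 -0.62 -2.64 -0.35 -1.92]
dist 12.263576562091094 deg 0.18406697047694606 target [667.   92.  108.1]
[[[0.8, 0.0017, -0.0007, 0.0121, 0.0009, 0.0031, 0.0001], [0.8, 0.0017, -0.0006, 0.0121, 0.0009, 0.0031, 0.0001], [0.8, 0.0017, -0.0006, 0.0121, 0.0009, 0.0031, 0.0001], [0.8, 0.0016, -0.0006, 0.0121, 0.0009, 0.0031, 0.0001]]]
```

View pics/w17.png

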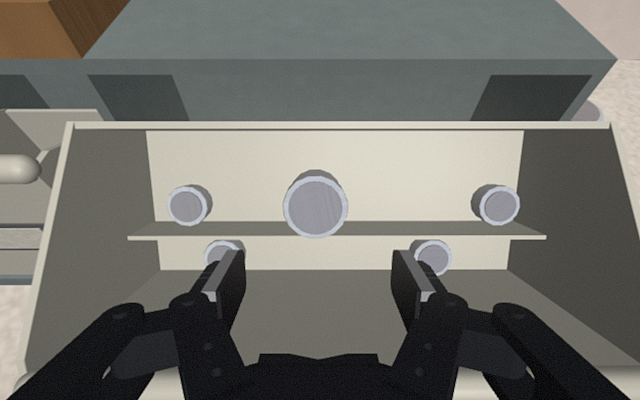

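View pics/s17c.png

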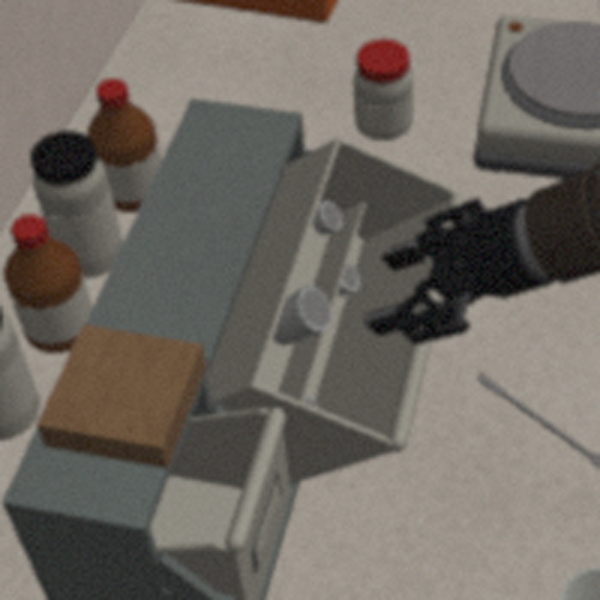

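Emit:
drive_tool(
  moves=[
    [[0.8,0.003,-0.001,0.008,0.001,0.004,0],[0.8,0.002,-0.001,0.01,0.001,0.003,0],[0.8,0.0015,-0.0005,0.01,0.001,0.003,0],[0.8,0.001,0,0.008,0,0.001,0],[0.8,0,0,0.004,0,0,0]],
  ],
)

```text
clock: 17.1
position: [663.3, 91.8, 112.9]
ee_rot: [0.889, 0.02, 0.457, -0.009]
contact_force: [-0.2, 0.8, 0.4]
gripper_width: 67.8
```

```bash
python3 t17.py 0 5
```

```text
t 17.1 pos [663.3  91.8 112.9] err tool mm [-1.8 -0.  55.9] rot [ 0.001 -0.     0.001] F [-0.2  0.8  0.4] w 67.8 q [-0.16  0.42 -0.58 -2.72 -0.4  -1.85]
dist 11.177109142850485 deg 0.0141550734548819 target [707.6  93.7  79. ]
[[[0.8, -0.0004, -0.0, 0.0112, 0.0001, -0.0, 0.0002], [0.8, -0.0004, -0.0, 0.0112, 0.0001, -0.0, 0.0002], [0.8, -0.0004, -0.0, 0.0112, 0.0001, -0.0, 0.0002], [0.8, -0.0004, -0.0, 0.0112, 0.0001, -0.0, 0.0002], [0.8, -0.0004, -0.0, 0.0112, 0.0001, -0.0, 0.0002]]]
```

Emit:
drive_tool(
  moves=[
    [[0.8,-0.0004,0,0.01,0,0,0],[0.8,-0.0004,0,0.01,0,0,0],[0.8,-0.0004,0,0.01,0,0,0],[0.8,-0.0004,0,0.008,0,0,0],[0.8,0,0,0.004,0,0,0],[0.8,0,0,0,0,0,0]],
  ],
)

```text
clock: 17.7
position: [699.8, 93.4, 83.3]
ee_rot: [0.889, 0.02, 0.456, -0.01]
contact_force: [-0.5, -0.9, 0.3]
gripper_width: 68.3
```

```bash
python3 t17.py 0 2
```

```text
t 17.7 pos [699.8  93.4  83.3] err tool mm [1.1 0.  8.9] rot [0.    0.002 0.001] F [-0.5 -0.9  0.3] w 68.3 q [-0.15  0.52 -0.53 -2.78 -0.44 -1.79]
dist 4.469437935047618 deg 0.05551478783938474 target [707.6  93.7  79. ]
[[[0.8, 0.0006, 0.0, 0.0044, 0.0001, 0.0009, 0.0004], [0.8, 0.0005, 0.0, 0.0044, 0.0001, 0.0009, 0.0004]]]
```

Emit:
drive_tool(
  moves=[
    [[0.8,0.0005,0,0.004,0,0.001,0],[0.8,0.0005,0,0.003,0,0.001,0],[0.3,0,0,0,0,0,0],[0.3,0,0,0,0,0,0],[0,0,0,0,0,0,0],[0,0,0,0,0,0,0],[0,0,0,0,0,0,0]],
  ],
)

```text
clock: 18.4
position: [705.9, 93.8, 80.6]
ee_rot: [0.889, 0.02, 0.458, -0.009]
contact_force: [0.5, -0.3, -1.2]
gripper_width: 43.0
```

```bash
python3 t17.py 0 2;python3 -c "
from h import *
snap('wrist','w18')"
```

```text
t 18.4 pos [705.9  93.8  80.6] err tool mm [-0.3  0.1  2.4] rot [ 0.    -0.001  0.002] F [ 0.5 -0.3 -1.2] w 43.0 q [-0.15  0.53 -0.52 -2.78 -0.45 -1.79]
dist 1.2044589977048994 deg 0.05211008170958912 target [707.6  93.7  79. ]
[[[0.8, -0.0002, 0.0, 0.0012, 0.0002, -0.0005, 0.0008], [0.8, -0.0002, 0.0, 0.0012, 0.0002, -0.0005, 0.0008]]]
```

View pics/w18.png

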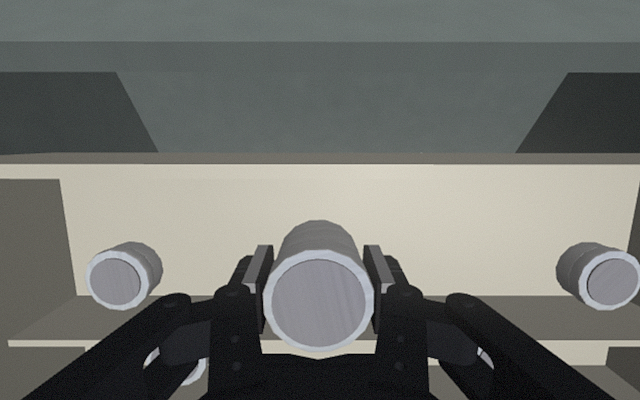

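```bash
python3 - <<'E'
from h import *
p,r,s=cur()
B=Cm*R.from_rotvec([0,-.85,0])
c=binp([66,15.3,25],.85)
ct=r.inv().apply(c-p); ax=r.inv().apply(B.apply([0,0,1]))
print('tin centre in tool',ct,'axis',ax); json.dump(dict(c=ct.tolist(),a=ax.tolist()),open('tin.json','w'))
E
```

```text
tin centre in tool [ -0.87726931   0.07790798 -10.67004139] axis [ 1.00740391e-01  4.95311391e-04 -9.94912623e-01]
```

Emit:
drive_tool(
  moves=[
    [[0,0.0006,0,-0.003,0,0,0],[0,0.001,0,-0.008,0,0,0],[0,0.0015,0,-0.012,0,0,0],[0,0.0015,0,-0.014,0,0,0],[0,0.0015,0,-0.014,0,0,0],[0,0.0015,0,-0.014,0,0,0]],
  ],
)

```text
clock: 19.05
position: [653.1, 91.4, 125.7]
ee_rot: [0.89, 0.02, 0.456, -0.009]
contact_force: [-0.1, -0.7, -0.9]
gripper_width: 42.8
```

```bash
python3 t17.py 60 2;python3 -c "
from h import *
snap('side','s19');crop('s19',190,100,390,300,3,'s19c')"
```

```text
t 19.05 pos [653.1  91.4 125.7] err tool mm [-6.2  0.  11.6] rot [0.001 0.003 0.001] F [-0.1 -0.7 -0.9] w 42.8 q [-0.15  0.38 -0.57 -2.67 -0.36 -1.9 ]
dist 6.598828736624335 deg 0.08701570014439775 target [658.9  91.6 113.9]
[[[0.8, -0.0031, 0.0, 0.0058, 0.0003, 0.0013, 0.0007], [0.8, -0.0031, 0.0, 0.0058, 0.0003, 0.0013, 0.0007]]]
```

View pics/s19c.png

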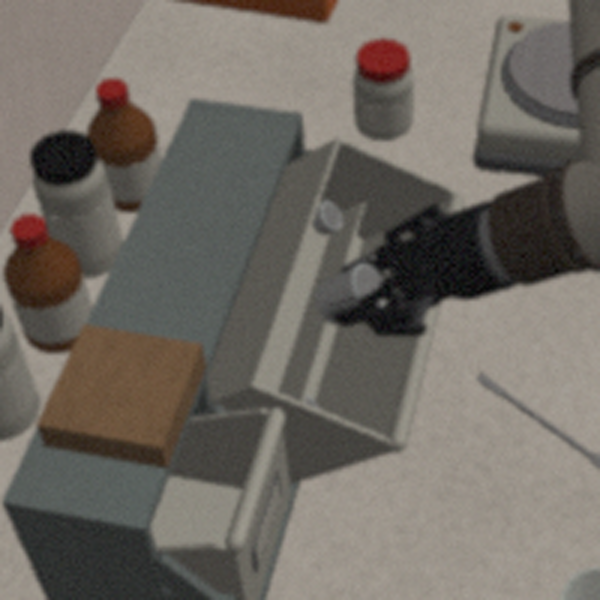

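```bash
cat > t20.py <<'E'
from t11 import *
tin=json.load(open('tin.json'));tc=np.array(tin['c']);ta=np.array(tin['a'])
PAN=np.array([495.6,-324.2,88.])
def place_pose(yaw,lift):
    # tool rot with tin axis up: start pointing down w/ heading yaw, then correct
    R0=R.from_euler('z',yaw)*R.from_matrix(np.diag([1,-1,-1.]))
    a=R0.apply(ta); v=np.cross(a,[0,0,1]); 
    Rp=R.from_rotvec(v/np.linalg.norm(v)*np.arcsin(np.linalg.norm(v)))*R0
    return PAN+[0,0,25+lift]-Rp.apply(tc),Rp
if __name__=='__main__':
  for yaw in np.arange(-3,3.2,.3):
    pp,Rp=place_pose(yaw,90); q,e=ik(pp,Rp,np.array([-.3,.4,-.2,0,-1,-1.5]))
    print(round(yaw,2),np.round(q,2),round(e,2))
E
python3 t20.py
```

```text
-3.0 [-0.29  0.39 -0.1   0.04 -1.17 -1.16] 0.0
-2.7 [-0.27  0.38 -0.13  0.07 -1.14 -0.89] 0.0
-2.4 [-0.27  0.37 -0.16  0.1  -1.1  -0.61] 0.0
-2.1 [-0.26  0.36 -0.18  0.11 -1.06 -0.32] 0.0
-1.8 [-0.26  0.34 -0.21  0.12 -1.02 -0.03] 0.0
-1.5 [-0.26  0.33 -0.22  0.11 -0.99  0.27] 0.0
-1.2 [-0.27  0.32 -0.23  0.1  -0.96  0.58] 0.0
-0.9 [-0.28  0.32 -0.23  0.07 -0.94  0.91] 0.0
-0.6 [-0.29  0.31 -0.22  0.04 -0.94  1.24] 0.0
-0.3 [-0.31  0.32 -0.2   0.   -0.95  1.58] 0.0
-0.0 [-0.67  0.26 -0.29 -0.89 -0.65 -3.1 ] 145.94
0.3 [-0.62  0.31 -0.17 -0.63 -0.87 -3.1 ] 117.92
0.6 [-0.54  0.34 -0.09 -0.43 -1.03 -3.1 ] 82.53
0.9 [-0.45  0.37 -0.05 -0.27 -1.11 -3.1 ] 42.65
1.2 [-0.36  0.37 -0.08 -0.12 -1.12 -3.1 ] 1.01
1.5 [-0.35  0.38 -0.06 -0.11 -1.16 -2.81] 0.0
1.8 [-0.35  0.39 -0.05 -0.09 -1.18 -2.53] 0.0
2.1 [-0.34  0.4  -0.05 -0.07 -1.2  -2.25] 0.0
2.4 [-0.33  0.4  -0.05 -0.04 -1.21 -1.97] 0.0
2.7 [-0.31  0.4  -0.06 -0.01 -1.21 -1.69] 0.0
3.0 [-0.3   0.4  -0.08  0.02 -1.19 -1.42] 0.0
```

Emit:
drive_tool(
  moves=[
    [[0,0.003,0,-0.014,0,0,0],[0,0.006,0,-0.018,0,0,0],[0,0.008,0,-0.02,0,0,0],[0,0.004,0,-0.01,0,0,0]],
  ],
)

```text
clock: 19.5
position: [609.8, 91.6, 178.7]
ee_rot: [0.887, 0.02, 0.461, -0.007]
contact_force: [1.2, 0.9, -1.1]
gripper_width: 42.7
```

```bash
cat > t21.py <<'E'
from t20 import *
import sys
pp,Rp=place_pose(1.8,100);qh,e=ik(pp,Rp,np.array([-.35,.39,-.05,-.09,-1.18,-2.5]))
print(pp,qh)
if len(sys.argv)>1:
  jpath([np.array([-.2,0.05,-.62,-1.5,-.6,-2.2]),qh],[14,16],0)
E
python3 t21.py 1
```

```text
[ 495.08673056 -322.31972986  202.47257899] [-0.34735401  0.38458401 -0.0364196  -0.09098826 -1.205767   -2.5289954 ]
1 [-0.1   0.2  -0.53 -2.33 -0.19 -2.22] [603.  89. 181.] tz [ 0.83  0.05 -0.56] step 7.0 3.9
2 [-0.11  0.19 -0.54 -2.27 -0.22 -2.22] [597.  87. 183.] tz [ 0.84  0.08 -0.54] step 7.0 3.9
3 [-0.12  0.17 -0.55 -2.2  -0.26 -2.22] [589.  86. 185.] tz [ 0.84  0.1  -0.53] step 7.0 3.9
4 [-0.13  0.16 -0.55 -2.14 -0.29 -2.22] [581.  84. 186.] tz [ 0.85  0.13 -0.52] step 8.0 3.9
5 [-0.13  0.15 -0.56 -2.08 -0.32 -2.22] [573.  82. 187.] tz [ 0.85  0.16 -0.51] step 8.0 3.9
6 [-0.14  0.14 -0.57 -2.01 -0.35 -2.21] [564.  81. 187.] tz [ 0.84  0.19 -0.5 ] step 9.0 3.9
7 [-0.15  0.13 -0.57 -1.95 -0.38 -2.21] [554.  79. 187.] tz [ 0.84  0.22 -0.5 ] step 9.0 3.8
8 [-0.16  0.12 -0.58 -1.88 -0.41 -2.21] [543.  78. 187.] tz [ 0.83  0.26 -0.49] step 10.0 3.9
9 [-0.16  0.11 -0.59 -1.82 -0.44 -2.21] [532.  76. 186.] tz [ 0.82  0.29 -0.5 ] step 11.0 3.8
10 [-0.17  0.1  -0.59 -1.76 -0.47 -2.21] [521.  74. 185.] tz [ 0.81  0.32 -0.5 ] step 11.0 3.9
11 [-0.18  0.08 -0.6  -1.69 -0.51 -2.21] [508.  
[... 2769 characters left out ...]
], [0, -0.0151, 0.0081, -0.005, 0.052, -0.011, -0.049], [0, -0.0169, 0.0072, -0.0065, 0.054, -0.015, -0.046], [0, -0.0185, 0.0063, -0.008, 0.055, -0.019, -0.043], [0, -0.0201, 0.0053, -0.0094, 0.057, -0.023, -0.04], [0, -0.0215, 0.0041, -0.0107, 0.058, -0.027, -0.037], [0, -0.0229, 0.0029, -0.0119, 0.059, -0.031, -0.034], [0, -0.0241, 0.0016, -0.013, 0.06, -0.035, -0.03], [0, -0.0252, 0.0003, -0.014, 0.061, -0.038, -0.026], [0, -0.0262, -0.0011, -0.0148, 0.062, -0.042, -0.022], [0, -0.0271, -0.0024, -0.0155, 0.063, -0.045, -0.018], [0, -0.0278, -0.0038, -0.016, 0.063, -0.048, -0.014], [0, -0.0285, -0.0051, -0.0163, 0.064, -0.051, -0.01], [0, -0.029, -0.0064, -0.0165, 0.064, -0.053, -0.005]]]
```

Emit:
drive_tool(
  moves=[
    [[0,-0.004,0.0034,-0.0133,0.045,0.043,-0.12],[0,-0.0061,0.001,-0.0147,0.049,0.037,-0.12],[0,-0.0078,-0.0018,-0.016,0.054,0.031,-0.12],[0,-0.0094,-0.0048,-0.0175,0.059,0.025,-0.118],[0,-0.011,-0.008,-0.0188,0.064,0.019,-0.116],[0,-0.012,-0.0112,-0.02,0.07,0.013,-0.113],[0,-0.0128,-0.0146,-0.021,0.075,0.008,-0.11]],
  ],
)

```text
clock: 20.2
position: [456.3, 66.7, 172.6]
ee_rot: [0.744, 0.473, 0.473, 0.009]
contact_force: [-0.0, -1.1, -1.8]
gripper_width: 42.6
```

```bash
sed -i 's/jpath(\[np.array(\[-.2,0.05,-.62,-1.5,-.6,-2.2\]),qh\],\[14,16\],0)/jpath([qh],[int(sys.argv[1])],0)/' t21.py; python3 t21.py 15
```

```text
[ 495.08673056 -322.31972986  202.47257899] [-0.34707865  0.38374163 -0.03736862 -0.09100885 -1.20563797 -2.52925296]
1 [-0.21  0.06 -0.6  -1.39 -0.64 -2.21] [462.  53. 171.] tz [ 0.68  0.46 -0.57] step 15.0 4.2
2 [-0.22  0.08 -0.56 -1.3  -0.68 -2.24] [468.  37. 169.] tz [ 0.64  0.48 -0.6 ] step 16.0 4.3
3 [-0.23  0.11 -0.52 -1.21 -0.72 -2.26] [473.  20. 166.] tz [ 0.6   0.5  -0.63] step 18.0 4.3
4 [-0.24  0.13 -0.48 -1.11 -0.76 -2.28] [477.   0. 164.] tz [ 0.55  0.5  -0.66] step 20.0 4.3
5 [-0.25  0.15 -0.44 -1.02 -0.8  -2.3 ] [480. -21. 162.] tz [ 0.51  0.5  -0.7 ] step 21.0 4.3
6 [-0.26  0.18 -0.4  -0.93 -0.84 -2.33] [483. -45. 160.] tz [ 0.46  0.5  -0.74] step 23.0 4.4
7 [-0.27  0.2  -0.36 -0.83 -0.88 -2.35] [486. -70. 159.] tz [ 0.41  0.48 -0.78] step 25.0 4.4
8 [-0.28  0.22 -0.32 -0.74 -0.92 -2.37] [488. -97. 159.] tz [ 0.35  0.46 -0.81] step 27.0 4.5
9 [-0.29  0.25 -0.28 -0.65 -0.96 -2.39] [ 490. -126.  160.] tz [ 0.3   0.43 -0.85] step 28.0 4.5
10 [-0.3   0.27 -0.24 -0.56 -1.   -2.42] [ 491. -156.  163.] tz [ 0.25  0.39 -0.89] step 30.0 4.6
11 [-0.31  0.29 -0.2  -0.46 -1.04 -
[... 559 characters left out ...]
55], [0, -0.0148, 0.0099, -0.004, 0.053, -0.007, -0.053], [0, -0.0169, 0.0091, -0.0058, 0.055, -0.012, -0.05], [0, -0.0189, 0.0081, -0.0075, 0.057, -0.017, -0.047], [0, -0.0207, 0.007, -0.0091, 0.059, -0.022, -0.044], [0, -0.0224, 0.0058, -0.0107, 0.06, -0.026, -0.04], [0, -0.024, 0.0044, -0.0122, 0.062, -0.031, -0.036], [0, -0.0254, 0.003, -0.0135, 0.063, -0.035, -0.032], [0, -0.0267, 0.0015, -0.0147, 0.064, -0.039, -0.028], [0, -0.0279, -0.0, -0.0156, 0.065, -0.043, -0.024], [0, -0.0289, -0.0016, -0.0164, 0.066, -0.047, -0.019], [0, -0.0297, -0.0031, -0.0171, 0.067, -0.05, -0.014], [0, -0.0304, -0.0046, -0.0175, 0.067, -0.053, -0.009], [0, -0.031, -0.0061, -0.0177, 0.068, -0.056, -0.004]]]
```

Emit:
drive_tool(
  moves=[
    [[0,-0.0103,0.011,-0.0006,0.048,0.002,-0.056],[0,-0.0126,0.0106,-0.0023,0.051,-0.003,-0.055],[0,-0.0148,0.01,-0.004,0.053,-0.007,-0.053],[0,-0.017,0.009,-0.0058,0.055,-0.012,-0.05],[0,-0.019,0.008,-0.0075,0.057,-0.017,-0.047],[0,-0.0207,0.007,-0.009,0.059,-0.022,-0.044],[0,-0.0224,0.0058,-0.0107,0.06,-0.026,-0.04],[0,-0.024,0.0044,-0.0122,0.062,-0.03,-0.036],[0,-0.0254,0.003,-0.0135,0.063,-0.035,-0.032],[0,-0.0267,0.0015,-0.0147,0.064,-0.039,-0.028],[0,-0.028,0,-0.0156,0.065,-0.043,-0.024],[0,-0.025,-0.0016,-0.015,0.06,-0.045,-0.019],[0,-0.015,-0.002,-0.009,0.035,-0.026,-0.007],[0,0,0,0,0,0,0]],
  ],
)

```text
clock: 21.6
position: [478.7, -227.9, 157.8]
ee_rot: [0.616, 0.773, 0.142, -0.053]
contact_force: [0.2, 1.0, -0.7]
gripper_width: 42.7
```

```bash
cat > t22.py <<'E'
from t20 import *
import sys
pp,Rp=place_pose(1.8,float(sys.argv[1]));err(pp,Rp);plan(pp,Rp,int(sys.argv[2]),0)
p,r_,s=cur();print('tin at',p+r_.apply(tc)-PAN,'axis',r_.apply(ta))
E
python3 t22.py 60 6
```

```text
t 21.6 pos [ 478.7 -227.9  157.8] err tool mm [-91.2  -2.5 -29.8] rot [ 0.157 -0.159  0.005] F [ 0.2  1.  -0.7] w 42.7 q [-0.33  0.33 -0.17 -0.34 -1.09 -2.42]
dist 15.989876990434228 deg 2.1337146817177977 target [ 495.1 -322.3  162.5]
[[[0, -0.0152, -0.0004, -0.005, 0.0261, -0.0266, 0.0008], [0, -0.0153, -0.0005, -0.0046, 0.0261, -0.0266, 0.0008], [0, -0.0154, -0.0006, -0.0041, 0.0261, -0.0266, 0.0008], [0, -0.0155, -0.0007, -0.0037, 0.0261, -0.0266, 0.0008], [0, -0.0156, -0.0008, -0.0033, 0.0261, -0.0266, 0.0008], [0, -0.0157, -0.0009, -0.0028, 0.0261, -0.0266, 0.0008]]]
tin at [-17.61521169  92.45011262  79.73537772] axis [-0.11599059 -0.18849556  0.97520029]
```

Emit:
drive_tool(
  moves=[
    [[0,-0.0152,-0.0004,-0.005,0.026,-0.0266,0.001],[0,-0.0153,-0.0005,-0.0046,0.026,-0.0266,0.001],[0,-0.0154,-0.0006,-0.004,0.026,-0.0266,0.001],[0,-0.0155,-0.0007,-0.0037,0.026,-0.0266,0.001],[0,-0.014,-0.0008,-0.0033,0.026,-0.0266,0],[0,-0.008,-0.0009,-0.002,0.01,-0.01,0],[0,0,0,0,0,0,0]],
  ],
)

```text
clock: 22.3
position: [483.9, -302.3, 150.6]
ee_rot: [0.619, 0.782, 0.053, -0.054]
contact_force: [-0.6, 0.7, -0.9]
gripper_width: 42.8
```

```bash
python3 t22.py 15 6; python3 -c "
from h import *
snap('side','s22');crop('s22',300,20,500,200,4,'s22c');snap('top','t22');snap('wrist','w22')"
```

```text
t 22.3 pos [ 483.9 -302.3  150.6] err tool mm [-26.8   5.8  29.5] rot [ 0.016 -0.05   0.004] F [-0.6  0.7 -0.9] w 42.8 q [-0.35  0.41 -0.12 -0.15 -1.12 -2.49]
dist 6.722309643141128 deg 0.5027639100550535 target [ 495.1 -322.3  117.5]
[[[0, -0.0045, 0.001, 0.0049, 0.0027, -0.0083, 0.0006], [0, -0.0044, 0.001, 0.005, 0.0027, -0.0083, 0.0006], [0, -0.0044, 0.001, 0.005, 0.0027, -0.0083, 0.0006], [0, -0.0043, 0.001, 0.005, 0.0027, -0.0083, 0.0006], [0, -0.0043, 0.001, 0.0051, 0.0027, -0.0083, 0.0006], [0, -0.0043, 0.001, 0.0051, 0.0027, -0.0083, 0.0006]]]
tin at [-11.25817627  19.51923954  73.03184283] axis [-0.00473601 -0.05237717  0.99861614]
```

View pics/s22c.png

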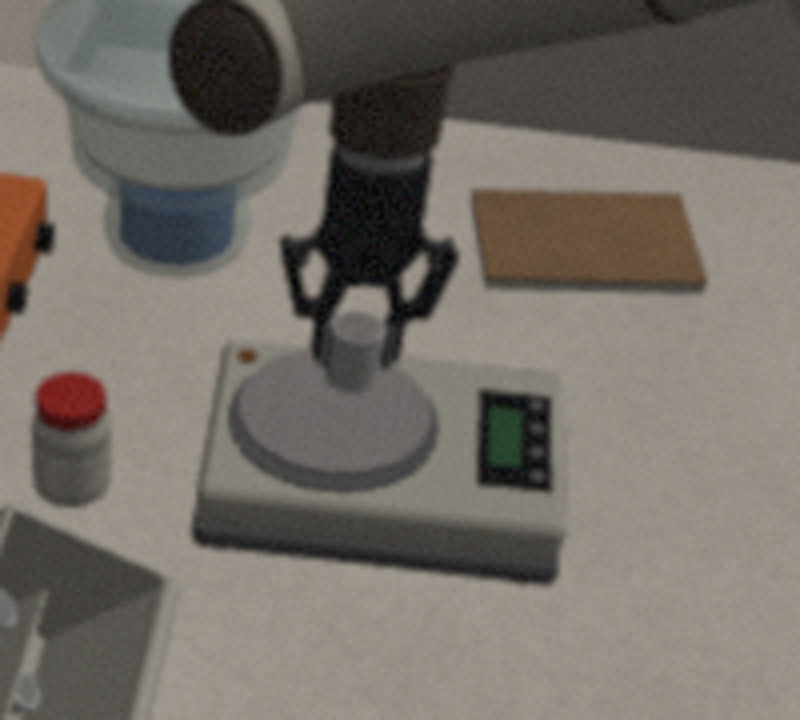

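View pics/w22.png

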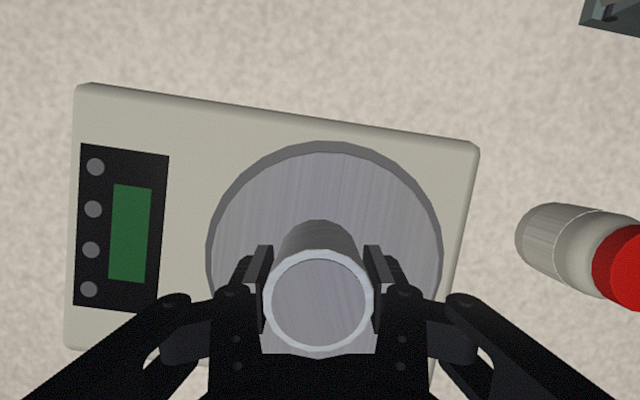

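```bash
python3 - <<'E'
from h import *
Q=pts('w22');P=Q[270:335,285:355].reshape(-1,3);P=P[~np.isnan(P[:,0])];z=np.median(P[:,2]);P=P[abs(P[:,2]-z)<8]
c=P.mean(0);n=np.linalg.svd(P-c)[2][2];n*=np.sign(n[2]);print('lid',c,n,len(P))
m=(abs(Q[...,2]-88)<5)&(abs(Q[...,0]-495)<90)&(abs(Q[...,1]+324)<90);Pp=Q[m];n=np.linalg.svd(Pp-Pp.mean(0))[2][2];print('pan',np.median(Pp[:,2]),n)
E
```

```text
lid [ 485.66397681 -305.53660315  187.77138515] [-0.00320207 -0.05518309  0.99847112] 4539
pan 88.6905157539178 [-6.85814966e-04  8.46478297e-04  9.99999407e-01]
```

Emit:
drive_tool(
  moves=[
    [[0,-0.0065,0.0015,0,0.004,-0.012,0],[0,-0.0065,0.0015,0.002,0.004,-0.012,0],[0,-0.006,0.001,0.004,0.003,-0.012,0],[0,-0.005,0.001,0.006,0.003,-0.01,0],[0,-0.003,0.0005,0.006,0,-0.004,0],[0,0,0,0,0,0,0]],
  ],
)

```text
clock: 23.05
position: [495.9, -325.8, 128.0]
ee_rot: [0.619, 0.784, 0.032, -0.037]
contact_force: [0.2, -0.8, -0.6]
gripper_width: 42.8
```

```bash
python3 t22.py 0 8
```

```text
t 23.05 pos [ 495.9 -325.8  128. ] err tool mm [ 1.1 -0.1 25.8] rot [0.003 0.004 0.004] F [ 0.2 -0.8 -0.6] w 42.8 q [-0.35  0.46 -0.12 -0.1  -1.04 -2.51]
dist 3.228472334797116 deg 0.046072159868589396 target [ 495.1 -322.3  102.5]
[[[0, 0.0001, -0.0, 0.0032, 0.0004, 0.0005, 0.0005], [0, 0.0001, -0.0, 0.0032, 0.0004, 0.0005, 0.0005], [0, 0.0001, -0.0, 0.0032, 0.0004, 0.0005, 0.0005], [0, 0.0001, -0.0, 0.0032, 0.0004, 0.0005, 0.0005], [0, 0.0001, -0.0, 0.0032, 0.0004, 0.0005, 0.0005], [0, 0.0001, -0.0, 0.0032, 0.0004, 0.0005, 0.0005], [0, 0.0001, -0.0, 0.0032, 0.0004, 0.0005, 0.0005], [0, 0.0001, -0.0, 0.0032, 0.0004, 0.0005, 0.0005]]]
tin at [ 0.77413631 -3.46386478 50.58470985] axis [-0.00402898  0.00307897  0.99998714]
```

Emit:
drive_tool(
  moves=[
    [[0,0,0,0.004,0,0,0],[0,0,0,0.005,0,0,0],[0,0,0,0.005,0,0,0],[0,0,0,0.004,0,0,0],[0,0,0,0.002,0,0,0],[0,0,0,0,0,0,0]],
  ],
)

```text
clock: 23.65
position: [495.2, -323.5, 106.0]
ee_rot: [0.619, 0.784, 0.031, -0.037]
contact_force: [-0.9, 0.8, -1.5]
gripper_width: 42.8
```

```bash
python3 t22.py 0 8
```

```text
t 23.65 pos [ 495.2 -323.5  106. ] err tool mm [0.8 0.1 3.6] rot [0.002 0.003 0.004] F [-0.9  0.8 -1.5] w 42.8 q [-0.35  0.48 -0.15 -0.1  -1.   -2.5 ]
dist 0.46537033328096955 deg 0.04105734017862691 target [ 495.1 -322.3  102.5]
[[[0, 0.0001, 0.0, 0.0005, 0.0003, 0.0004, 0.0005], [0, 0.0001, 0.0, 0.0005, 0.0003, 0.0004, 0.0005], [0, 0.0001, 0.0, 0.0005, 0.0003, 0.0004, 0.0005], [0, 0.0001, 0.0, 0.0005, 0.0003, 0.0004, 0.0005], [0, 0.0001, 0.0, 0.0005, 0.0003, 0.0004, 0.0005], [0, 0.0001, 0.0, 0.0005, 0.0003, 0.0004, 0.0005], [0, 0.0001, 0.0, 0.0005, 0.0003, 0.0004, 0.0005], [0, 0.0001, 0.0, 0.0005, 0.0003, 0.0004, 0.0005]]]
tin at [ 0.10539405 -1.15161584 28.5347719 ] axis [-0.00329605  0.00254491  0.99999133]
```

Emit:
drive_tool(
  moves=[
    [[0,0,0,0.001,0,0,0],[0,0,0,0.001,0,0,0],[0,0,0,0.0005,0,0,0]],
  ],
)

```text
clock: 23.95
position: [495.5, -323.4, 103.8]
ee_rot: [0.619, 0.784, 0.032, -0.037]
contact_force: [-0.5, 0.3, -0.7]
gripper_width: 42.7
```

```bash
python3 t22.py 0 1
```

```text
t 23.95 pos [ 495.5 -323.4  103.8] err tool mm [ 1.  -0.1  1.5] rot [0.003 0.004 0.004] F [-0.5  0.3 -0.7] w 42.7 q [-0.35  0.48 -0.15 -0.1  -0.99 -2.5 ]
dist 1.803804808347266 deg 0.382543570444828 target [ 495.1 -322.3  102.5]
[[[0, 0.001, -0.0001, 0.0015, 0.003, 0.004, 0.0044]]]
tin at [ 0.37556832 -1.08452224 26.36077105] axis [-0.00425491  0.00311725  0.99998609]
```

Emit:
drive_tool(
  moves=[
    [[0,0,0,0.0008,0,0,0],[0,0,0,0.0005,0,0,0],[0,0,0,0.0005,0,0,0]],
  ],
)

```text
clock: 24.25
position: [495.6, -323.4, 102.2]
ee_rot: [0.619, 0.784, 0.032, -0.036]
contact_force: [0.1, 0.7, -1.4]
gripper_width: 42.7
```

```bash
python3 t22.py 0 1
```

```text
t 24.25 pos [ 495.6 -323.4  102.2] err tool mm [ 1.2 -0.3 -0.1] rot [0.004 0.004 0.004] F [ 0.1  0.7 -1.4] w 42.7 q [-0.35  0.48 -0.16 -0.1  -0.99 -2.5 ]
dist 1.2065909775515766 deg 0.4138257191025447 target [ 495.1 -322.3  102.5]
[[[0, 0.0012, -0.0003, -0.0001, 0.0036, 0.0044, 0.0044]]]
tin at [ 0.50829955 -1.00328918 24.75005186] axis [-0.00492557  0.00337959  0.99998216]
```

No contact yet (Fz about -1 N); one more creep down.

Emit:
drive_tool(
  moves=[
    [[0,0,0,0.0005,0,0,0],[0,0,0,0.0005,0,0,0]],
  ],
)

```text
clock: 24.45
position: [495.7, -323.4, 101.7]
ee_rot: [0.619, 0.784, 0.032, -0.036]
contact_force: [-0.6, 0.6, 3.3]
gripper_width: 42.7
```

```bash
python3 t22.py 0 1; python3 -c "
from h import *
snap('side','s24');crop('s24',340,60,460,160,6,'s24c')"
```

```text
t 24.45 pos [ 495.7 -323.4  101.7] err tool mm [ 1.2 -0.3 -0.6] rot [0.004 0.005 0.005] F [-0.6  0.6  3.3] w 42.7 q [-0.35  0.48 -0.16 -0.1  -0.99 -2.5 ]
dist 1.4285453183689008 deg 0.43611521277795073 target [ 495.1 -322.3  102.5]
[[[0, 0.0012, -0.0003, -0.0006, 0.0035, 0.0048, 0.0047]]]
tin at [ 0.54892731 -1.02234299 24.26335872] axis [-0.00499448  0.00374025  0.99998053]
```

View pics/s24c.png

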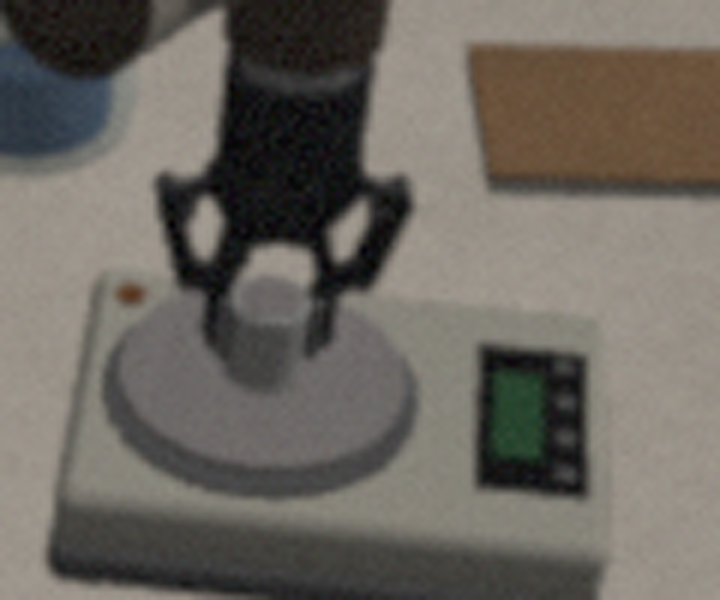

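Emit:
drive_tool(
  moves=[
    [[0.8,0,0,0,0,0,0],[0.8,0,0,0,0,0,0],[0.8,0,0,-0.001,0,0,0],[0.8,0,0,-0.01,0,0,0],[0.8,0,0,-0.02,0,0,0],[0.8,0,0,-0.03,0,0,0],[0.8,0,0,-0.03,0,0,0],[0.8,0,0,-0.02,0,0,0],[0.8,0,0,0,0,0,0]],
  ],
)

```text
clock: 25.4
position: [498.1, -335.1, 219.5]
ee_rot: [0.619, 0.784, 0.031, -0.035]
contact_force: [-0.2, -0.3, 0.6]
gripper_width: 68.3
```

```bash
python3 - <<'E'
from h import *
st()
snap('wrist','w25');Q=pts('w25')
m=(abs(Q[...,2]-138)<5)&(abs(Q[...,0]-495)<60)&(abs(Q[...,1]+324)<60);P=Q[m];print(m.sum(),P.mean(0),np.linalg.svd(P-P.mean(0),full_matrices=False)[2][2])
m=(abs(Q[...,2]-88)<4)&(abs(Q[...,0]-495)<90)&(abs(Q[...,1]+324)<90);P=Q[m];print('pan',cv2.minEnclosingCircle(P[:,:2].astype(np.float32)))
E
```

```text
{'clock': 25.4, 'joints': [-0.365, 0.385, 0.007, -0.085, -1.242, -2.513], 'joint_vel': [0.0, 0.004, -0.029, -0.02, 0.003, 0.0], 'joint_efforts': [-0.043, -38.339, 18.39, 3.994, -0.266, -0.005], 'position': [498.082, -335.11, 219.481], 'ee_rot': [0.619, 0.784, 0.031, -0.035], 'contact_force': [-0.186, -0.312, 0.583], 'wrist_torque': [-0.182, -0.071, 0.001], 'gripper_width': 68.295}
2660 [ 496.77733436 -324.57392096  138.32109944] [-0.00416496  0.01443782  0.99988709]
pan ((496.01416015625, -324.8128662109375), 80.04713439941406)
```

View pics/w25.png

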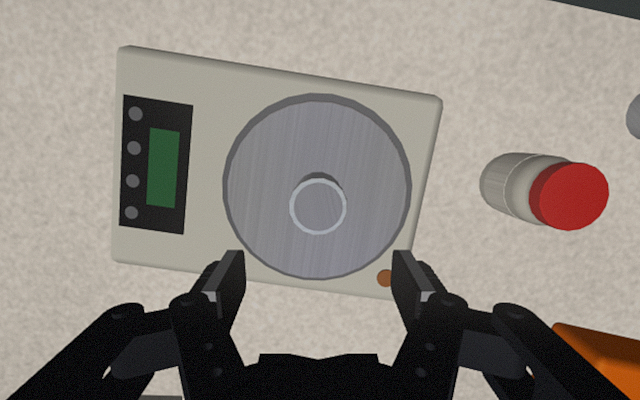

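```bash
cat > t26.py <<'E'
from t2 import *
for y in (51,90,120):
 for l in (-.3,-.2):
  q=np.array([.4,.35,-.9,1.71,-.47,-2.06]);o=[];Qs=[]
  for th in np.linspace(.85,0,18):
    d=.15+.2*th/.85
    Rt=ori2(th,d,l);q,e=ik(binp([-2,y,128.4],th)+Rt.apply([0,0,12]),Rt,q);o.append(e);Qs.append(q)
  Qs=np.array(Qs);print(y,l,'err',max(o).round(2),'j4',Qs[:,3].max().round(2),'j5',Qs[:,4].max().round(2),np.round(Qs[0],2),np.round(Qs[-1],2))
  Rt=ori2(.85,.35,l)
  q=Qs[0];
  for k in (30,60,90): q,e=ik(binp([-2,y,128.4],.85)+Rt.apply([0,0,12-k]),Rt,q);print('   ',k,np.round(q,2),round(e,2))
E
python3 t26.py
```

```text
51 -0.3 err 0.0 j4 1.68 j5 -0.45 [ 0.4   0.35 -0.9   1.68 -0.45 -2.03] [ 0.51  0.65  0.11  0.21 -1.3  -0.52]
    30 [ 0.49  0.3  -0.9   1.49 -0.48 -1.92] 0.0
    60 [ 0.58  0.25 -0.89  1.3  -0.53 -1.8 ] 0.0
    90 [ 0.67  0.2  -0.86  1.14 -0.59 -1.7 ] 0.0
51 -0.2 err 0.0 j4 1.93 j5 -0.32 [ 0.26  0.32 -0.91  1.93 -0.32 -2.14] [ 0.48  0.64  0.13  0.12 -1.29 -0.46]
    30 [ 0.36  0.26 -0.93  1.69 -0.35 -1.99] 0.0
    60 [ 0.48  0.21 -0.92  1.43 -0.39 -1.83] 0.0
    90 [ 0.58  0.16 -0.9   1.21 -0.46 -1.68] 0.0
90 -0.3 err 0.0 j4 1.54 j5 -0.49 [ 0.52  0.37 -0.87  1.54 -0.49 -2.  ] [ 0.56  0.67  0.15  0.19 -1.33 -0.56]
    30 [ 0.6   0.32 -0.86  1.36 -0.53 -1.89] 0.0
    60 [ 0.68  0.28 -0.84  1.2  -0.58 -1.79] 0.0
    90 [ 0.76  0.23 -0.81  1.07 -0.64 -1.7 ] 0.0
90 -0.2 err 0.0 j4 1.76 j5 -0.36 [ 0.4   0.34 -0.89  1.76 -0.36 -2.1 ] [ 0.52  0.65  0.17  0.11 -1.31 -0.51]
    30 [ 0.49  0.29 -0.9   1.53 -0.39 -1.96] 0.0
    60 [ 0.59  0.24 -0.88  1.31 -0.44 -1.81] 0.0
    90 [ 0.68  0.19 -0.86  1.13 -0.51 -1.69] 0.0
120 -0.3 err 0.0 j4 1.43 j5 -0.52 [ 0.6   0.39 -0.84  1.43 -0.52 -1.97] [ 0.59  0.69  0.18  0.18 -1.36 -0.59]
    30 [ 0.68  0.34 -0.82  1.27 -0.56 -1.87] 0.0
    60 [ 0.75  0.3  -0.8   1.13 -0.61 -1.78] 0.0
    90 [ 0.82  0.26 -0.77  1.01 -0.68 -1.71] 0.0
120 -0.2 err 0.0 j4 1.64 j5 -0.39 [ 0.49  0.36 -0.87  1.64 -0.39 -2.06] [ 0.56  0.67  0.2   0.1  -1.33 -0.54]
    30 [ 0.58  0.31 -0.86  1.43 -0.43 -1.93] 0.0
    60 [ 0.67  0.26 -0.85  1.24 -0.48 -1.81] 0.0
    90 [ 0.75  0.21 -0.82  1.07 -0.55 -1.7 ] 0.0
```

```bash
cat > t27.py <<'E'
from t5 import *
from t11 import jpath
Y=90; Rp=ori2(.85,.33,-.3)
def rim_tcp(k): return binp([-2,Y,128.4],.85)+Rp.apply([0,0,12-k])
qr,e=ik(rim_tcp(100),Rp,np.array([.78,.21,-.8,1.03,-.66,-1.68]))
E
cat > t28.py <<'E'
from t27 import *
Q=pts('top0')
for n,(u,v) in dict(beaker=(224,287),mortar=(183,265),sp=(308,260)).items(): print(n,Q[v,u])
print(qr,e,rim_tcp(100))
jpath([np.array([.1,.15,-.3,.3,-1.0,-2.1]),qr],[13,16],.5)
E
python3 t28.py
```

```text
beaker [371.99702258 326.06092625   5.42577849]
mortar [430.66075238 438.19912313   9.18907733]
sp [444.46071474  99.03061006   1.69962568]
[ 0.77050908  0.21502554 -0.82448298  1.08409312 -0.65183318 -1.73470927] 1.7085895892949671e-09 [528.11948517 186.71278167 176.19649601]
1 [-0.33  0.37 -0.02 -0.06 -1.22 -2.48] [ 502. -323.  223.] tz [-0.02  0.06 -1.  ] step 13.0 4.7
2 [-0.29  0.35 -0.04 -0.03 -1.2  -2.45] [ 506. -312.  229.] tz [-0.02  0.03 -1.  ] step 13.0 4.8
3 [-0.26  0.33 -0.07  0.   -1.19 -2.42] [ 510. -301.  235.] tz [-0.01  0.   -1.  ] step 13.0 4.8
4 [-0.22  0.31 -0.09  0.03 -1.17 -2.39] [ 514. -289.  241.] tz [-0.01 -0.03 -1.  ] step 13.0 4.9
5 [-0.19  0.3  -0.11  0.06 -1.15 -2.35] [ 518. -277.  247.] tz [ 0.   -0.06 -1.  ] step 13.0 4.9
6 [-0.15  0.28 -0.14  0.09 -1.13 -2.32] [ 522. -265.  253.] tz [ 0.02 -0.09 -1.  ] step 14.0 4.9
7 [-0.11  0.26 -0.16  0.12 -1.11 -2.29] [ 526. -253.  259.] tz [ 0.03 -0.11 -0.99] step 14.0 4.9
8 [-0.08  0.24 -0.18  0.15 -1.09 -2.26] [ 530. -240.  265.] tz [ 0.05 -0.14 -0.99] step 14.0 4.9
9 [-0.04  0.22 -0.21  0.18 -1.07 -2.23] [ 534.
[... 2851 characters left out ...]
, 0.0005, 0.024, -0.017, -0.104], [0.5, -0.0064, 0.0202, -0.0003, 0.022, -0.018, -0.106], [0.5, -0.008, 0.0208, -0.001, 0.021, -0.019, -0.107], [0.5, -0.0096, 0.0212, -0.0017, 0.02, -0.019, -0.108], [0.5, -0.0112, 0.0214, -0.0023, 0.019, -0.02, -0.11], [0.5, -0.0129, 0.0216, -0.0029, 0.019, -0.021, -0.111], [0.5, -0.0145, 0.0216, -0.0034, 0.018, -0.022, -0.111], [0.5, -0.0161, 0.0215, -0.0039, 0.017, -0.023, -0.112], [0.5, -0.0177, 0.0213, -0.0043, 0.016, -0.023, -0.113], [0.5, -0.0192, 0.021, -0.0047, 0.016, -0.024, -0.114], [0.5, -0.0207, 0.0206, -0.0049, 0.015, -0.025, -0.115], [0.5, -0.0221, 0.0201, -0.0052, 0.015, -0.025, -0.115], [0.5, -0.0235, 0.0195, -0.0053, 0.014, -0.026, -0.116]]]
```

Emit:
drive_tool(
  moves=[
    [[0.5,0.0103,0.0067,-0.008,0.009,-0.03,-0.076],[0.5,0.01,0.0075,-0.008,0.009,-0.03,-0.078],[0.5,0.0093,0.0082,-0.007,0.009,-0.03,-0.078],[0.5,0.0086,0.009,-0.006,0.008,-0.03,-0.079],[0.5,0.008,0.0095,-0.0063,0.008,-0.03,-0.08],[0.5,0.007,0.01,-0.0067,0.008,-0.03,-0.08],[0.5,0.0063,0.0107,-0.007,0.007,-0.03,-0.081],[0.5,0.0055,0.0112,-0.0073,0.007,-0.03,-0.081],[0.5,0.0046,0.0117,-0.0076,0.007,-0.03,-0.082],[0.5,0.0037,0.012,-0.008,0.007,-0.03,-0.082],[0.5,0.0028,0.0125,-0.008,0.007,-0.03,-0.083],[0.5,0.002,0.0128,-0.0084,0.006,-0.03,-0.083],[0.5,0.001,0.013,-0.0086,0.006,-0.03,-0.083]],
  ],
)

```text
clock: 26.75
position: [537.6, -164.5, 286.3]
ee_rot: [0.119, 0.983, -0.108, 0.086]
contact_force: [0.1, -0.5, 0.4]
gripper_width: 42.8
```

```bash
cat > t29.py <<'E'
from t27 import *
import sys
jpath([qr],[int(sys.argv[1])],.5)
E
python3 t29.py 15
```

```text
1 [ 0.16  0.15 -0.35  0.35 -0.98 -2.05] [ 544. -148.  280.] tz [ 0.15 -0.26 -0.95] step 18.0 6.2
2 [ 0.21  0.16 -0.38  0.4  -0.96 -2.03] [ 551. -131.  274.] tz [ 0.17 -0.29 -0.94] step 19.0 6.3
3 [ 0.25  0.16 -0.42  0.45 -0.94 -2.01] [ 557. -113.  269.] tz [ 0.18 -0.31 -0.93] step 20.0 6.4
4 [ 0.3   0.17 -0.45  0.5  -0.92 -1.98] [562. -93. 263.] tz [ 0.2  -0.34 -0.92] step 21.0 6.5
5 [ 0.34  0.17 -0.48  0.55 -0.9  -1.96] [567. -72. 257.] tz [ 0.23 -0.35 -0.91] step 22.0 6.6
6 [ 0.39  0.18 -0.51  0.6  -0.87 -1.93] [571. -49. 250.] tz [ 0.25 -0.36 -0.9 ] step 23.0 6.7
7 [ 0.43  0.18 -0.54  0.65 -0.85 -1.91] [573. -26. 244.] tz [ 0.28 -0.37 -0.89] step 24.0 6.7
8 [ 0.48  0.19 -0.57  0.7  -0.83 -1.89] [574.  -1. 237.] tz [ 0.31 -0.37 -0.87] step 25.0 6.8
9 [ 0.52  0.19 -0.61  0.75 -0.81 -1.86] [574.  25. 230.] tz [ 0.34 -0.37 -0.86] step 26.0 6.8
10 [ 0.57  0.2  -0.64  0.8  -0.78 -1.84] [572.  51. 222.] tz [ 0.37 -0.37 -0.86] step 27.0 6.9
11 [ 0.61  0.2  -0.67  0.85 -0.76 -1.81] [567.  78. 214.] tz [ 0.39 -0.36 -0.85] step 28.0 6.9
12 [ 0.66  0.21 -0.7   0.9  -0.74 -1.79] [561. 105. 205
[... 455 characters left out ...]
97, 0.0011, 0.026, -0.017, -0.108], [0.5, -0.0065, 0.0204, 0.0002, 0.025, -0.018, -0.109], [0.5, -0.0082, 0.021, -0.0006, 0.024, -0.019, -0.111], [0.5, -0.0099, 0.0213, -0.0014, 0.023, -0.02, -0.112], [0.5, -0.0116, 0.0216, -0.0021, 0.022, -0.021, -0.113], [0.5, -0.0134, 0.0217, -0.0028, 0.021, -0.022, -0.114], [0.5, -0.0151, 0.0217, -0.0034, 0.02, -0.023, -0.115], [0.5, -0.0168, 0.0215, -0.004, 0.02, -0.024, -0.116], [0.5, -0.0185, 0.0212, -0.0045, 0.019, -0.025, -0.117], [0.5, -0.0202, 0.0208, -0.0049, 0.019, -0.025, -0.118], [0.5, -0.0217, 0.0202, -0.0053, 0.018, -0.026, -0.119], [0.5, -0.0233, 0.0196, -0.0055, 0.018, -0.027, -0.12], [0.5, -0.0247, 0.0189, -0.0058, 0.017, -0.027, -0.12]]]
```

Emit:
drive_tool(
  moves=[
    [[0.5,-0.0018,0.018,0.003,0.029,-0.016,-0.103],[0.5,-0.0033,0.019,0.002,0.027,-0.016,-0.106],[0.5,-0.005,0.0197,0.001,0.026,-0.017,-0.108],[0.5,-0.0065,0.0204,0,0.025,-0.018,-0.109],[0.5,-0.0082,0.021,-0.0006,0.024,-0.019,-0.111],[0.5,-0.01,0.0213,-0.0014,0.023,-0.02,-0.112],[0.5,-0.0116,0.0216,-0.002,0.022,-0.021,-0.113],[0.5,-0.0134,0.0217,-0.0028,0.021,-0.022,-0.114],[0.5,-0.015,0.0217,-0.0034,0.02,-0.023,-0.115],[0.5,-0.0168,0.0215,-0.004,0.02,-0.024,-0.116],[0.5,-0.0185,0.0212,-0.0045,0.019,-0.025,-0.117],[0.5,-0.02,0.0208,-0.005,0.019,-0.025,-0.118],[0.5,-0.015,0.015,-0.003,0.013,-0.018,-0.08]],
  ],
)

```text
clock: 28.05
position: [536.2, 133.3, 177.8]
ee_rot: [-0.583, 0.762, -0.271, 0.075]
contact_force: [0.5, -0.2, -0.3]
gripper_width: 43.0
```

```bash
cat > t30.py <<'E'
from t27 import *
import sys
k=float(sys.argv[1]);err(rim_tcp(k),Rp);plan(rim_tcp(k),Rp,int(sys.argv[2]),.5)
E
python3 t30.py 60 5
```

```text
t 28.05 pos [536.2 133.3 177.8] err tool mm [-50.   15.1  20.4] rot [ 0.052 -0.057 -0.206] F [ 0.5 -0.2 -0.3] w 43.0 q [ 0.71  0.22 -0.79  0.98 -0.69 -1.78]
dist 11.210368005247622 deg 2.5194091065203197 target [547.6 175.7 143. ]
[[[0.5, -0.01, 0.003, 0.0041, 0.0104, -0.0114, -0.0412], [0.5, -0.0101, 0.0026, 0.0042, 0.0104, -0.0114, -0.0412], [0.5, -0.0101, 0.0023, 0.0042, 0.0104, -0.0114, -0.0412], [0.5, -0.0102, 0.0019, 0.0043, 0.0104, -0.0114, -0.0412], [0.5, -0.0102, 0.0015, 0.0044, 0.0104, -0.0114, -0.0412]]]
```

Emit:
drive_tool(
  moves=[
    [[0.5,-0.012,0.003,0,0.013,-0.014,-0.05],[0.5,-0.012,0.003,0,0.013,-0.014,-0.05],[0.5,-0.012,0.003,0.002,0.013,-0.014,-0.05],[0.5,-0.008,0.002,0.003,0.01,-0.01,-0.04],[0.5,0,0,0,0,0,0]],
  ],
)

```text
clock: 28.55
position: [533.5, 175.9, 150.2]
ee_rot: [-0.665, 0.688, -0.279, 0.077]
contact_force: [-0.1, -0.7, -0.4]
gripper_width: 42.8
```

```bash
python3 t30.py 40 4; python3 -c "
from h import *
snap('wrist','w30')"
```

```text
t 28.55 pos [533.5 175.9 150.2] err tool mm [-3.3 -9.  32.7] rot [ 0.011 -0.006  0.006] F [-0.1 -0.7 -0.4] w 42.8 q [ 0.72  0.26 -0.84  1.17 -0.61 -1.79]
dist 8.516239732249336 deg 0.19561490747852472 target [557.3 170.2 126.5]
[[[0.5, -0.0008, -0.0023, 0.0082, 0.0027, -0.0015, 0.0015], [0.5, -0.0008, -0.0022, 0.0082, 0.0027, -0.0015, 0.0015], [0.5, -0.0008, -0.0022, 0.0082, 0.0027, -0.0015, 0.0015], [0.5, -0.0008, -0.0022, 0.0082, 0.0027, -0.0015, 0.0015]]]
```

View pics/w30.png

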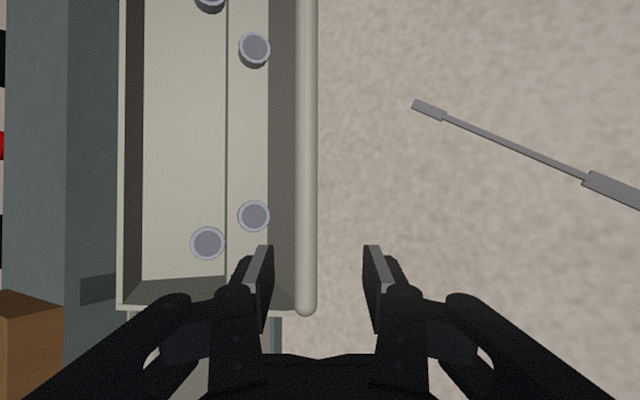

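Emit:
drive_tool(
  moves=[
    [[0.5,-0.001,-0.005,0.003,0.004,-0.002,0.002],[0.5,-0.001,-0.003,0.008,0.003,-0.002,0.002],[0.5,-0.001,-0.001,0.01,0.002,-0.001,0.001],[0.5,0,0,0.01,0.002,-0.001,0.001],[0.5,0,0,0.004,0,0,0]],
  ],
)

```text
clock: 29.1
position: [561.0, 168.9, 125.5]
ee_rot: [-0.661, 0.691, -0.28, 0.086]
contact_force: [1.4, -0.5, 0.4]
gripper_width: 42.6
```

```bash
python3 t30.py 0 4
```

```text
t 29.1 pos [561.  168.9 125.5] err tool mm [-0.6  2.7 37. ] rot [-0.002  0.001 -0.007] F [ 1.4 -0.5  0.4] w 42.6 q [ 0.61  0.31 -0.85  1.37 -0.54 -1.91]
dist 9.287234836214381 deg 0.11053453973451158 target [576.8 159.3  93.3]
[[[0.5, -0.0002, 0.0007, 0.0093, -0.0004, 0.0003, -0.0019], [0.5, -0.0002, 0.0007, 0.0093, -0.0004, 0.0003, -0.0019], [0.5, -0.0002, 0.0007, 0.0093, -0.0004, 0.0003, -0.0019], [0.5, -0.0002, 0.0007, 0.0093, -0.0004, 0.0003, -0.0019]]]
```

Emit:
drive_tool(
  moves=[
    [[0.5,0,0.001,0.009,0,0,-0.002],[0.5,0,0.0008,0.009,0,0,-0.002],[0.5,0,0.0005,0.008,0,0,-0.001],[0.5,0,0,0.005,0,0,0],[0.5,0,0,0.001,0,0,0]],
  ],
)

```text
clock: 29.6
position: [577.2, 158.6, 98.1]
ee_rot: [-0.661, 0.691, -0.281, 0.086]
contact_force: [0.8, 0.0, -0.6]
gripper_width: 42.7
```

```bash
python3 t30.py 0 4
```

```text
t 29.6 pos [577.2 158.6  98.1] err tool mm [-1.8  2.7  3.6] rot [-0.003  0.    -0.008] F [ 0.8  0.  -0.6] w 42.7 q [ 0.51  0.37 -0.86  1.57 -0.5  -2.03]
dist 1.2142685476233157 deg 0.11591785543494817 target [576.8 159.3  93.3]
[[[0.5, -0.0005, 0.0007, 0.0009, -0.0007, 0.0001, -0.0019], [0.5, -0.0005, 0.0007, 0.0009, -0.0007, 0.0001, -0.0019], [0.5, -0.0005, 0.0007, 0.0009, -0.0007, 0.0001, -0.0019], [0.5, -0.0005, 0.0007, 0.0009, -0.0007, 0.0001, -0.0019]]]
```

Emit:
drive_tool(
  moves=[
    [[0.5,0,0.0015,0.002,0,0,0],[0.5,0,0.001,0.001,0,0,0],[0,0,0,0,0,0,0],[0,0,0,0,0,0,0],[0,0,0,0,0,0,0],[0,0,0,0,0,0,0],[0,0,0,0,0,0,0]],
  ],
)

```text
clock: 30.3
position: [576.4, 157.8, 94.9]
ee_rot: [-0.661, 0.691, -0.281, 0.086]
contact_force: [1.2, -0.2, -0.4]
gripper_width: 14.0
```

```bash
python3 t30.py 0 4; cat > t31.py <<'E'
from t5 import *
import sys,t5
t5.S=float(sys.argv[1]);
th,tp=thetas();lean()
d0=th-tp;n=np.arange(1,int(sys.argv[2])+1);dt=float(sys.argv[3])
p,r_,s=cur();y=Cm.inv().apply(p-t5.S*r_.apply([0,0,1])-PIV)[1]
ths=np.maximum(th-dt*n,-.005)
arc2(ths,d0-(d0-.17)*n*dt/max(th,.05),-.3+0*n,y=y)
E
python3 t31.py 11 8 .035
```

```text
t 30.3 pos [576.4 157.8  94.9] err tool mm [-1.9  0.4  1.1] rot [-0.003  0.001 -0.008] F [ 1.2 -0.2 -0.4] w 14.0 q [ 0.5   0.37 -0.87  1.6  -0.5  -2.05]
dist 0.5546731983596841 deg 0.12525489416519137 target [576.8 159.3  93.3]
[[[0.5, -0.0005, 0.0001, 0.0003, -0.0008, 0.0001, -0.002], [0.5, -0.0005, 0.0001, 0.0003, -0.0008, 0.0001, -0.002], [0.5, -0.0005, 0.0001, 0.0003, -0.0008, 0.0001, -0.002], [0.5, -0.0005, 0.0001, 0.0003, -0.0008, 0.0001, -0.002]]]
t 30.3 R 129.0 y 88.2 theta 0.846 tool 0.523 d 0.323 F [ 1.2 -0.2 -0.4] M [ 0.53  0.96 -0.01] w 14.0 q [ 0.5   0.37 -0.87  1.6  -0.5  -2.05]
lean -0.2994423790270655
0.811 [ 0.53  0.37 -0.84  1.47 -0.5  -1.94] 0.0
0.776 [ 0.56  0.37 -0.81  1.33 -0.5  -1.83] 0.0
0.741 [ 0.59  0.38 -0.77  1.2  -0.52 -1.71] 0.0
0.706 [ 0.61  0.38 -0.73  1.08 -0.54 -1.6 ] 0.0
0.671 [ 0.63  0.39 -0.69  0.97 -0.57 -1.5 ] 0.0
0.636 [ 0.64  0.4  -0.64  0.87 -0.6  -1.4 ] 0.0
0.601 [ 0.65  0.41 -0.59  0.78 -0.63 -1.31] 0.0
0.566 [ 0.65  0.42 -0.54  0.7  -0.67 -1.22] 0.0
[[[0, 0.0002, -0.0041, -0.0009, -0.027, 0.001, -0.016], [0, 0.0004, -0.004, -0.0013, -0.027, 0.0, -0.008], [0, 0.0004, -0.004, -0.0013, -0.027, 0.0, -0.008], [0, 0.0004, -0.004, -0.0013, -0.027, 0.0, -0.008], [0, 0.0004, -0.004, -0.0013, -0.027, -0.0, -0.008], [0, 0.0004, -0.004, -0.0012, -0.027, 0.0, -0.008], [0, 0.0004, -0.004, -0.0012, -0.027, -0.0, -0.008], [0, 0.0004, -0.004, -0.0012, -0.027, -0.0, -0.008]]]
```

Emit:
drive_tool(
  moves=[
    [[0,0.0002,-0.002,-0.0006,-0.014,0,-0.005],[0,0.0004,-0.004,-0.0012,-0.027,0,-0.008],[0,0.0004,-0.004,-0.0012,-0.027,0,-0.008],[0,0.0004,-0.004,-0.0012,-0.027,0,-0.008],[0,0.0004,-0.004,-0.0012,-0.027,0,-0.008],[0,0.0004,-0.004,-0.0012,-0.027,0,-0.008]],
  ],
)

```text
clock: 30.9
position: [589.9, 158.4, 109.0]
ee_rot: [-0.683, 0.694, -0.226, 0.027]
contact_force: [5.7, -2.7, -4.2]
gripper_width: 13.6
```

```bash
python3 t31.py 11 8 .035
```

```text
t 30.9 R 128.9 y 88.3 theta 0.681 tool 0.356 d 0.325 F [ 5.7 -2.7 -4.2] M [ 0.04 -0.12  0.06] w 13.6 q [ 0.64  0.4  -0.66  0.89 -0.58 -1.44]
lean -0.29564959295696847
0.646 [ 0.65  0.41 -0.61  0.8  -0.62 -1.34] 0.0
0.611 [ 0.66  0.42 -0.57  0.73 -0.66 -1.26] 0.0
0.576 [ 0.66  0.43 -0.52  0.66 -0.69 -1.18] 0.0
0.541 [ 0.66  0.44 -0.47  0.6  -0.73 -1.12] 0.0
0.506 [ 0.65  0.45 -0.43  0.55 -0.77 -1.05] 0.0
0.471 [ 0.65  0.46 -0.39  0.5  -0.81 -1.  ] 0.0
0.436 [ 0.64  0.47 -0.34  0.46 -0.85 -0.95] 0.0
0.401 [ 0.64  0.48 -0.3   0.42 -0.89 -0.9 ] 0.0
[[[0, 0.0003, -0.0041, -0.0009, -0.026, 0.004, -0.013], [0, 0.0004, -0.004, -0.0013, -0.026, 0.0, -0.008], [0, 0.0004, -0.004, -0.0013, -0.026, -0.0, -0.008], [0, 0.0004, -0.004, -0.0013, -0.026, 0.0, -0.008], [0, 0.0004, -0.004, -0.0012, -0.026, -0.0, -0.008], [0, 0.0004, -0.004, -0.0012, -0.026, 0.0, -0.008], [0, 0.0004, -0.004, -0.0012, -0.026, -0.0, -0.008], [0, 0.0004, -0.0041, -0.0011, -0.026, 0.0, -0.008]]]
```

Emit:
drive_tool(
  moves=[
    [[0,0.0003,-0.004,-0.001,-0.024,0.003,-0.009],[0,0.0004,-0.004,-0.0013,-0.024,0,-0.008],[0,0.0004,-0.004,-0.0013,-0.024,0,-0.008],[0,0.0004,-0.004,-0.0013,-0.024,0,-0.008],[0,0.0004,-0.004,-0.0012,-0.024,0,-0.008],[0,0.0004,-0.004,-0.0012,-0.024,0,-0.008],[0,0.0004,-0.004,-0.0012,-0.024,0,-0.008]],
  ],
)

```text
clock: 31.6
position: [610.2, 159.3, 123.3]
ee_rot: [0.702, -0.691, 0.163, 0.045]
contact_force: [-1.8, -0.7, -0.5]
gripper_width: 13.7
```

```bash
python3 t31.py 11 8 .035
```

```text
t 31.6 R 128.8 y 88.3 theta 0.473 tool 0.163 d 0.31 F [-1.8 -0.7 -0.5] M [ 0.47  0.6  -0.11] w 13.7 q [ 0.65  0.47 -0.35  0.46 -0.85 -0.96]
lean -0.30013194493361706
0.438 [ 0.64  0.48 -0.31  0.42 -0.89 -0.91] 0.0
0.403 [ 0.64  0.49 -0.27  0.39 -0.92 -0.87] 0.0
0.368 [ 0.63  0.51 -0.23  0.37 -0.96 -0.83] 0.0
0.333 [ 0.62  0.52 -0.19  0.34 -1.   -0.79] 0.0
0.298 [ 0.61  0.54 -0.15  0.32 -1.04 -0.76] 0.0
0.263 [ 0.61  0.55 -0.11  0.3  -1.08 -0.73] 0.0
0.228 [ 0.6   0.57 -0.08  0.28 -1.11 -0.7 ] 0.0
0.193 [ 0.59  0.58 -0.04  0.26 -1.15 -0.67] 0.0
[[[0, 0.0003, -0.0041, -0.001, -0.024, -0.0, -0.01], [0, 0.0004, -0.004, -0.0013, -0.024, -0.0, -0.007], [0, 0.0004, -0.0041, -0.0012, -0.024, 0.0, -0.007], [0, 0.0004, -0.0041, -0.0012, -0.024, -0.0, -0.007], [0, 0.0004, -0.0041, -0.0011, -0.024, -0.0, -0.007], [0, 0.0003, -0.0041, -0.0011, -0.024, -0.0, -0.007], [0, 0.0003, -0.0041, -0.001, -0.024, 0.0, -0.007], [0, 0.0003, -0.0041, -0.001, -0.024, 0.0, -0.007]]]
```

Emit:
drive_tool(
  moves=[
    [[0,0.0003,-0.004,-0.0012,-0.014,0,-0.007],[0,0.0004,-0.004,-0.0013,-0.014,0,-0.006],[0,0.0004,-0.004,-0.0012,-0.015,0,-0.006],[0,0.0004,-0.004,-0.0012,-0.015,0,-0.006],[0,0.0004,-0.004,-0.0011,-0.015,0,-0.006],[0,0.0003,-0.004,-0.0011,-0.015,0,-0.006],[0,0.0003,-0.004,-0.001,-0.015,0,-0.006]],
  ],
)

```text
clock: 32.3
position: [629.6, 160.0, 131.9]
ee_rot: [0.713, -0.684, 0.119, 0.095]
contact_force: [-5.1, 2.7, 2.5]
gripper_width: 13.5
```

```bash
python3 t31.py 11 8 .035
```

```text
t 32.3 R 128.7 y 88.2 theta 0.297 tool 0.028 d 0.269 F [-5.1  2.7  2.5] M [ 1.17  2.14 -0.57] w 13.5 q [ 0.61  0.54 -0.15  0.31 -1.05 -0.75]
lean -0.30401878485521644
0.262 [ 0.6   0.55 -0.11  0.29 -1.09 -0.72] 0.0
0.227 [ 0.6   0.57 -0.07  0.27 -1.12 -0.69] 0.0
0.192 [ 0.59  0.59 -0.03  0.26 -1.16 -0.67] 0.0
0.157 [ 0.58  0.6   0.    0.24 -1.2  -0.64] 0.0
0.122 [ 0.58  0.62  0.04  0.23 -1.23 -0.62] 0.0
0.087 [ 0.57  0.64  0.08  0.21 -1.27 -0.6 ] 0.0
0.052 [ 0.56  0.65  0.11  0.2  -1.3  -0.58] 0.0
0.017 [ 0.55  0.67  0.15  0.19 -1.34 -0.56] 0.0
[[[0, 0.0002, -0.0042, -0.0009, -0.022, -0.004, -0.005], [0, 0.0003, -0.0041, -0.0011, -0.022, 0.0, -0.007], [0, 0.0003, -0.0041, -0.001, -0.022, 0.0, -0.007], [0, 0.0003, -0.0041, -0.001, -0.022, 0.0, -0.007], [0, 0.0003, -0.0041, -0.0009, -0.022, -0.0, -0.007], [0, 0.0003, -0.0042, -0.0009, -0.022, 0.0, -0.007], [0, 0.0003, -0.0042, -0.0008, -0.022, 0.0, -0.007], [0, 0.0002, -0.0042, -0.0008, -0.022, -0.0, -0.007]]]
```

Emit:
drive_tool(
  moves=[
    [[0,0.0003,-0.004,-0.001,-0.014,0,-0.005],[0,0.0003,-0.004,-0.001,-0.016,0,-0.006],[0,0.0003,-0.004,-0.001,-0.016,0,-0.006],[0,0.0003,-0.004,-0.001,-0.016,0,-0.006],[0,0.0003,-0.004,-0.001,-0.016,0,-0.006]],
  ],
)

```text
clock: 32.8
position: [645.4, 160.7, 136.5]
ee_rot: [0.718, -0.678, 0.085, 0.132]
contact_force: [-3.4, 1.3, -1.0]
gripper_width: 14.1
```

```bash
python3 t31.py 11 6 .03
```

```text
t 32.8 R 129.0 y 88.2 theta 0.162 tool -0.073 d 0.235 F [-3.4  1.3 -1. ] M [ 0.99  1.04 -0.48] w 14.1 q [ 0.58  0.6   0.01  0.24 -1.21 -0.64]
lean -0.306649247433113
0.132 [ 0.58  0.62  0.04  0.23 -1.23 -0.62] 0.0
0.102 [ 0.57  0.63  0.07  0.22 -1.26 -0.6 ] 0.0
0.072 [ 0.56  0.64  0.1   0.21 -1.29 -0.58] 0.0
0.042 [ 0.56  0.66  0.13  0.2  -1.32 -0.57] 0.0
0.012 [ 0.55  0.67  0.16  0.19 -1.35 -0.55] 0.0
-0.005 [ 0.55  0.68  0.17  0.19 -1.35 -0.55] 0.0
[[[0, 0.0, -0.0037, -0.0003, -0.017, -0.007, -0.003], [0, 0.0003, -0.0036, -0.0008, -0.017, -0.0, -0.005], [0, 0.0002, -0.0036, -0.0008, -0.017, 0.0, -0.005], [0, 0.0002, -0.0036, -0.0007, -0.017, -0.0, -0.005], [0, 0.0002, -0.0036, -0.0007, -0.017, 0.0, -0.005], [0, 0.0001, -0.0021, -0.0004, -0.004, -0.0, -0.001]]]
```

Emit:
drive_tool(
  moves=[
    [[0,0.0002,-0.0034,-0.0006,-0.015,0,-0.004],[0,0.0002,-0.0034,-0.0007,-0.015,0,-0.005],[0,0.0002,-0.003,-0.0006,-0.015,0,-0.005],[0,0.0002,-0.002,-0.0004,-0.01,0,-0.003]],
  ],
)

```text
clock: 33.2
position: [657.6, 161.2, 138.5]
ee_rot: [0.72, -0.674, 0.063, 0.155]
contact_force: [-0.8, 1.9, 2.2]
gripper_width: 14.0
```

```bash
python3 t31.py 11 4 .02
```

```text
t 33.2 R 129.3 y 88.2 theta 0.06 tool -0.139 d 0.199 F [-0.8  1.9  2.2] M [ 0.77  0.44 -0.24] w 14.0 q [ 0.56  0.65  0.11  0.21 -1.31 -0.58]
lean -0.3072368808840353
0.04 [ 0.56  0.66  0.13  0.19 -1.32 -0.57] 0.0
0.02 [ 0.55  0.67  0.15  0.19 -1.34 -0.56] 0.0
0.0 [ 0.55  0.68  0.16  0.19 -1.35 -0.55] 0.0
-0.005 [ 0.55  0.68  0.16  0.19 -1.35 -0.55] 0.0
[[[0, -0.0002, -0.0026, 0.0003, -0.01, -0.007, -0.002], [0, 0.0001, -0.0024, -0.0005, -0.01, 0.0, -0.003], [0, 0.0001, -0.0024, -0.0005, -0.01, -0.0, -0.003], [0, 0.0, -0.0007, -0.0001, 0.004, -0.0, 0.001]]]
```

Emit:
drive_tool(
  moves=[
    [[0,0.0001,-0.0024,-0.0004,-0.008,0,-0.002],[0,0.0001,-0.002,-0.0004,-0.008,0,-0.002],[0,0.0001,-0.0018,-0.0003,-0.005,0,-0.001],[0,0,-0.0015,-0.0002,0,0,0],[0,0,-0.001,0,0,0,0]],
  ],
)

```text
clock: 33.7
position: [664.6, 161.5, 139.2]
ee_rot: [0.719, -0.672, 0.053, 0.167]
contact_force: [-5.9, 1.5, 2.6]
gripper_width: 13.9
```

```bash
python3 t31.py 11 1 .02|head -2
```

```text
t 33.7 R 129.6 y 88.2 theta 0.004 tool -0.17 d 0.174 F [-5.9  1.5  2.6] M [ 0.89  1.4  -0.65] w 13.9 q [ 0.55  0.68  0.16  0.19 -1.36 -0.56]
lean -0.3088408253591169
```

Emit:
drive_tool(
  moves=[
    [[0.45,0,0,0,0,0,0],[0.45,0,0,0,0,0,0],[0.45,0,0,0,0,0,0],[0.45,0,0,-0.008,0,0,0],[0.45,0,0,-0.02,0,0,0],[0.45,0,0.003,-0.03,0,0,0],[0.45,0,0.005,-0.03,0,0,0],[0.45,0,0.02,-0.03,0,0,0],[0.45,0,0.03,-0.02,0,0,0],[0.45,0,0,0,0,0,0]],
  ],
)

```text
clock: 34.7
position: [632.3, 202.4, 285.1]
ee_rot: [0.719, -0.674, 0.057, 0.162]
contact_force: [-0.7, 0.6, 0.6]
gripper_width: 38.4
```

```bash
python3 - <<'E'
from h import *
s=arm.read_state();print(s['clock'],s['position'],s['contact_force'])
snap('top','t40');snap('side','s40')
cv2.imwrite('pics/x40.png',np.vstack([cv2.imread('pics/t40.png'),]))
for f in('t40','s40'):
    Q=pts(f)
    m=(Q[...,2]>140)&(Q[...,2]<162)&(Q[...,0]>640)&(Q[...,0]<705)&(Q[...,1]>-70)&(Q[...,1]<60);P=Q[m];print('rim',m.sum(),P.mean(0) if len(P) else 0)
    m=(abs(Q[...,2]-138)<6)&(abs(Q[...,0]-495)<50)&(abs(Q[...,1]+324)<50);P=Q[m];print('tin',m.sum(),P.mean(0))
for f in('top0','side0'):
    Q=pts(f);m=(Q[...,2]>140)&(Q[...,2]<162)&(Q[...,0]>640)&(Q[...,0]<705)&(Q[...,1]>-70)&(Q[...,1]<60);P=Q[m];print('rim start',m.sum(),P.mean(0))
E
```

```text
34.7 [632.27433083 202.39343917 285.06017764] [-0.71959137  0.55335689  0.60413141]
rim 353 [673.9955238   -5.48140644 155.2323553 ]
tin 264 [ 497.74015908 -324.10698122  138.52798749]
rim 7 [684.05274484 -66.86661861 151.20942811]
tin 63 [ 501.99974635 -326.65170701  137.24611416]
rim start 351 [673.99873151  -5.5702878  155.39431864]
rim start 198 [672.11179497  -3.0719808  153.87748287]
```

View pics/t40.png

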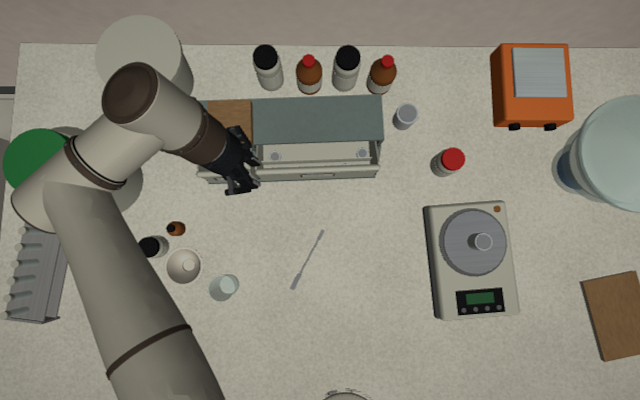

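View pics/s40.png

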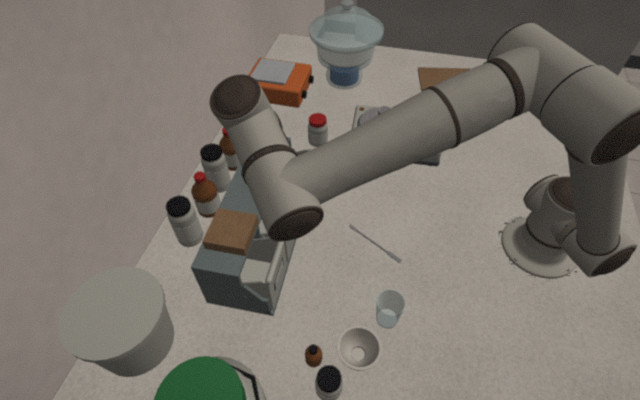

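The top view shows the rim back where it started, within 0.2 mm, with flat tins at (275,156) and (362,153). The tall tin stands on the pan at (482,242). The gripper is clear at z = 285 mm with no contact force, so I'm handing in.

Emit:
drive_tool(
  moves=[
    [[0.45,0,0,0,0,0,0],[0.45,0,0,0,0,0,0],[0.45,0,0,0,0,0,0]],
  ],
)

```text
clock: 35.1
position: [632.9, 200.4, 276.8]
ee_rot: [0.718, -0.674, 0.054, 0.168]
contact_force: [-0.3, 0.5, -0.4]
gripper_width: 38.5
```

```bash
python3 -c "
from h import *
s=arm.read_state();print(s['clock'],s['contact_force'],np.abs(s['joint_vel']).max());print(arm.job_done())"
```

```text
35.1 [-0.26503035  0.52461595 -0.37564163] 0.01536376303223598
the job is handed in; nothing more can be done
None
```

The job is handed in at 35.1 s of the 72 s allowed. I tipped the wide bin onto its stop, stood the tall tin on the balance's pan, eased the bin shut and backed the gripper clear.

- **Opening:** My first grip on the rim could not have followed the bin all the way open because of wrist joint limits. I eased the bin shut from about 0.15 rad and gripped the rim again at a different angle. The second try reached the stop at about 0.85 rad.
- **Tin on the pan:** With the gripper raised off it, the lid measured about 1 mm from the pan's centre, 138 mm above the bench and tilted about 0.015 rad. The set-down reading rose by roughly 5 N when the tin touched the pan.
- **Bin shut:** The top camera put the rim within 0.2 mm of where it started. The tilt worked out from the grip was about 0.004 rad.
- **Flat tins:** I saw all four in the bin just before closing. Once it was shut, I could pick out only the two behind the divider in the top view.
- **Bystanders:** By eye, they looked unmoved in the last pictures; I did not measure them.
- **Did not check out:** The arm blocked the side camera's view of the rim and most of the tin at the end, so that camera could not confirm the result. Its few tin points were off by about 6 mm.

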